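# Make up a bronze casting charge and stamp its batch tag

## Robot

A 6-joint arm with a two-finger parallel gripper is mounted at the origin on the work surface. World frame = base frame: x ahead of the robot, y to its left, z up, the work surface at z = 0. Lengths are in mm, angles in rad, forces in N, time in s.
With the tool pointing down it reaches from about 250 to 800 mm from the base axis. Payload 8.5 kg.
Tool frame: the origin (TCP) lies on the centre line of the jaws, within the pads' length; the fingertips stand 19 mm ahead of it and the grasp point (between the pads) is the TCP; z points along the fingers, y is the line along which they close (so a half turn about z gives the same grasp; the last joint's range is limited). The gripper opens to 85 mm and grips with 20 to 120 N. Pads are 22 mm wide; open, the fingers measure 114 mm over their backs; the gripper's body (76 mm by 85 mm) begins 54 mm behind the grasp point. The pads swing forward as they close: fully open they stand 13 mm farther back than shut.
Start: joints at [-1.167, 0.238, -0.013, 1.319, 0, 1.571], TCP at [206.262, -482.739, 250.276] pointing down, gripper open.
Joint ranges: [-2.66, 2.66], [-1.03, 1.9], [-1.14, 1.46], [-1.82, 2.27], [-1.45, 1.34], [-3.14, 3.14]. Speed limits (rad/s): [2.22, 2.22, 2.79, 3.14, 3.14, 3.14].

## Interface

Orientations are given as a 3x3 rotation matrix whose columns are the frame's x, y, z axes.
In Python, from bench import observe, get_image, hand_in gives the robot as it stands.
- The arm moves only by the tool jog_arm, never from a script. Its argument "commands" is a list of rows, each a list of 6 numbers: the shift along the tool's x, y, z scaled (see below), then the turn, a rotation vector about the tool's x, y, z scaled (see below). In form: [[tx, ty, tz, rx, ry, rz], ...]. A call has 1 to 10 rows; each row shifts and turns the commanded pose from where the row before left it, along the tool's axes as they then stand; what a row does not reach is not made up. The controller multiplies each number of a shift by 0.05 m and each number of a turn by 120 degrees. A row lasts 1/10 s, in which the tool goes at most 50 mm and 8.59 degrees, less where a joint would pass 70% of its speed; a pose out of reach is approached as far as the arm can. A call with a number of a shift or a turn outside -1 to 1 is refused whole. A call with a gripper value outside its range is refused whole. "jaw" is the opening, from -1 (shut) to 1 (fully open), set as the call begins (left out, the last holds). The fingers move at their own pace and stop on an object; "force" is the grip in N (left out, the last holds). Time passes only in rows, so rows that do not move let the fingers close. It gives the time, the measured TCP pose, the force, the opening and the grip force at its end, in the units of the state.
- observe(): the state, without advancing time (a new reading comes with each control period).
- get_image(name): name is "scene" or "top" or "wrist"; returns a dict with "img" (400x640x3 uint8, red, green, blue), "fx", "fy", "cx", "cy" (pixels), "R" (3x3) and "t" (3): a world point X has camera coordinates R X + t. Camera axes: x right, y down, z forward; pixel columns grow to the right and rows downward; lengths in mm; the calibration is good to about 2 mm. A picture is of the moment at which its call begins. There is no depth.
- hand_in(): hands the job in; it is judged then, once.
The state is a dict: "clock": time; "qpos": joint angles; "qd": joint speeds; "joint_efforts": joint torques, N m; "position": TCP position; "tcp_rot": TCP orientation; "contact_force": force on the tool from outside, world axes, zero at the start; "wrist_torque": the same for the moment, N m; "gripper_width": opening from 0.0 (shut) to 1.0 (fully open); "gripper_force": force on a finger pad.
Only numpy, scipy, OpenCV 4.12 (cv2) and the standard library are available. Lean on these libraries where they do the work, as an engineer would, in place of code of your own. Each camera call takes 0.05 s, during which the arm holds its last target. There are 200 camera calls.

## Task

Lift the empty sorting tray off the blue stock tray and set it down squarely on the cork pad, then use the steel scoop (never your fingers) to move every bronze nugget from the stock tray into the dark crucible, keeping the crucible upright. Once all the nuggets are in, take the mallet and with its head knock the brass-headed sprung punch all the way down to stamp the tag. Finish with the scoop standing and the mallet lying on the green mat and the sorting tray back on the emptied stock tray, seated flat on its rim as at the start, and leave the graver, the ring clamp and the jar where they are.

Things in the scene. Friction and masses are not known exactly. Their poses are not given: they have to be found in the camera images.
- stock_tray: blue open tray, fixed. Origin under its centre on the bench; x along its length, z up. Flat inner floor 205 (x) x 104 (y) mm at z = 6 mm; upright side walls 4 mm thick; end walls lean outward 25 degrees; rim at z = 55 mm, outside 262 x 112 mm. At the start the nuggets lie in its -x half, hidden under the sorting tray; the +x half of the floor is bare
- top_tray: empty aluminium sorting tray (272 x 124 mm, 0.3 kg) resting on the stock tray's rim, with a 225 x 92 x 10 mm block beneath that drops 10 mm into the mouth. Origin at the centre of the block's underside; x along its length, z up; walls to z = 34 mm
- top_tray_grip (a point): middle of the wooden carrying bar over the sorting tray's centre, 70 mm above the tray's origin; the bar runs along the tray's x, is 94 mm long, 14 mm wide (y) and 16 mm high, with a steel post at each end and free space under it; pinch it across y from above
- cork_pad: brown cork pad 300 (x) x 150 (y) x 3 mm, fixed; origin under its centre, x along its length. The sorting tray is set here meanwhile, centred to within a few cm and with its length along the pad's
- tool_mat: green mat 280 (x) x 270 (y) x 3 mm, fixed; origin under its centre. Scoop and mallet start and end on it
- scoop: steel box scoop, 0.16 kg. Origin on its underside; z up, open lip faces -x. Floor 2.5 mm thick, x = -45 (lip) to +32 mm, 60 mm wide outside, 55 inside; side walls 30 mm high, from x = -31 mm to the back wall (46 mm high) at +30 mm. Upright wooden handle, a flat-sided block 20 (x) x 36 (y) mm, z = 44 to 124 mm, centred on x = +22 mm
- scoop_grip (a point): on the scoop's handle axis at z = 97 mm: pinch the handle here from above, across the scoop's x (20 mm) or y (36 mm)
- scoop_lip (a point): middle of the scoop's lip, on its underside (x = -45 mm, z = 0)
- mallet: in-line mallet, about 0.3 kg, lying level. Origin on its underside below the grip point; x towards the head, z up. Yellow square head 50 x 50 mm, from x = +25 to +95 mm; dark wooden handle 22 x 22 mm with its axis at z = 25 mm; black butt plate 50 x 50 mm from x = -100 to -88 mm
- mallet_grip (a point): on the handle axis just behind the head (25 mm above the mallet's underside): pinch here across y
- mallet_face (a point): point on the underside of the mallet's head, x = +50 mm, z = 0: a good place to strike with
- crucible: dark grey round crucible, about 0.7 kg, loose. Origin under its centre; 72 mm high, outside radius 66 mm at the rim and 48 mm at the foot, wall 6 mm (mouth radius about 60 mm), inner floor at z = 8 mm
- stamp_base: fixed stamping fixture: steel plate 90 x 90 x 12 mm with a red block 52 x 52 mm up to z = 70 mm; origin under its centre. The punch stands upright in the block
- punch_top (a point): centre of the top of the punch's brass head (disc of 42 mm diameter, 14 mm thick), 100 mm above the bench when up; it moves with the punch
- punch (a joint): how far the punch is pressed down: 0 up, 0.012 m fully down; a spring pushes it up (about 4 N to start, 9 N fully down)
- nugget1: bronze nugget, a lump about 30 x 28 x 25 mm, 60 g; origin at its middle (about 12 mm above what it lies on). May be absent
- nugget2: bronze nugget, a lump about 30 x 28 x 25 mm, 60 g; origin at its middle (about 12 mm above what it lies on). May be absent
- nugget3: bronze nugget, a lump about 30 x 28 x 25 mm, 60 g; origin at its middle (about 12 mm above what it lies on). May be absent
- nugget4: bronze nugget, a lump about 30 x 28 x 25 mm, 60 g; origin at its middle (about 12 mm above what it lies on). May be absent
- nugget5: bronze nugget, a lump about 30 x 28 x 25 mm, 60 g; origin at its middle (about 12 mm above what it lies on). May be absent
- nugget6: bronze nugget, a lump about 30 x 28 x 25 mm, 60 g; origin at its middle (about 12 mm above what it lies on). May be absent
- graver: bystander: graver with a wooden ball handle, about 130 mm long; leave alone
- ring_clamp: bystander: wooden ring clamp 110 x 30 x 24 mm; leave alone
- polish_jar: bystander: jar, 60 mm high, 60 mm across; leave alone
Mind the look-alikes: they are no part of the job. There is more than one size of the stamp_base; the one meant has the size given above. What is shaped like the mallet but white is not meant.

How it is judged (in metres and radians):
On the way, in this order (a step that is already met when the one before it is completed fails the run):
1. the sorting tray is off the stack and rests, released, squarely on the cork pad (x of top_tray in the frame of cork_pad between -0.06 and 0.06 m and y of top_tray in the frame of cork_pad between -0.045 and 0.045 m and z of top_tray in the frame of cork_pad below 0.012 m and angle between top_tray's own z axis and vertical below 0.08 rad and angle between the x axis of top_tray and the x axis of cork_pad, either way round below 0.3 rad and linear speed of top_tray below 0.02 m/s and contact force between the fingers and top_tray below 0.1 N), for 0.2 s.
2. at least one nugget is carried, in the scoop, clear above the stock tray (((x of nugget1 in the frame of scoop between -0.045 and 0.03 m and y of nugget1 in the frame of scoop between -0.029 and 0.029 m and z of nugget1 in the frame of scoop between 0 and 0.06 m and height (world z) of nugget1 above 0.08 m) or (x of nugget2 in the frame of scoop between -0.045 and 0.03 m and y of nugget2 in the frame of scoop between -0.029 and 0.029 m and z of nugget2 in the frame of scoop between 0 and 0.06 m and height (world z) of nugget2 above 0.08 m) or (x of nugget3 in the frame of scoop between -0.045 and 0.03 m and y of nugget3 in the frame of scoop between -0.029 and 0.029 m and z of nugget3 in the frame of scoop between 0 and 0.06 m and height (world z) of nugget3 above 0.08 m) or (x of nugget4 in the frame of scoop between -0.045 and 0.03 m and y of nugget4 in the frame of scoop between -0.029 and 0.029 m and z of nugget4 in the frame of scoop between 0 and 0.06 m and height (world z) of nugget4 above 0.08 m) or (x of nugget5 in the frame of scoop between -0.045 and 0.03 m and y of nugget5 in the frame of scoop between -0.029 and 0.029 m and z of nugget5 in the frame of scoop between 0 and 0.06 m and height (world z) of nugget5 above 0.08 m) or (x of nugget6 in the frame of scoop between -0.045 and 0.03 m and y of nugget6 in the frame of scoop between -0.029 and 0.029 m and z of nugget6 in the frame of scoop between 0 and 0.06 m and height (world z) of nugget6 above 0.08 m))), for 0.2 s.
3. every nugget lies in the crucible (horizontal distance between each of nugget1, nugget2, nugget3, nugget4, nugget5, nugget6 and crucible below 0.058 m and z of nugget1 in the frame of crucible between 0 and 0.072 m and linear speed of each of nugget1, nugget2, nugget3, nugget4, nugget5, nugget6 below 0.05 m/s and z of nugget2 in the frame of crucible between 0 and 0.072 m and z of nugget3 in the frame of crucible between 0 and 0.072 m and z of nugget4 in the frame of crucible between 0 and 0.072 m and z of nugget5 in the frame of crucible between 0 and 0.072 m and z of nugget6 in the frame of crucible between 0 and 0.072 m), for 0.2 s.
4. the punch is driven fully down by the mallet (value of joint punch above 0.0105 m and contact force between mallet and punch above 1 N).
At the end, for the whole second after the job is handed in: All nuggets in the upright crucible, below its rim; sorting tray seated flat on the stock tray, its block in the mouth; scoop upright and mallet level on the green mat, origins within its edges; punch back up; all at rest, released (all of step 3 and x of top_tray in the frame of stock_tray between -0.018 and 0.018 m and y of top_tray in the frame of stock_tray between -0.012 and 0.012 m and z of top_tray in the frame of stock_tray between 0.04 and 0.049 m and angle between top_tray's own z axis and vertical below 0.06 rad and angle between the x axis of top_tray and the x axis of stock_tray, either way round below 0.15 rad and linear speed of each of top_tray, scoop, mallet, crucible below 0.02 m/s and contact force between the fingers and top_tray below 0.1 N and x of scoop in the frame of tool_mat between -0.14 and 0.14 m and y of scoop in the frame of tool_mat between -0.135 and 0.135 m and height (world z) of scoop below 0.015 m and angle between scoop's own z axis and vertical below 0.15 rad and x of mallet in the frame of tool_mat between -0.14 and 0.14 m and y of mallet in the frame of tool_mat between -0.135 and 0.135 m and height (world z) of mallet below 0.065 m and angle between mallet's own x axis and vertical between 1.42 and 1.72 rad and angle between crucible's own z axis and vertical below 0.1 rad and value of joint punch below 0.002 m); the robot touches nothing.
It fails at once if a nugget is handled with the fingers (contact force between the fingers and nugget1 above 1.5 N or contact force between the fingers and nugget2 above 1.5 N or contact force between the fingers and nugget3 above 1.5 N or contact force between the fingers and nugget4 above 1.5 N or contact force between the fingers and nugget5 above 1.5 N or contact force between the fingers and nugget6 above 1.5 N).
It fails at once if the crucible is tipped over (angle between crucible's own z axis and vertical above 0.5 rad).
It fails at once if a bystander is disturbed (distance of any of graver, ring_clamp, polish_jar from where it was at the start of the episode above 0.03 m).
Of nugget1, nugget2, nugget3, nugget4, nugget5, nugget6 only 3 to 6 are there at a start; the rules pass over those that are not, and their reading is None.
At some moment in a run one of crucible, mallet may be knocked a few centimetres aside while the robot is not near it.
It also fails if it takes over 210 s, if anything falls off the work surface, if the arm or the gripper's body presses on something with over 40 N, if the wrist force passes 120 N, or if a joint passes its speed limit or range.

## Working session

There is one attempt and no reset: what is moved stays moved. The work goes in short steps, Python scripts to look and compute and a tool call to move; the robot and the scene stay as the last step left them, time stands still between calls to the robot, and variables do not carry over. Pictures are saved under pics/ and viewed, at most 14 in all, crops included, and the job is handed in when it is done.

Besides the shell and the picture viewer there is one more tool, called after "Emit:" as name(argument=value, ...), one argument or row to a line, values as JSON. jog_arm: Moves the arm, as the interface text tells. Its arguments: {"type":"object","properties":{"commands":{"type":"array","items":{"type":"array","items":{"type":"number"}}},"jaw":{"type":"number"},"force":{"type":"number"}},"required":["commands"]}

```bash
ls; mkdir -p pics; python3 - <<'E'
from bench import observe,get_image
import cv2,numpy as np
s=observe();print(s)
for n in("scene","top"):
    d=get_image(n);np.savez(f"{n}0.npz",**d);cv2.imwrite(f"pics/{n}0.png",d["img"][:,:,::-1])
    print(n,d["fx"],d["cx"],d["cy"],np.round(d["R"],3).tolist(),np.round(d["t"],1).tolist())
E
```

```text
pics
{'clock': 0.0, 'qpos': array([-1.16700659e+00,  2.38795676e-01, -1.42513988e-02,  1.31918983e+00,
        3.11988554e-07,  1.57080585e+00]), 'qd': array([ 0.00019255,  0.00013788,  0.00086396, -0.00018111, -0.00190239,
        0.00103028]), 'joint_efforts': array([-1.08119064e-03, -5.38778400e+01,  3.46432722e+01,  1.84316409e-02,
        8.34069760e-05,  1.52482272e-05]), 'position': array([ 206.12569289, -482.42741639,  249.6708975 ]), 'tcp_rot': array([[ 9.19582329e-01,  3.92896958e-01, -5.65725274e-04],
       [ 3.92897365e-01, -9.19581375e-01,  1.32484788e-03],
       [ 2.98275174e-07, -1.44057867e-03, -9.99998962e-01]]), 'contact_force': array([ 0.2867339 ,  0.16582056, -0.49287675]), 'wrist_torque': array([-0.0156628 ,  0.05914319,  0.0666635 ]), 'gripper_force': 0.0, 'gripper_width': 1.001731022884038}
scene 420.52277648663517 335.1958421125874 203.0626135417711 [[-0.18, 0.984, -0.01], [0.794, 0.139, -0.592], [-0.581, -0.115, -0.806]] [-36.4, -381.6, 1559.7]
top 459.56466928804645 316.95343164698005 197.20842411441726 [[0.0, -1.0, -0.012], [-0.986, 0.001, -0.167], [0.167, 0.012, -0.986]] [164.1, 518.2, 1389.8]
```

View pics/top0.png

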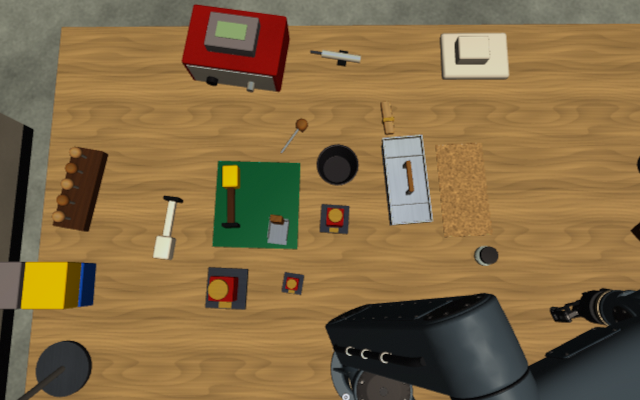

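View pics/scene0.png

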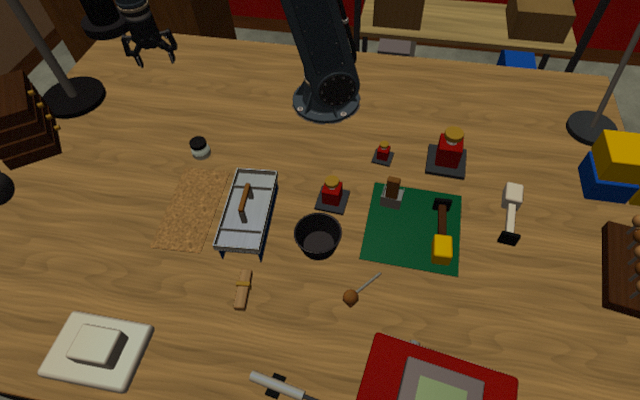

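The top view shows the tray with its bar at (409,177), the cork at (463,190), the crucible at (337,164) and the 90 mm stamp at (335,219). The mat is at (257,204), with the mallet head at (231,177) and the scoop at (278,230). The other two stamps and the white mallet are decoys.

```bash
cat > h.py <<'E'
import numpy as np,cv2
from scipy.spatial.transform import Rotation as Ro
def load(f): return dict(np.load(f))
def cast(d,p,z):
    p=np.atleast_2d(np.asarray(p,float)); c=-d["R"].T@d["t"]
    r=np.c_[(p[:,0]-d["cx"])/d["fx"],(p[:,1]-d["cy"])/d["fy"],np.ones(len(p))]@d["R"]
    return c+r*((z-c[2])/r[:,2])[:,None]
def proj(d,X):
    q=np.atleast_2d(X)@d["R"].T+d["t"]; return np.c_[d["fx"]*q[:,0]/q[:,2]+d["cx"],d["fy"]*q[:,1]/q[:,2]+d["cy"]]
def hsv(d): return cv2.cvtColor(d["img"],cv2.COLOR_RGB2HSV)
def blob(d,lo,hi,box):
    x0,y0,x1,y1=box; m=cv2.inRange(hsv(d)[y0:y1,x0:x1],np.array(lo),np.array(hi))
    cs,_=cv2.findContours(m,cv2.RETR_EXTERNAL,cv2.CHAIN_APPROX_NONE)
    c=max(cs,key=cv2.contourArea) if cs else None
    return None if c is None else c.reshape(-1,2).astype(float)+[x0,y0]
def rect(P): # world xy points -> centre, size, yaw of long side(deg)
    (c,s,a)=cv2.minAreaRect(P[:,:2].astype(np.float32)); 
    if s[0]<s[1]: s=s[::-1];a+=90
    return np.round(c,1),np.round(s,1),round((a+90)%180-90,1)
E
python3 - <<'E'
from h import *
for n in("top","scene"):
    d=load(n+"0.npz"); print(n,"cam",np.round(-d["R"].T@d["t"]),"base px",proj(d,[0,0,0]).round())
    B=dict(top=dict(bar=(395,155,420,198),mat=(205,150,310,255),head=(215,160,245,192),hand=(268,210,290,226),scoop=(262,210,295,248),mh=(222,186,243,230),cru=(310,138,362,190),punch=(322,203,350,234)),
      scene=dict(bar=(232,180,255,222),mat=(350,175,475,280),head=(425,228,460,268),hand=(380,172,405,202),scoop=(375,175,408,212),mh=(430,195,455,238),cru=(285,205,350,265),punch=(318,173,345,215)))[n]
    C=dict(bar=([3,90,60],[18,255,255],123),mat=([50,80,30],[90,255,255],3),head=([20,150,120],[32,255,255],53),hand=([3,80,30],[18,255,255],127),scoop=([90,0,90],[130,90,255],5),mh=([3,60,20],[18,255,120],36),cru=([0,0,0],[180,120,75],72),punch=([14,120,90],[28,255,255],100))
    for k,(lo,hi,z) in C.items():
        c=blob(d,lo,hi,B[k])
        if c is None: print(k,None);continue
        P=cast(d,c,z); print(k,len(c),"px",c.mean(0).round(1),*rect(P))
d=load("top0.npz")
for nm,z,p in(("tray rim",79,[(383,137),(423,136),(432,221),(390,224)]),("pad",3,[(437,143),(482,142),(490,235),(445,237)]),("stamp plate",12,[(322,206),(348,206),(348,232),(321,232)]),("jar",60,[(486,256)]),("clamp",24,[(388,118)]),("graver",15,[(300,126),(283,150)])):
    P=cast(d,p,z);print(nm,P.round()[:,:2].tolist(),P.mean(0).round()[:2])
for n in("top","scene"):
    d=load(n+"0.npz"); cv2.imwrite(f"pics/{n}z.png",cv2.resize(d["img"][120:260,200:500] if n=="top" else d["img"][130:320,150:480],None,fx=2.4,fy=2.4,interpolation=cv2.INTER_CUBIC)[:,:,::-1])
E
```

```text
top cam [ 279.  147. 1459.] base px [[371. 369.]]
bar 65 px [409.4 176.2] [ 568.5 -110.9] [91.6 13.6] 4.6
mat 332 px [256.8 204.7] [504.2 358. ] [277.5 267.2] -1.6
head 67 px [229.6 175.7] [586.1 438. ] [68.1 47.3] 1.7
hand 34 px [276.5 219.1] [440.  280.9] [38.2 23.5] 89.9
scoop 77 px [278.8 232.4] [415.9 287.7] [76.7 55.2] -6.9
mh 78 px [230.6 205. ] [495.7 433.6] [108.5  19. ] 1.9
cru 114 px [337.1 164.4] [616.7 101.4] [124. 124.] 89.8
punch 36 px [335.  214.9] [456.6 109.4] [39.1 35.8] -0.2
scene cam [1203.  268. 1030.] base px [[325. 100.]]
bar 59 px [243.5 196.7] [ 568.6 -110.3] [92.9 13.2] 5.9
mat 389 px [410.3 225.9] [502.1 357.9] [276.7 267.3] -1.7
head 72 px [442.6 245.5] [586.2 438.1] [68.4 47.3] 2.5
hand 96 px [392.2 182.8] [463.3 282.6] [96.9 67.3] 6.8
scoop None
mh 71 px [441.6 219.2] [486.7 436. ] [104.6  23. ] 2.1
cru 167 px [318.2 238.8] [620.3  99.5] [138.2 129.3] -22.0
punch 102 px [330.2 181. ] [463.9 111.5] [76.8 75.3] 11.8
tray rim [[702.0, -42.0], [705.0, -166.0], [439.0, -183.0], [430.0, -57.0]] [ 569. -112.]
pad [[704.0, -228.0], [707.0, -375.0], [404.0, -382.0], [397.0, -240.0]] [ 553. -306.]
stamp plate [[495.0, 148.0], [495.0, 65.0], [412.0, 66.0], [412.0, 151.0]] [454. 108.]
jar [[335.0, -345.0]] [ 335. -345.]
clamp [[783.0, -67.0]] [783. -67.]
graver [[760.0, 220.0], [679.0, 274.0]] [719. 247.]
```

View pics/topz.png

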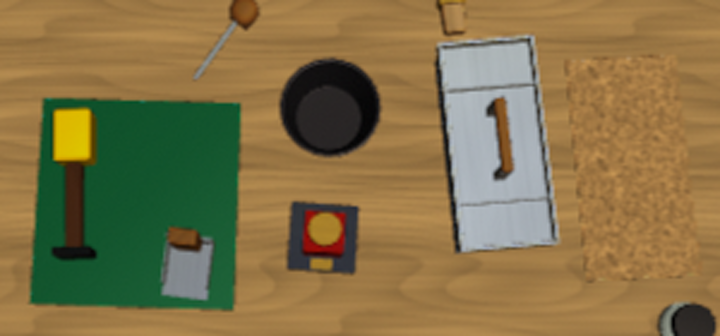

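```bash
cat >> h.py <<'E'
def down(yaw): # tool pointing down, tool x at world yaw deg
    return Ro.from_euler("z",yaw,degrees=True).as_matrix()@np.diag([1,-1,-1.])
def plan(p,R,s=None):
    from bench import observe
    s=s or observe(); r=Ro.from_matrix(s["tcp_rot"].T@R).as_rotvec(degrees=True)
    t=R.T@(np.asarray(p,float)-s["position"])
    print("turn units",(r/120).round(4),"rows>=%d"%np.ceil(np.linalg.norm(r)/8.4),"| then shift units",(t/50).round(3),"mm",t.round(1))
def st():
    from bench import observe
    s=observe(); print("t %.1f"%s["clock"],"p",s["position"].round(1),"yaw %.1f"%np.degrees(np.arctan2(s["tcp_rot"][1,0],s["tcp_rot"][0,0])),"z",s["tcp_rot"][:,2].round(3),"q",s["qpos"].round(2),"F",s["contact_force"].round(1),"w %.3f gf %.1f"%(s["gripper_width"],s["gripper_force"]));return s
E
python3 -c "
from h import *
st();plan([568.5,-110.6,200],down(4.3))"
```

```text
t 0.1 p [ 206.1 -482.5  249.7] yaw 23.1 z [-0.001  0.001 -1.   ] q [-1.17  0.24 -0.01  1.32  0.    1.57] F [ 0.2  0.4 -1.3] w 1.003 gf 0.0
turn units [-6.00e-04  1.00e-04  1.57e-01] rows>=3 | then shift units [ 7.784 -6.873  0.994] mm [ 389.2 -343.6   49.7]
```

Emit:
jog_arm(
  commands=[
    [0, 0, 0, 0, 0, 0.0523],
    [0, 0, 0, 0, 0, 0.0523],
    [0, 0, 0, 0, 0, 0.0523],
    [0.4, -0.3, 0, 0, 0, 0],
    [0.5, -0.45, 0, 0, 0, 0],
    [0.5, -0.45, 0, 0, 0, 0],
    [0.5, -0.45, 0, 0, 0, 0],
    [0.5, -0.45, 0, 0, 0, 0],
    [0.5, -0.45, 0, 0, 0, 0],
    [0.5, -0.45, 0, 0, 0, 0],
  ],
  jaw=1,
  force=60,
)

```text
clock: 1.1
position: [365.2, -319.2, 250.1]
tcp_rot: [[0.997, 0.075, -0.0], [0.075, -0.997, 0.0], [-0.0, -0.0, -1.0]]
contact_force: [0.9, -0.3, -0.5]
gripper_width: 1.001
gripper_force: 0.0
```

Emit:
jog_arm(
  commands=[
    [0.5, -0.45, 0, 0, 0, 0],
    [0.5, -0.45, 0, 0, 0, 0],
    [0.5, -0.45, 0.1, 0, 0, 0],
    [0.5, -0.45, 0.1, 0, 0, 0],
    [0.5, -0.45, 0.1, 0, 0, 0],
    [0.5, -0.45, 0.1, 0, 0, 0],
    [0.5, -0.45, 0.1, 0, 0, 0],
    [0.5, -0.45, 0.2, 0, 0, 0],
    [0.384, -0.273, 0.2, 0, 0, 0],
    [0, 0, 0.094, 0, 0, 0],
  ],
)

```text
clock: 2.1
position: [569.9, -108.8, 198.9]
tcp_rot: [[0.997, 0.078, -0.001], [0.078, -0.997, 0.001], [-0.001, -0.001, -1.0]]
contact_force: [0.1, -0.1, -0.4]
gripper_width: 1.005
gripper_force: 0.0
```

```bash
python3 -c "
from h import *
from bench import get_image
st();plan([568.5,-110.6,115],down(4.3))
d=get_image('wrist');np.savez('w1.npz',**d);cv2.imwrite('pics/w1.png',d['img'][:,:,::-1])
print((-d['R'].T@d['t']).round())
c=blob(d,[3,90,60],[18,255,255],(200,50,500,400))
P=cast(d,c,123);print(rect(P))"
```

```text
t 2.1 p [ 569.9 -108.8  198.9] yaw 4.5 z [-0.001  0.001 -1.   ] q [-0.19  0.35  0.02  1.24  0.    2.87] F [ 0.1 -0.1 -0.4] w 1.005 gf 0.0
turn units [-0.0004  0.0006  0.0014] rows>=1 | then shift units [-0.031  0.034  1.678] mm [-1.6  1.7 83.9]
[ 646. -103.  323.]
(array([ 589.8, -193.8]), array([167.6,  39.7]), 13.0)
```

View pics/w1.png

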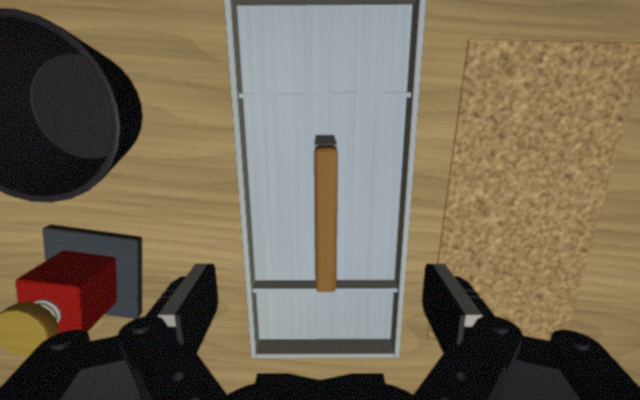

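The wrist view shows the bar at columns 315–337, rows 147–290, well aligned with the jaws. The cork pad is on the right, with its corner at (468,40).

```bash
python3 -c "
from h import *
d=load('w1.npz')
c=blob(d,[3,90,60],[18,255,255],(300,138,352,296));print('bar',rect(cast(d,c,123)),c.min(0),c.max(0))
for n,z,p in(('padcorner',3,[(468,40),(430,335)]),('rim',79,[(252,357),(400,355),(230,0),(423,0)]),('cruc rim',72,[(140,110)]),('punch',100,[(28,328)])):print(n,cast(d,p,z).round(1)[:,:2].tolist())
"
```

```text
bar (array([ 570.1, -112.4]), array([92.7, 13.5]), 4.5) [315. 146.] [336. 290.]
padcorner [[695.4, -222.6], [404.4, -240.7]]
rim [[428.4, -62.7], [440.1, -186.3], [694.6, -43.7], [703.8, -162.0]]
cruc rim [[623.5, 19.8]]
punch [[460.4, 101.1]]
```

Emit:
jog_arm(
  commands=[
    [-0.01, 0.05, 0.3, 0, 0, 0],
    [0, 0, 0.4, 0, 0, 0],
    [0, 0, 0.4, 0, 0, 0],
    [0, 0, 0.3, 0, 0, 0],
    [0, 0, 0.2, 0, 0, 0],
    [0, 0, 0.08, 0, 0, 0],
  ],
)

```text
clock: 2.75
position: [567.4, -113.8, 115.9]
tcp_rot: [[0.997, 0.074, -0.001], [0.074, -0.997, 0.0], [-0.001, -0.0, -1.0]]
contact_force: [0.9, -0.6, -0.3]
gripper_width: 0.999
gripper_force: 0.0
```

Emit:
jog_arm(
  commands=[
    [0, 0, 0, 0, 0, 0],
    [0, 0, 0, 0, 0, 0],
    [0, 0, 0, 0, 0, 0],
    [0, 0, 0, 0, 0, 0],
    [0, 0, 0, 0, 0, 0],
    [0, 0, 0, 0, 0, 0],
    [0, 0, 0, 0, 0, 0],
    [0, 0, 0, 0, 0, 0],
  ],
  jaw=-1,
)

```text
clock: 3.55
position: [568.5, -113.4, 117.0]
tcp_rot: [[0.997, 0.075, 0.001], [0.075, -0.997, -0.0], [0.001, 0.0, -1.0]]
contact_force: [-0.4, 0.3, 5.5]
gripper_width: 0.152
gripper_force: 60.4
```

Emit:
jog_arm(
  commands=[
    [0, 0, -0.1, 0, 0, 0],
    [0, 0, -0.2, 0, 0, 0],
    [0, 0, -0.3, 0, 0, 0],
    [0, 0, -0.3, 0, 0, 0],
    [0, 0, -0.3, 0, 0, 0],
    [0, 0, -0.3, 0, 0, 0],
    [0, 0, -0.3, 0, 0, 0],
    [0, 0, -0.2, 0, 0, 0],
    [0, 0, 0, 0, 0, 0],
  ],
)

```text
clock: 4.45
position: [568.8, -113.5, 218.1]
tcp_rot: [[0.997, 0.075, 0.002], [0.075, -0.997, -0.0], [0.002, 0.0, -1.0]]
contact_force: [0.7, 0.2, -2.8]
gripper_width: 0.15
gripper_force: 59.5
```

```bash
python3 -c "
from h import *
from bench import get_image
st();plan([554,-306,215],down(3.5));plan([554,-306,74],down(3.5))
d=get_image('top');np.savez('t1.npz',**d)
d=get_image('scene');np.savez('s1.npz',**d);cv2.imwrite('pics/s1.png',cv2.resize(d['img'][140:290,150:350],None,fx=3.5,fy=3.5)[:,:,::-1])"
```

```text
t 4.5 p [ 568.8 -113.5  218.1] yaw 4.3 z [ 0.002 -0.    -1.   ] q [-0.2   0.34  0.05  1.28  0.    2.87] F [ 0.7  0.2 -2.8] w 0.150 gf 59.5
turn units [ 0.0002 -0.001   0.0067] rows>=1 | then shift units [-0.531  3.826  0.062] mm [-26.5 191.3   3.1]
turn units [ 0.0002 -0.001   0.0067] rows>=1 | then shift units [-0.531  3.826  2.882] mm [-26.5 191.3 144.1]
```

View pics/s1.png

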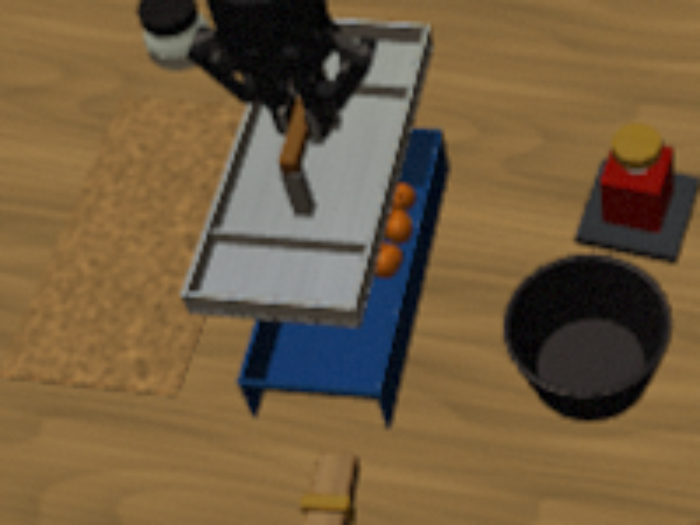

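The tray is lifted level, and three nuggets show at the robot's (-x) end of the stock tray. Next I carry it to the cork.

Emit:
jog_arm(
  commands=[
    [-0.03, 0.3, 0, 0, 0, 0.003],
    [-0.06, 0.5, 0, 0, 0, 0.003],
    [-0.06, 0.5, 0, 0, 0, 0],
    [-0.06, 0.5, 0, 0, 0, 0],
    [-0.06, 0.5, 0, 0, 0, 0],
    [-0.06, 0.5, 0, 0, 0, 0],
    [-0.06, 0.5, 0, 0, 0, 0],
    [-0.06, 0.35, 0.1, 0, 0, 0],
    [-0.06, 0.15, 0.2, 0, 0, 0],
    [0, 0, 0.4, 0, 0, 0],
  ],
)

```text
clock: 5.55
position: [554.8, -305.9, 181.1]
tcp_rot: [[0.998, 0.061, 0.001], [0.061, -0.998, -0.0], [0.001, 0.001, -1.0]]
contact_force: [0.5, -0.5, -3.3]
gripper_width: 0.144
gripper_force: 59.4
```

Emit:
jog_arm(
  commands=[
    [0, 0, 0.5, 0, 0, 0],
    [0, 0, 0.5, 0, 0, 0],
    [0, 0, 0.5, 0, 0, 0],
    [0, 0, 0.3, 0, 0, 0],
    [0, 0, 0.1, 0, 0, 0],
    [0, 0, 0.1, 0, 0, 0],
    [0, 0, 0.1, 0, 0, 0],
    [0, 0, 0, 0, 0, 0],
    [0, 0, 0, 0, 0, 0],
  ],
)

```text
clock: 6.45
position: [555.3, -304.7, 77.1]
tcp_rot: [[0.998, 0.063, 0.001], [0.063, -0.998, -0.0], [0.001, 0.0, -1.0]]
contact_force: [0.1, -0.0, -2.9]
gripper_width: 0.148
gripper_force: 59.4
```

```bash
python3 -c "
from h import *
st();plan([554,-306,75],down(3.5))"
```

```text
t 6.5 p [ 555.3 -304.7   77.1] yaw 3.6 z [ 0.001 -0.    -1.   ] q [-0.5   0.52 -0.04  1.01  0.    2.58] F [ 0.1 -0.  -2.9] w 0.148 gf 59.4
turn units [ 0.0002 -0.0003  0.0007] rows>=1 | then shift units [-0.027  0.024  0.042] mm [-1.4  1.2  2.1]
```

Force still −2.9 N (tray weight on the jaws), so I lower 2 mm, release and rise.

Emit:
jog_arm(
  commands=[
    [0, 0, 0.04, 0, 0, 0],
    [0, 0, 0, 0, 0, 0],
    [0, 0, 0, 0, 0, 0],
  ],
)

```text
clock: 6.75
position: [555.1, -304.6, 74.8]
tcp_rot: [[0.998, 0.063, 0.0], [0.063, -0.998, -0.0], [0.0, 0.0, -1.0]]
contact_force: [0.2, 0.2, -3.3]
gripper_width: 0.148
gripper_force: 59.4
```

Emit:
jog_arm(
  commands=[
    [0, 0, 0, 0, 0, 0],
    [0, 0, 0, 0, 0, 0],
    [0, 0, 0, 0, 0, 0],
    [0, 0, 0, 0, 0, 0],
    [0, 0, 0, 0, 0, 0],
    [0, 0, 0, 0, 0, 0],
    [0, 0, -0.2, 0, 0, 0],
    [0, 0, -0.5, 0, 0, 0],
    [0, 0, -0.6, 0, 0, 0],
    [0, 0, -0.6, 0, 0, 0],
  ],
  jaw=1,
)

```text
clock: 7.75
position: [554.8, -304.5, 171.2]
tcp_rot: [[0.998, 0.063, -0.0], [0.063, -0.998, 0.0], [-0.0, -0.0, -1.0]]
contact_force: [1.2, 0.1, 0.6]
gripper_width: 1.003
gripper_force: 0.0
```

Emit:
jog_arm(
  commands=[
    [0, 0, -0.6, 0, 0, 0],
    [0, 0, -0.6, 0, 0, 0],
    [0.1, -0.5, -0.3, 0, 0, 0],
    [0, -0.6, 0, 0, 0, 0],
    [0, -0.6, 0, 0, 0, 0],
    [0, -0.6, 0, 0, 0, 0],
    [-0.3, -0.6, 0, 0, 0, 0],
    [-0.3, -0.6, 0, 0, 0, 0],
    [-0.3, -0.4, 0, 0, 0, 0],
    [0, -0.1, 0, 0, 0, 0],
  ],
)

```text
clock: 8.75
position: [500.9, -105.7, 245.8]
tcp_rot: [[0.998, 0.064, 0.0], [0.064, -0.998, 0.0], [0.0, -0.0, -1.0]]
contact_force: [0.1, 0.1, 0.4]
gripper_width: 1.001
gripper_force: 0.0
```

```bash
python3 -c "
from h import *
from bench import get_image
st()
d=get_image('wrist');np.savez('w2.npz',**d);cv2.imwrite('pics/w2.png',d['img'][:,:,::-1])
d=get_image('top');np.savez('t2.npz',**d)
c=blob(d,[3,90,60],[18,255,255],(430,160,490,225));print('bar',c.mean(0),rect(cast(d,c,81)))
"
```

```text
t 8.8 p [ 500.9 -105.7  245.8] yaw 3.7 z [ 0.  0. -1.] q [-0.21  0.22 -0.05  1.3   0.    2.87] F [0.1 0.1 0.4] w 1.001 gf 0.0Traceback (most recent call last):
  File "<string>", line 7, in <module>
    c=blob(d,[3,90,60],[18,255,255],(430,160,490,225));print('bar',c.mean(0),rect(cast(d,c,81)))
                                                                   ^^^^^^
AttributeError: 'NoneType' object has no attribute 'mean'
```

View pics/w2.png

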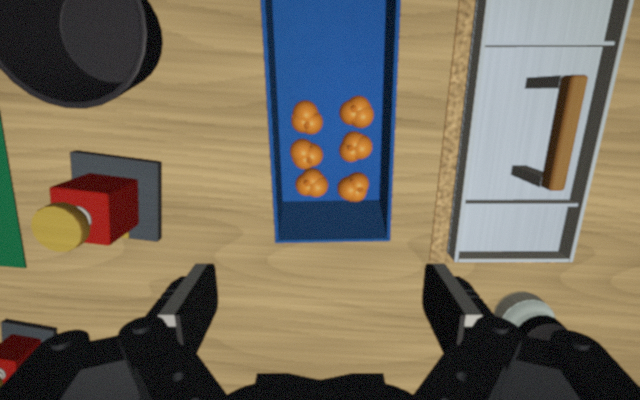

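The wrist view shows six nuggets in two columns, at columns 307 and 355, rows 110–187. The sorting tray sits on the cork, with its bar at (567,130).

```bash
python3 -c "
from h import *
d=load('w2.npz')
m=cv2.inRange(hsv(d),np.array([5,150,90]),np.array([20,255,255]));m[:, :280]=0;m[:,385:]=0
n,l,s,c=cv2.connectedComponentsWithStats(m)
for i in range(1,n):
  if s[i,4]>40: print(s[i].tolist(),c[i].round(1),cast(d,c[i],18)[0,:2].round(1))
m=cv2.inRange(hsv(d),np.array([100,120,30]),np.array([130,255,255]));ys,xs=np.where(m)
b=[(275,242),(391,240)];
b+= [(265,20),(398,20)]
for r in (20,60,100,150,200,235):
  x=np.where(m[r,240:420])[0]+240; P=cast(d,[(x.min()-.5,r),(x.max()+.5,r)],55); print(r,x.min(),x.max(),P[:,:2].round(1).tolist(),P[:,:2].mean(0).round(1))
print(cast(d,[(275,242),(391,240)],55).round(1))
c=blob(d,[3,90,60],[16,255,255],(540,60,600,200));print('bar',rect(cast(d,c,81)))
t=load('t2.npz');
m=cv2.inRange(hsv(t),np.array([100,120,30]),np.array([130,255,255]));m[:,:370]=0;m[:,450:]=0
ys,xs=np.where(m);P=cast(t,np.c_[xs,ys],55);print('top blue',rect(P))
c=blob(t,[0,0,0],[180,120,75],(310,138,362,190));print('cru',rect(cast(t,c,72)))
"
```

```text
[341, 97, 32, 30, 706] [356.7 111.8] [ 559.9 -137.9]
[293, 101, 29, 32, 694] [306.3 117.6] [551.3 -89.4]
[340, 132, 31, 29, 647] [354.9 146.4] [ 526.4 -139.3]
[291, 140, 36, 56, 1256] [308.4 168. ] [501.6 -94.2]
[339, 173, 29, 28, 604] [353.3 187. ] [ 484.6 -141.5]
20 262 398 [[628.4, -50.6], [635.4, -160.8]] [ 631.9 -105.7]
60 265 396 [[598.5, -53.5], [605.5, -163.1]] [ 602.  -108.3]
100 267 395 [[566.6, -55.8], [573.6, -166.3]] [ 570.1 -111.1]
150 271 392 [[523.7, -60.2], [530.7, -169.1]] [ 527.2 -114.7]
200 274 390 [[477.0, -64.0], [484.0, -173.1]] [ 480.5 -118.6]
235 276 388 [[441.9, -66.9], [448.8, -175.5]] [ 445.3 -121.2]
[[ 434.5  -66.6   55. ]
 [ 443.8 -178.6   55. ]]
bar (array([ 555.4, -301.9]), array([90.5, 14.3]), 3.4)
top blue (array([ 571. , -110.2]), array([260.9, 114.8]), 4.6)
cru (array([616.7, 101.4]), array([124., 124.]), 89.8)
```

Emit:
jog_arm(
  commands=[
    [0, 0, 0, 0, 0, -0.066],
    [0, 0, 0, 0, 0, -0.066],
    [0, 0, 0, 0, 0, -0.066],
    [0, 0, 0, 0, 0, -0.066],
    [0, 0, 0, 0, 0, -0.066],
    [0, 0, 0, 0, 0, -0.066],
    [0, 0, 0, 0, 0, -0.066],
    [0, 0, 0, 0, 0, -0.066],
    [0, 0, 0, 0, 0, -0.066],
    [0, 0, 0, 0, 0, -0.066],
  ],
)

```text
clock: 9.85
position: [503.5, -108.6, 244.7]
tcp_rot: [[0.121, 0.993, 0.0], [0.993, -0.121, -0.0], [-0.0, 0.0, -1.0]]
contact_force: [-0.1, 0.4, -0.5]
gripper_width: 1.0
gripper_force: 0.0
```

Emit:
jog_arm(
  commands=[
    [0.4, -0.12, 0, 0, 0, 0],
    [0.6, -0.18, 0, 0, 0, 0],
    [0.8, -0.23, 0, 0, 0, 0],
    [0.8, -0.23, 0, 0, 0, 0],
    [0.8, -0.23, 0, 0, 0, 0],
    [0.8, -0.23, 0, 0, 0, 0],
    [0.8, -0.23, 0, 0, 0, 0],
    [0.8, -0.23, 0, 0, 0, 0],
    [0.8, -0.23, 0, 0, 0, 0],
    [0.53, -0.13, 0, 0, 0, 0],
  ],
)

```text
clock: 10.85
position: [446.8, 261.3, 244.8]
tcp_rot: [[0.125, 0.992, 0.001], [0.992, -0.125, 0.001], [0.001, 0.001, -1.0]]
contact_force: [0.7, -0.4, 0.3]
gripper_width: 1.005
gripper_force: 0.0
```

```bash
python3 -c "
from h import *
from bench import get_image
st()
d=get_image('wrist');np.savez('w3.npz',**d);cv2.imwrite('pics/w3.png',d['img'][:,:,::-1])
"
```

```text
t 10.8 p [446.8 261.3 244.8] yaw 82.8 z [ 0.001  0.001 -1.   ] q [ 0.53  0.23 -0.04  1.3   0.    2.23] F [ 0.7 -0.4  0.3] w 1.005 gf 0.0
```

View pics/w3.png

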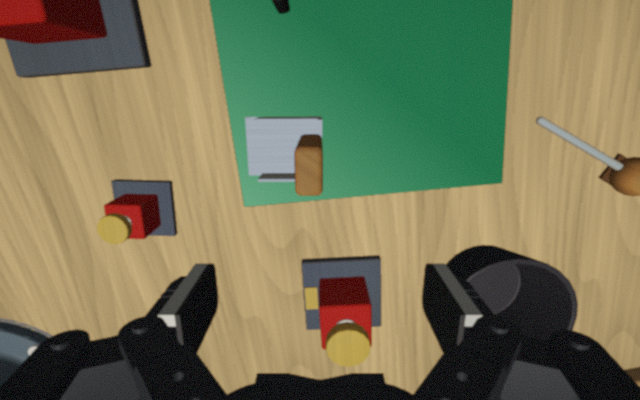

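The scoop's handle top is at about (309,176) and its lip edge runs from (246,118) to (249,175).

```bash
python3 -c "
from h import *
d=load('w3.npz')
H=hsv(d)
print(H[130:198:4,309].tolist())
P=cast(d,[(296,165),(323,165),(322,194),(297,194)],127);print(P[:,:2].round(1).tolist())
L=cast(d,[(246,118),(249.5,176)],4.5);print(L[:,:2].round(1).tolist())
print('stamp punch',cast(d,[(348,341)],100).round(1))
"
```

```text
[[102, 28, 181], [115, 13, 117], [14, 170, 63], [15, 180, 61], [14, 158, 79], [16, 137, 141], [16, 137, 147], [17, 137, 147], [18, 143, 152], [17, 132, 151], [17, 142, 145], [16, 143, 139], [17, 141, 150], [17, 138, 153], [17, 140, 155], [16, 141, 148], [18, 138, 144]]
[[434.2, 289.7], [452.8, 287.4], [449.5, 266.6], [431.8, 268.9]]
[[379.9, 319.9], [372.4, 260.5]]
stamp punch [[455.1 117.5 100. ]]
```

```bash
python3 -c "
from h import *
plan([443,283,100],down(82.8))
"
```

```text
turn units [ 0.0001 -0.0011  0.0008] rows>=1 | then shift units [ 0.37  -0.124  2.891] mm [ 18.5  -6.2 144.5]
```

Emit:
jog_arm(
  commands=[
    [0.37, -0.124, 0.3, 0, 0, 0],
    [0, 0, 0.4, 0, 0, 0],
    [0, 0, 0.5, 0, 0, 0],
    [0, 0, 0.5, 0, 0, 0],
    [0, 0, 0.5, 0, 0, 0],
    [0, 0, 0.4, 0, 0, 0],
    [0, 0, 0.2, 0, 0, 0],
    [0, 0, 0.1, 0, 0, 0],
  ],
)

```text
clock: 11.7
position: [442.9, 277.8, 98.9]
tcp_rot: [[0.126, 0.992, -0.001], [0.992, -0.126, -0.0], [-0.001, -0.001, -1.0]]
contact_force: [0.1, -0.6, 0.7]
gripper_width: 1.003
gripper_force: 0.0
```

Emit:
jog_arm(
  commands=[
    [0, 0, 0, 0, 0, 0],
    [0, 0, 0, 0, 0, 0],
    [0, 0, 0, 0, 0, 0],
    [0, 0, 0, 0, 0, 0],
    [0, 0, 0, 0, 0, 0],
    [0, 0, 0, 0, 0, 0],
    [0, 0, 0, 0, 0, 0],
    [0, 0, 0, 0, 0, 0],
  ],
  jaw=-1,
  force=100,
)

```text
clock: 12.5
position: [442.3, 278.4, 100.4]
tcp_rot: [[0.125, 0.992, 0.0], [0.992, -0.125, 0.001], [0.001, 0.0, -1.0]]
contact_force: [-1.4, -0.3, 5.7]
gripper_width: 0.222
gripper_force: 97.8
```

Emit:
jog_arm(
  commands=[
    [0, 0, -0.1, 0, 0, 0],
    [0, 0, -0.3, 0, 0, 0],
    [0, 0, -0.5, 0, 0, 0],
    [0, 0, -0.5, 0, 0, 0],
    [0, 0, -0.5, 0, 0, 0],
    [0, 0, -0.5, 0, 0, 0],
    [0, 0, -0.3, 0, 0, 0],
    [0, 0, 0, 0, 0, 0],
  ],
)

```text
clock: 13.3
position: [443.2, 278.6, 236.8]
tcp_rot: [[0.126, 0.992, 0.003], [0.992, -0.126, 0.002], [0.002, 0.003, -1.0]]
contact_force: [0.2, -0.6, -2.4]
gripper_width: 0.227
gripper_force: 97.6
```

```bash
python3 -c "
from h import *
from bench import get_image
st()
d=get_image('scene');np.savez('s4.npz',**d);cv2.imwrite('pics/s4.png',cv2.resize(d['img'][60:240,300:500],None,fx=3,fy=3)[:,:,::-1])
"
```

```text
t 13.3 p [443.2 278.6 236.8] yaw 82.8 z [ 0.003  0.002 -1.   ] q [ 0.56  0.24 -0.05  1.28 -0.    2.26] F [ 0.2 -0.6 -2.4] w 0.227 gf 97.6
```

View pics/s4.png

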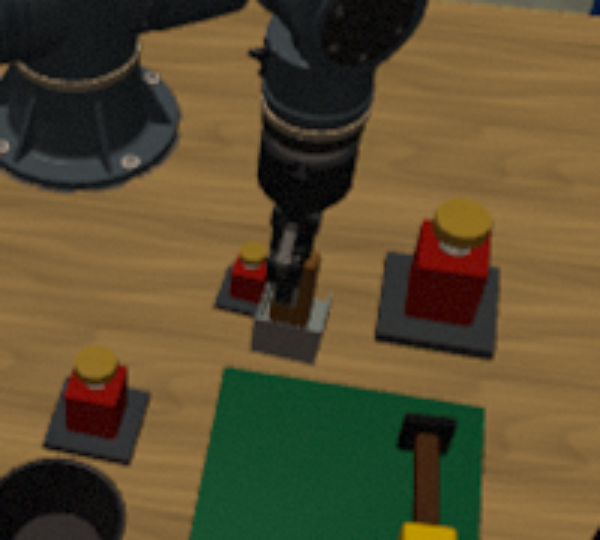

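```bash
cat >> h.py <<'E'
T=np.array([569.7,-111.3,0]);TY=4.7;OX=3.5;OZ=97.4
def scoop_pose(lip,yaw,pitch): # lip point world; pitch deg >0 lip up -> TCP pose
    S=Ro.from_euler("zy",[yaw,pitch],degrees=True).as_matrix() if False else Ro.from_euler("z",yaw,degrees=True).as_matrix()@Ro.from_euler("y",pitch,degrees=True).as_matrix()
    R=np.c_[S[:,1],S[:,0],-S[:,2]]
    return np.asarray(lip,float)+S@[67,-OX,OZ],R
def lip_of(s): # measured lip
    R=s["tcp_rot"];return s["position"]-R@[-OX,67,-OZ]
def tl(x,y,z): return T+Ro.from_euler("z",TY,degrees=True).as_matrix()@[x,y,z]
def tinv(P): return Ro.from_euler("z",-TY,degrees=True).as_matrix()@(np.asarray(P)-T)
E
python3 -c "
from h import *
s=st();print(lip_of(s).round(1))
plan(*scoop_pose(tl(20,-19.5,75),TY,0))
"
```

```text
t 13.3 p [442.7 278.3 235.3] yaw 82.8 z [ 0.002  0.001 -1.   ] q [ 0.56  0.24 -0.05  1.28 -0.    2.26] F [ 0.3 -0.6 -2.5] w 0.223 gf 97.6
[376.8 290.3 137.8]
turn units [ 0.0007 -0.0005 -0.0993] rows>=2 | then shift units [-8.434  3.633  1.258] mm [-421.7  181.7   62.9]
```

Emit:
jog_arm(
  commands=[
    [0, 0, 0, 0, 0, -0.0497],
    [0, 0, 0, 0, 0, -0.0497],
    [-0.3, 0.13, 0, 0, 0, 0],
    [-0.6, 0.26, 0, 0, 0, 0],
    [-0.6, 0.26, 0, 0, 0, 0],
    [-0.6, 0.26, 0, 0, 0, 0],
    [-0.6, 0.26, 0, 0, 0, 0],
    [-0.6, 0.26, 0, 0, 0, 0],
    [-0.6, 0.26, 0, 0, 0, 0],
    [-0.6, 0.26, 0, 0, 0, 0],
  ],
)

```text
clock: 14.35
position: [557.9, 60.5, 233.1]
tcp_rot: [[-0.082, 0.997, -0.002], [0.997, 0.082, -0.0], [0.0, -0.002, -1.0]]
contact_force: [0.2, -0.4, -2.2]
gripper_width: 0.226
gripper_force: 97.5
```

Emit:
jog_arm(
  commands=[
    [-0.6, 0.26, 0, 0, 0, 0],
    [-0.6, 0.26, 0, 0, 0, 0],
    [-0.6, 0.26, 0, 0, 0, 0],
    [-0.6, 0.26, 0, 0, 0, 0],
    [-0.6, 0.26, 0, 0, 0, 0],
    [-0.6, 0.26, 0, 0, 0, 0],
    [-0.6, 0.26, 0.3, 0, 0, 0],
    [-0.334, 0.123, 0.5, 0, 0, 0],
    [0, 0, 0.45, 0, 0, 0],
    [0, 0, 0, 0, 0, 0],
  ],
)

```text
clock: 15.35
position: [671.1, -156.2, 166.7]
tcp_rot: [[-0.081, 0.997, -0.008], [0.997, 0.081, 0.002], [0.003, -0.008, -1.0]]
contact_force: [-1.1, 0.7, -1.9]
gripper_width: 0.22
gripper_force: 97.6
```

```bash
python3 -c "
from h import *
from bench import get_image
s=st();print(tinv(lip_of(s)).round(1))
plan(*scoop_pose(tl(20,-19.5,7),TY,0))
d=get_image('wrist');a=d['img'];e=get_image('top');b=cv2.resize(e['img'][110:250,340:500],None,fx=4,fy=2.857)
np.savez('w5.npz',**d);np.savez('t5.npz',**e)
cv2.imwrite('pics/w5.png',a[:,:,::-1]);
d=get_image('scene');np.savez('s5.npz',**d)
"
```

```text
t 15.3 p [ 671.1 -156.2  166.7] yaw 94.7 z [-0.008  0.002 -1.   ] q [-0.23  0.56  0.28  1.3   0.    1.26] F [-1.1  0.7 -1.9] w 0.220 gf 97.6
[ 29.6 -49.3  69.8]
turn units [-0.0038 -0.0013 -0.0004] rows>=1 | then shift units [ 0.602 -0.208  1.246] mm [ 30.1 -10.4  62.3]
```

View pics/w5.png

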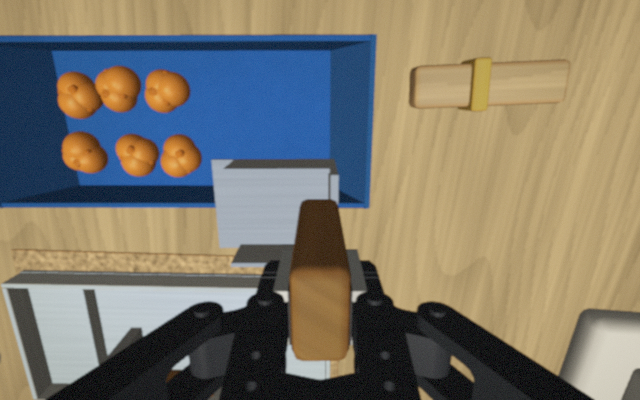

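The wrist view shows the scoop's lip edge from (213,162) to (219,247). The six nuggets are in two rows against the tray's -x end. The scoop is 30 mm too far in -y, so I correct that.

Emit:
jog_arm(
  commands=[
    [0.2, -0.07, -0.05, 0, 0, 0],
    [0.4, -0.14, 0, 0, 0, 0],
    [0, 0, 0, 0, 0, 0],
    [0, 0, 0, 0, 0, 0],
  ],
)

```text
clock: 15.9
position: [660.8, -126.0, 176.2]
tcp_rot: [[-0.084, 0.996, 0.002], [0.996, 0.084, -0.0], [-0.001, 0.002, -1.0]]
contact_force: [-0.3, -0.1, -2.2]
gripper_width: 0.223
gripper_force: 98.0
```

```bash
python3 -c "
from h import *
from bench import get_image
d=load('w5.npz');P=cast(d,[(213.5,161),(219,247)],71.5);print(P[:,:2].round(1).tolist(),'local',[tinv(p).round(1).tolist() for p in P])
s=st();print(tinv(lip_of(s)).round(1))
plan(*scoop_pose(tl(20,-19.5,7),TY,0))
d=get_image('wrist');np.savez('w6.npz',**d);cv2.imwrite('pics/w6.png',d['img'][:,:,::-1])
h=hsv(d);m=cv2.inRange(h,np.array([100,120,30]),np.array([130,255,255]))
g=cv2.inRange(h,np.array([90,0,100]),np.array([130,90,255]))
for c in (225,240,260,280): print(c,'blue rows',np.where(m[:,c])[0][[0,-1]],'grey',[ (int(a),int(b)) for a,b in [np.where(g[:330,c])[0][[0,-1]]]])
for r in (170,200,230): print(r,'grey cols',np.where(g[r,150:330])[0][[0,-1]]+150)
"
```

```text
[[601.2, -127.9], [604.5, -187.0]] local [[30.0, -19.2, 71.5], [28.5, -78.3, 71.5]]
t 15.9 p [ 660.8 -126.   176.2] yaw 94.8 z [ 0.002 -0.    -1.   ] q [-0.19  0.52  0.23  1.28 -0.    1.3 ] F [-0.3 -0.1 -2.2] w 0.223 gf 98.0
[ 22.8 -18.8  78.7]
turn units [0.001  0.0003 0.0009] rows>=1 | then shift units [-0.019 -0.051  1.436] mm [-0.9 -2.6 71.8]
225 blue rows [ 88 158] grey [(159, 300)]
240 blue rows [ 88 158] grey [(168, 300)]
260 blue rows [ 88 158] grey [(168, 265)]
280 blue rows [ 88 158] grey [(168, 244)]
170 grey cols [154 329]
200 grey cols [215 305]
230 grey cols [217 295]
```

Emit:
jog_arm(
  commands=[
    [-0.02, -0.05, 0.2, 0, 0, 0],
    [0, 0, 0.3, 0, 0, 0],
    [0, 0, 0.3, 0, 0, 0],
    [0, 0, 0.3, 0, 0, 0],
    [0, 0, 0.2, 0, 0, 0],
    [0, 0, 0.1, 0, 0, 0],
    [0, 0, 0, 0, 0, 0],
    [0, 0, 0, 0, 0, 0],
  ],
)

```text
clock: 16.75
position: [658.3, -128.4, 104.8]
tcp_rot: [[-0.082, 0.997, 0.0], [0.997, 0.082, 0.0], [-0.0, 0.0, -1.0]]
contact_force: [0.7, 0.3, -1.9]
gripper_width: 0.227
gripper_force: 98.1
```

```bash
python3 -c "
from h import *
s=st();print(tinv(lip_of(s)).round(1))
"
```

```text
t 16.8 p [ 658.3 -128.4  104.8] yaw 94.7 z [ 0.  0. -1.] q [-0.19  0.56  0.11  1.12  0.    1.3 ] F [ 0.7  0.3 -1.9] w 0.227 gf 98.1
[ 20.  -20.8   7.4]
```

Emit:
jog_arm(
  commands=[
    [0.015, 0, 0.025, 0, 0, 0],
    [0, -0.1, 0, 0, 0, 0],
    [0, -0.16, 0, 0, 0, 0],
    [0, -0.16, 0, 0, 0, 0],
    [0, -0.16, 0, 0, 0, 0],
    [0, -0.16, 0, 0, 0, 0],
    [0, -0.16, 0, 0, 0, 0],
    [0, -0.16, 0, 0, 0, 0],
    [0, -0.16, 0, 0, 0, 0],
    [0, -0.16, 0, 0, 0, 0],
  ],
)

```text
clock: 17.75
position: [588.7, -133.2, 103.4]
tcp_rot: [[-0.082, 0.997, 0.0], [0.997, 0.082, 0.0], [0.0, 0.0, -1.0]]
contact_force: [0.9, 0.7, -1.4]
gripper_width: 0.223
gripper_force: 98.1
```

Emit:
jog_arm(
  commands=[
    [0, -0.16, 0, 0, 0, 0],
    [0, -0.16, 0, 0, 0, 0],
    [0, -0.16, 0, 0, 0, 0],
    [0, -0.16, 0, 0, 0, 0],
    [0, -0.16, 0, 0, 0, 0],
    [0, 0, 0, 0, 0, 0],
    [0, 0, 0, 0, 0, 0],
  ],
)

```text
clock: 18.45
position: [548.3, -136.5, 103.4]
tcp_rot: [[-0.082, 0.997, -0.002], [0.997, 0.082, -0.0], [0.0, -0.002, -1.0]]
contact_force: [-5.1, -1.2, 5.6]
gripper_width: 0.224
gripper_force: 98.8
```

```bash
python3 -c "
from h import *
from bench import get_image
s=st();print(tinv(lip_of(s)).round(1))
d=get_image('wrist');np.savez('w7.npz',**d)
e=get_image('scene');np.savez('s7.npz',**e);
cv2.imwrite('pics/w7.png',np.vstack([cv2.resize(d['img'][:250],(600,234)),cv2.resize(e['img'][150:260,190:330],(600,360),interpolation=cv2.INTER_CUBIC)])[:,:,::-1])
"
```

```text
t 18.4 p [ 548.3 -136.5  103.4] yaw 94.7 z [-0.002 -0.    -1.   ] q [-0.24  0.39 -0.18  1.   -0.    1.25] F [-5.1 -1.2  5.6] w 0.224 gf 98.8
[-90.6 -19.9   6.2]
```

View pics/w7.png

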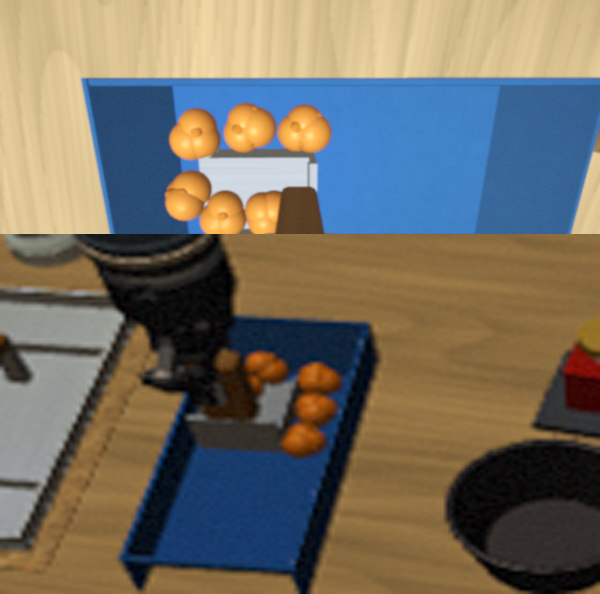

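The wrist view shows three nuggets in the scoop, at (188,195), (222,213) and (268,210), and the other column is undisturbed. Next I push to the end wall and tilt the lip up along it.

```bash
cat >> h.py <<'E'
def seq(wps,s=None): # wps: list of (p,R); prints per-row increments from the measured pose
    from bench import observe
    s=s or observe();p,R=s["position"],s["tcp_rot"];out=[]
    for q,Q in wps:
        out.append(np.r_[R.T@(np.asarray(q)-p)/50,Ro.from_matrix(R.T@Q).as_rotvec(degrees=True)/120].round(3).tolist());p,R=np.asarray(q),Q
    print(str(out).replace("], [","],\n["))
def wallpath(y,ths=range(3,25,3),x0=None):
    W=[]
    for th in ths:
        z=7+77*np.sin(np.radians(th)); W.append(scoop_pose(tl(-102.5-(z-6)*np.tan(np.radians(25))+3,y,z),TY,th))
    return W
E
python3 -c "
from h import *
seq([scoop_pose(tl(-95,-19.5,6.2),TY,0),scoop_pose(tl(-99.5,-19.5,6.2),TY,0)]+wallpath(-19.5))
"
```

```text
[[0.007, -0.093, -0.003, -0.001, 0.0, 0.0],
[0.0, -0.09, 0.0, 0.0, 0.0, 0.0],
[-0.0, 0.053, -0.024, 0.025, -0.0, 0.0],
[0.0, 0.058, -0.006, 0.025, 0.0, -0.0],
[-0.0, 0.055, -0.003, 0.025, 0.0, 0.0],
[0.0, 0.051, 0.0, 0.025, 0.0, 0.0],
[0.0, 0.048, 0.004, 0.025, -0.0, -0.0],
[-0.0, 0.045, 0.007, 0.025, -0.0, 0.0],
[-0.0, 0.043, 0.011, 0.025, 0.0, 0.0],
[0.0, 0.041, 0.016, 0.025, 0.0, -0.0]]
```

Emit:
jog_arm(
  commands=[
    [0.007, -0.093, -0.003, 0, 0, 0],
    [0, -0.09, 0, 0, 0, 0],
    [0, 0.053, -0.024, 0.025, 0, 0],
    [0, 0.058, -0.006, 0.025, 0, 0],
    [0, 0.055, -0.003, 0.025, 0, 0],
    [0, 0.051, 0, 0.025, 0, 0],
    [0, 0.048, 0.004, 0.025, 0, 0],
    [0, 0.045, 0.007, 0.025, 0, 0],
    [0, 0.043, 0.011, 0.025, 0, 0],
    [0, 0.041, 0.016, 0.025, 0, 0],
  ],
)

```text
clock: 19.55
position: [559.0, -135.1, 99.5]
tcp_rot: [[-0.082, 0.909, -0.408], [0.997, 0.075, -0.033], [0.001, -0.409, -0.913]]
contact_force: [0.2, -0.5, -3.8]
gripper_width: 0.221
gripper_force: 98.2
```

```bash
python3 -c "
from h import *
from bench import get_image
s=st();print(tinv(lip_of(s)).round(1),np.degrees(np.arcsin(-s['tcp_rot'][2,1])))
d=get_image('wrist');np.savez('w8.npz',**d)
e=get_image('scene');np.savez('s8.npz',**e);
cv2.imwrite('pics/w8.png',np.vstack([cv2.resize(d['img'][:300],(600,281)),cv2.resize(e['img'][150:260,190:330],(600,310),interpolation=cv2.INTER_CUBIC)])[:,:,::-1])
"
```

```text
t 19.6 p [ 559.  -135.1   99.5] yaw 94.7 z [-0.408 -0.033 -0.913] q [-0.18  0.71  0.28  1.55 -0.11  1.33] F [ 0.2 -0.5 -3.8] w 0.221 gf 98.2
[-113.6  -19.3   38. ] 24.132637105130144
```

View pics/w8.png

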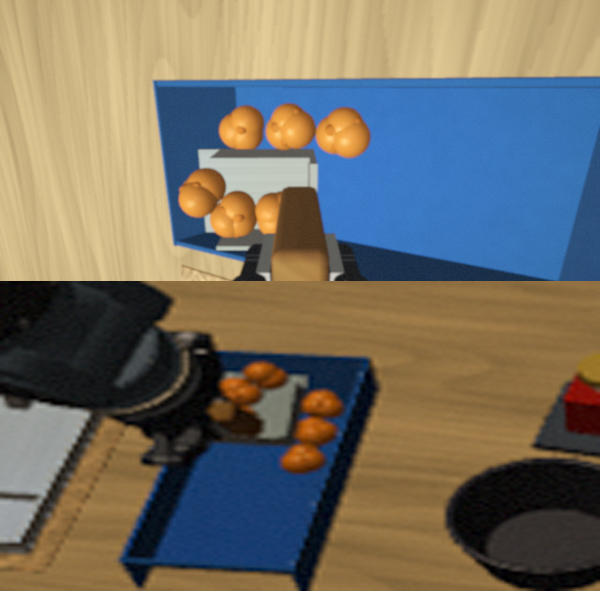

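```bash
python3 -c "
from h import *
seq(wallpath(-19.5,range(28,41,4)))
R=scoop_pose([0,0,0],TY,40)[1];print((R.T@[0,0,2]).round(3))
"
```

```text
[[-0.006, 0.019, 0.008, 0.032, -0.0, 0.001],
[0.0, 0.051, 0.036, 0.033, 0.0, 0.0],
[-0.0, 0.05, 0.045, 0.033, -0.0, -0.0],
[-0.0, 0.051, 0.053, 0.033, 0.0, 0.0]]
[ 0.    -1.286 -1.532]
```

Emit:
jog_arm(
  commands=[
    [-0.006, 0.019, 0.008, 0.032, 0, 0],
    [0, 0.051, 0.036, 0.033, 0, 0],
    [0, 0.05, 0.045, 0.033, 0, 0],
    [0, 0.051, 0.053, 0.033, 0, 0],
    [0, -0.05, -0.06, 0, 0, 0],
    [0, -0.1, -0.12, 0, 0, 0],
    [0, -0.16, -0.19, 0, 0, 0],
    [0, -0.16, -0.19, 0, 0, 0],
    [0, -0.16, -0.19, 0, 0, 0],
    [0, -0.16, -0.19, 0, 0, 0],
  ],
)

```text
clock: 20.65
position: [562.2, -135.4, 153.4]
tcp_rot: [[-0.082, 0.768, -0.635], [0.997, 0.063, -0.053], [-0.0, -0.637, -0.771]]
contact_force: [0.3, 0.0, -3.2]
gripper_width: 0.222
gripper_force: 98.7
```

Emit:
jog_arm(
  commands=[
    [0, -0.16, -0.19, 0, 0, 0],
    [0, -0.16, -0.19, 0, 0, 0],
    [0, -0.08, -0.095, 0, 0, 0],
    [0, 0, 0, 0, 0, 0],
  ],
)

```text
clock: 21.05
position: [562.2, -135.4, 182.9]
tcp_rot: [[-0.082, 0.767, -0.636], [0.997, 0.063, -0.053], [-0.0, -0.638, -0.77]]
contact_force: [-0.1, -0.1, -4.4]
gripper_width: 0.222
gripper_force: 98.8
```

```bash
python3 -c "
from h import *
from bench import get_image
s=st();print(tinv(lip_of(s)).round(1),lip_of(s).round(1))
d=get_image('wrist');np.savez('w9.npz',**d)
e=get_image('top');np.savez('t9.npz',**e);
c=blob(e,[0,0,0],[180,120,75],(310,138,362,190));print('cru',c.mean(0),rect(cast(e,c,72)))
cv2.imwrite('pics/w9.png',np.vstack([cv2.resize(d['img'][:350],(600,328)),cv2.resize(e['img'][120:230,300:500],(600,270),interpolation=cv2.INTER_CUBIC)])[:,:,::-1])
"
```

```text
t 21.1 p [ 562.2 -135.4  182.9] yaw 94.7 z [-0.636 -0.053 -0.77 ] q [-0.16  0.9   0.73  2.08 -0.15  1.38] F [-0.1 -0.1 -4.4] w 0.222 gf 98.8
[-123.1  -19.9  150.6] [ 448.6 -141.2  150.6]
cru [338.52348993 163.36241611] (array([626.6,  99.6]), array([150.9, 116.4]), -41.3)
```

View pics/w9.png

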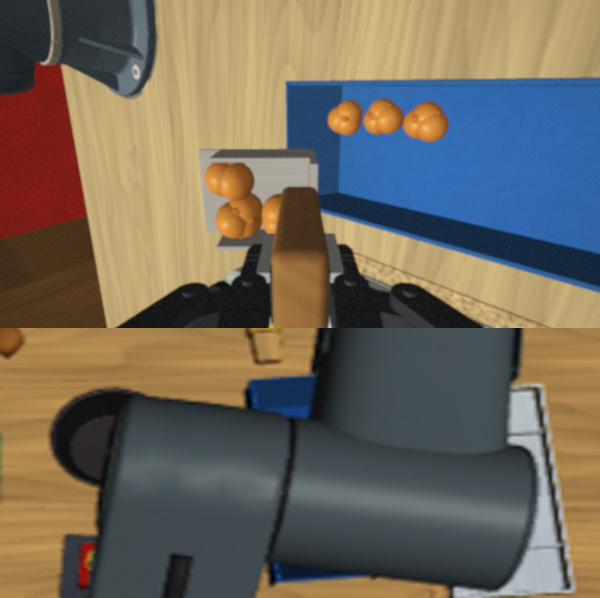

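All three nuggets sit well back in the scoop, at (229,180), (240,215) and (275,215). Now I level off and carry them to the crucible.

```bash
cat >> h.py <<'E'
CR=np.array([616.7,101.4])
def pourlip(z,out=12,c=None):
    c=CR if c is None else c; a=np.arctan2(c[1],c[0]); return np.r_[c+out*np.array([np.cos(a),np.sin(a)]),z],np.degrees(a)
E
python3 -c "
from h import *
from bench import observe
s=observe();l=lip_of(s)
W=[scoop_pose(l,TY,a) for a in (33,26,19,12)]
L,a=pourlip(150);print(L,a)
n=10;W+=[scoop_pose(l+(L-l)*(i/n),TY+(a-TY)*i/n,12) for i in range(1,n+1)]
seq(W,s)
"
```

```text
[628.54100603 103.34694018 150.        ] 9.337229032956742
[[-0.0, -0.238, -0.144, -0.056, 0.0, 0.0],
[-0.0, -0.247, -0.149, -0.058, -0.0, -0.0],
[-0.0, -0.247, -0.149, -0.058, 0.0, 0.0],
[0.0, -0.247, -0.149, -0.058, 0.0, 0.0],
[0.472, 0.391, -0.084, 0.0, -0.001, -0.004],
[0.469, 0.394, -0.085, 0.0, -0.001, -0.004],
[0.465, 0.398, -0.086, 0.0, -0.001, -0.004],
[0.462, 0.402, -0.086, -0.0, -0.001, -0.004],
[0.459, 0.405, -0.087, 0.0, -0.001, -0.004],
[0.455, 0.409, -0.088, -0.0, -0.001, -0.004],
[0.452, 0.412, -0.089, 0.0, -0.001, -0.004],
[0.448, 0.416, -0.089, -0.0, -0.001, -0.004],
[0.445, 0.419, -0.09, 0.0, -0.001, -0.004],
[0.441, 0.422, -0.091, 0.0, -0.001, -0.004]]
```

Emit:
jog_arm(
  commands=[
    [0, -0.238, -0.144, -0.056, 0, 0],
    [0, -0.247, -0.149, -0.058, 0, 0],
    [0, -0.247, -0.149, -0.058, 0, 0],
    [0, -0.247, -0.149, -0.058, 0, 0],
    [0.15, 0.13, -0.028, 0, 0, -0.001],
    [0.32, 0.26, -0.056, 0, -0.001, -0.003],
    [0.4, 0.34, -0.075, 0, -0.001, -0.004],
    [0.4, 0.34, -0.075, 0, -0.001, -0.004],
    [0.4, 0.34, -0.075, 0, -0.001, -0.004],
    [0.4, 0.34, -0.075, 0, -0.001, -0.004],
  ],
)

```text
clock: 22.15
position: [613.3, -24.7, 230.5]
tcp_rot: [[-0.126, 0.969, -0.211], [0.992, 0.122, -0.028], [-0.001, -0.213, -0.977]]
contact_force: [0.0, -0.8, -2.6]
gripper_width: 0.223
gripper_force: 99.4
```

Emit:
jog_arm(
  commands=[
    [0.45, 0.4, -0.087, 0, -0.001, -0.004],
    [0.45, 0.41, -0.088, 0, -0.001, -0.004],
    [0.45, 0.41, -0.088, 0, -0.001, -0.004],
    [0.45, 0.41, -0.088, 0, -0.001, -0.004],
    [0.35, 0.33, -0.07, 0, -0.001, -0.003],
    [0.25, 0.23, -0.05, 0, -0.001, -0.003],
    [0.15, 0.14, -0.03, 0, 0, -0.002],
    [0.05, 0.05, -0.01, 0, 0, 0],
    [0, 0, 0, 0, 0, 0],
  ],
)

```text
clock: 23.05
position: [714.3, 121.1, 229.8]
tcp_rot: [[-0.177, 0.962, -0.209], [0.984, 0.172, -0.041], [-0.003, -0.213, -0.977]]
contact_force: [0.4, 0.1, -3.5]
gripper_width: 0.224
gripper_force: 99.2
```

```bash
python3 -c "
from h import *
from bench import get_image
s=st();print(lip_of(s).round(1));l=lip_of(s)
e=get_image('scene');np.savez('s10.npz',**e)
d=get_image('wrist');np.savez('w10.npz',**d)
L,a=pourlip(88)
seq([scoop_pose(l+(L-l)*f,a,12) for f in (.2,.6,.9,1)]+[scoop_pose(L,a,p) for p in range(4,-69,-8)],s)
cv2.imwrite('pics/w10.png',np.hstack([cv2.resize(d['img'][:350],(400,220)),cv2.resize(e['img'][100:300,230:400],(400,470))[:220]*0+cv2.resize(e['img'][110:300,220:400],(400,220))])[:,:,::-1])
"
```

```text
t 23.1 p [714.3 121.1 229.8] yaw 100.2 z [-0.209 -0.041 -0.977] q [ 0.17  0.83  0.94  1.89 -0.    1.56] F [ 0.4  0.1 -3.5] w 0.224 gf 99.2
[629.  109.  148.9]
[[-0.052, 0.036, 0.233, -0.002, 0.003, 0.007],
[-0.044, 0.091, 0.478, 0.0, 0.0, 0.0],
[-0.033, 0.068, 0.359, 0.0, 0.0, 0.0],
[-0.011, 0.023, 0.12, 0.0, 0.0, 0.0],
[-0.0, -0.284, -0.168, -0.067, 0.0, -0.0],
[0.0, -0.284, -0.168, -0.067, -0.0, 0.0],
[-0.0, -0.284, -0.168, -0.067, 0.0, 0.0],
[0.0, -0.284, -0.168, -0.067, -0.0, 0.0],
[0.0, -0.284, -0.168, -0.067, -0.0, -0.0],
[-0.0, -0.284, -0.168, -0.067, 0.0, 0.0],
[-0.0, -0.284, -0.168, -0.067, -0.0, -0.0],
[0.0, -0.284, -0.168, -0.067, -0.0, -0.0],
[-0.0, -0.284, -0.168, -0.067, 0.0, 0.0],
[-0.0, -0.284, -0.168, -0.067, -0.0, 0.0]]
```

View pics/w10.png

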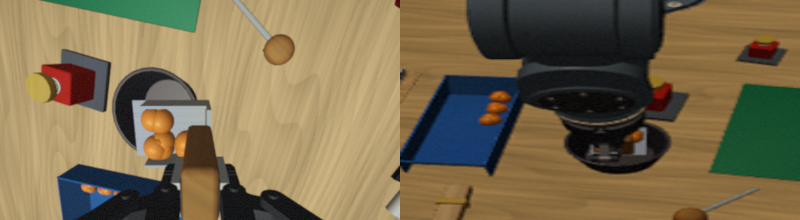

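The scoop is over the crucible with three nuggets aboard. I lower it and pour slowly about the lip.

Emit:
jog_arm(
  commands=[
    [-0.052, 0.036, 0.233, -0.002, 0.003, 0.007],
    [-0.044, 0.091, 0.478, 0, 0, 0],
    [-0.033, 0.068, 0.359, 0, 0, 0],
    [-0.011, 0.023, 0.12, 0, 0, 0],
    [0, -0.284, -0.168, -0.067, 0, 0],
    [0, -0.284, -0.168, -0.067, 0, 0],
    [0, -0.284, -0.168, -0.067, 0, 0],
    [0, -0.284, -0.168, -0.067, 0, 0],
  ],
)

```text
clock: 23.95
position: [670.4, 105.9, 202.8]
tcp_rot: [[-0.16, 0.95, 0.267], [0.987, 0.154, 0.043], [-0.0, 0.27, -0.963]]
contact_force: [1.8, 0.2, -3.6]
gripper_width: 0.222
gripper_force: 99.4
```

Emit:
jog_arm(
  commands=[
    [0, -0.142, -0.084, -0.0333, 0, 0],
    [0, -0.142, -0.084, -0.0333, 0, 0],
    [0, -0.142, -0.084, -0.0333, 0, 0],
    [0, -0.142, -0.084, -0.0333, 0, 0],
    [0, -0.142, -0.084, -0.0333, 0, 0],
    [0, -0.142, -0.084, -0.0333, 0, 0],
    [0, -0.142, -0.084, -0.0333, 0, 0],
    [0, -0.142, -0.084, -0.0333, 0, 0],
    [0, -0.142, -0.084, -0.0333, 0, 0],
    [0, -0.142, -0.084, -0.0333, 0, 0],
  ],
)

```text
clock: 24.95
position: [589.7, 92.8, 198.2]
tcp_rot: [[-0.16, 0.56, 0.813], [0.987, 0.091, 0.132], [-0.0, 0.823, -0.568]]
contact_force: [1.0, 0.8, -4.7]
gripper_width: 0.22
gripper_force: 99.5
```

Emit:
jog_arm(
  commands=[
    [0, -0.142, -0.084, -0.0333, 0, 0],
    [0, -0.142, -0.084, -0.0333, 0, 0],
    [0, 0, 0, 0, 0, 0],
    [0, 0, 0, 0, 0, 0],
    [0, 0, 0, 0, 0, 0],
    [0, 0, 0, 0, 0, 0],
  ],
)

```text
clock: 25.55
position: [583.4, 92.0, 196.9]
tcp_rot: [[-0.161, 0.457, 0.875], [0.987, 0.074, 0.143], [0.0, 0.886, -0.463]]
contact_force: [0.3, 0.3, -3.5]
gripper_width: 0.22
gripper_force: 101.4
```

```bash
python3 -c "
from h import *
from bench import get_image
s=st();print(lip_of(s).round(1))
for n in ('top','scene','wrist'):
  e=get_image(n);np.savez(n+'11.npz',**e)
  m=cv2.inRange(hsv(e),np.array([5,150,90]),np.array([20,255,255]));k,l,S,c=cv2.connectedComponentsWithStats(m)
  print(n,[(S[i,4],c[i].round().tolist()) for i in range(1,k) if S[i,4]>(25 if n!='wrist' else 150)], 'cru px',proj(e,[616.7,101.4,72]).round())
"
```

```text
t 25.6 p [583.4  92.  196.9] yaw 99.3 z [ 0.875  0.143 -0.463] q [ 0.15  0.12 -1.14 -0.78  0.01  1.57] F [ 0.3  0.3 -3.5] w 0.220 gf 101.4
[637.4 104.4  92.4]
top [(np.int32(54), [184.0, 47.0]), (np.int32(76), [285.0, 59.0]), (np.int32(93), [386.0, 120.0]), (np.int32(117), [302.0, 124.0]), (np.int32(99), [75.0, 152.0]), (np.int32(166), [336.0, 157.0]), (np.int32(37), [438.0, 160.0]), (np.int32(197), [68.0, 175.0]), (np.int32(102), [470.0, 183.0]), (np.int32(129), [397.0, 195.0]), (np.int32(207), [60.0, 207.0]), (np.int32(68), [399.0, 211.0]), (np.int32(81), [333.0, 215.0]), (np.int32(44), [60.0, 261.0]), (np.int32(132), [219.0, 290.0]), (np.int32(91), [291.0, 285.0]), (np.int32(67), [225.0, 304.0]), (np.int32(47), [55.0, 309.0])] cru px [[337. 164.]]
scene [(np.int32(54), [451.0, 132.0]), (np.int32(28), [334.0, 178.0]), (np.int32(90), [184.0, 193.0]), (np.int32(257), [318.0, 200.0]), (np.int32(57), [265.0, 193.0]), (np.int32(121), [261.0, 207.0]), (np.int32(41), [637.0, 219.0]), (np.int32(31), [638.0, 249.0]), (np.int32(61), [242.0, 283.0]), (np.int32(110), [349.0, 294.0]), (np.int32(40), [516.0, 384.0]), (np.int32(56), [20.0, 395.0])] cru px [[317. 232.]]
wrist [(np.int32(753), [248.0, 73.0]), (np.int32(4161), [258.0, 215.0]), (np.int32(3919), [317.0, 309.0])] cru px [[168. 210.]]
```

```bash
python3 -c "
from h import *
from bench import observe
s=observe();l=lip_of(s);R=s['tcp_rot'];S=np.c_[R[:,1],R[:,0],-R[:,2]]
for n in ('top','scene','wrist'):
  e=load(n+'11.npz')
  print(n,'crufloor',proj(e,[616.7,101.4,20]).round().tolist(),'scoop lipmid,mid,back',proj(e,[l+S@[a,0,12] for a in (3,35,65)]).round().tolist(),'handle top',proj(e,l+S@[67,0,124]).round())
  m=cv2.inRange(hsv(e),np.array([5,150,90]),np.array([20,255,255]));k,L,St,c=cv2.connectedComponentsWithStats(m)
  p={'top':(336,157),'scene':(318,200),'wrist':(258,215)}[n]
  i=np.argmin(np.linalg.norm(c-p,axis=1));print(St[i].tolist())
  sub=m[St[i][1]:St[i][1]+St[i][3],St[i][0]:St[i][0]+St[i][2]]
  if n=='wrist': sub=cv2.resize(sub,None,fx=.3,fy=.2,interpolation=cv2.INTER_AREA)
  print('\n'.join(''.join('#' if v>127 else '.' for v in r) for r in sub))
"
```

```text
top crufloor [[337.0, 168.0]] scoop lipmid,mid,back [[337.0, 158.0], [336.0, 151.0], [336.0, 144.0]] handle top [[342. 172.]]
[328, 150, 18, 24, 166]
.........#######..
....#############.
.#################
##################
####.#############
####.#############
####.#######......
####.####.........
#########.........
.####.###.........
..##..###.........
......###.........
......####........
.......###........
.......###........
.......###........
.......####.......
.......###........
........##........
........###.......
........###.......
........###.......
.........##.......
.........#........
scene crufloor [[318.0, 242.0]] scoop lipmid,mid,back [[316.0, 231.0], [316.0, 229.0], [315.0, 228.0]] handle top [[316. 184.]]
[309, 181, 26, 33, 257]
...............##..##.....
...............#####...#..
............####..#.##....
...........####..######...
...........###..#..#######
...........###.........#..
...........###....#.......
..........####............
...........###............
..........####............
..........####............
..........####............
..........####....
[... 385 characters left out ...]
.
##############............
##############............
##############............
#############.............
#############.............
.#...#..#..##.............
wrist crufloor [[116.0, 199.0]] scoop lipmid,mid,back [[217.0, 211.0], [268.0, 211.0], [316.0, 211.0]] handle top [[319. 325.]]
[224, 175, 78, 80, 4161]
..############.........
.##############........
.###############.......
.###############.......
.###########.###.......
..#############.......#
....##########.....####
......########...######
...############.#######
.######################
######################.
###########.###.######.
#######.######..######.
.#############...#####.
..###########.....###..
....#######............
```

The nuggets sit in the scoop unmoved at 62° tilt and the elbow is at its range limit. I swing the pour direction 45° about the lip to free the elbow, then tilt further.

```bash
python3 -c "
from h import *
from bench import observe
s=observe();l=lip_of(s);C=np.r_[CR,0]
def lipw(y,o,z): return np.r_[CR+o*np.array([np.cos(np.radians(y)),np.sin(np.radians(y))]),z]
W=[];n=8;L=lipw(54,14,92)
for i in range(1,n+1): W.append(scoop_pose(l+(L-l)*i/n,9.3+44.7*i/n,-60))
W+=[scoop_pose(L,54,p) for p in (-66,-72,-78,-84)]
seq(W,s)
"
```

```text
[[-0.074, 0.073, 0.046, 0.021, 0.041, -0.023],
[-0.07, -0.009, -0.012, -0.0, 0.04, -0.023],
[-0.068, -0.008, -0.009, 0.0, 0.04, -0.023],
[-0.066, -0.006, -0.006, -0.0, 0.04, -0.023],
[-0.064, -0.005, -0.004, 0.0, 0.04, -0.023],
[-0.062, -0.003, -0.001, -0.0, 0.04, -0.023],
[-0.061, -0.001, 0.002, 0.0, 0.04, -0.023],
[-0.061, 0.001, 0.006, -0.0, 0.04, -0.023],
[-0.0, -0.211, -0.129, -0.05, 0.0, 0.0],
[0.0, -0.211, -0.129, -0.05, -0.0, -0.0],
[0.0, -0.211, -0.129, -0.05, -0.0, -0.0],
[-0.0, -0.211, -0.129, -0.05, 0.0, 0.0]]
```

Emit:
jog_arm(
  commands=[
    [-0.074, 0.073, 0.046, 0.021, 0.041, -0.023],
    [-0.07, -0.009, -0.012, 0, 0.04, -0.023],
    [-0.068, -0.008, -0.009, 0, 0.04, -0.023],
    [-0.066, -0.006, -0.006, 0, 0.04, -0.023],
    [-0.064, -0.005, -0.004, 0, 0.04, -0.023],
    [-0.062, -0.003, -0.001, 0, 0.04, -0.023],
    [-0.061, -0.001, 0.002, 0, 0.04, -0.023],
    [-0.061, 0.001, 0.006, 0, 0.04, -0.023],
    [0, 0, 0, 0, 0, 0],
  ],
)

```text
clock: 26.6
position: [600.0, 68.0, 199.0]
tcp_rot: [[-0.806, 0.297, 0.513], [0.593, 0.403, 0.697], [0.0, 0.866, -0.501]]
contact_force: [1.4, -0.7, -3.2]
gripper_width: 0.223
gripper_force: 101.6
```

```bash
cat >> h.py <<'E'
def sst(): # scoop state
    s=st();R=s["tcp_rot"];sx=R[:,1]
    print("lip",lip_of(s).round(1),"scoop yaw %.1f pitch %.1f"%(np.degrees(np.arctan2(-R[0,0],R[1,0])),np.degrees(np.arctan2(-R[2,1],-R[2,2]))));return s
def lipw(y,o,z,c=None): 
    c=CR if c is None else c; return np.r_[c+o*np.array([np.cos(np.radians(y)),np.sin(np.radians(y))]),z]
E
python3 -c "
from h import *
s=sst()
L=lipw(54,14,92);seq([scoop_pose(L,54,p) for p in (-60,-66,-72,-78,-84)],s)
"
```

```text
t 26.6 p [600.  68. 199.] yaw 143.7 z [ 0.513  0.697 -0.501] q [-0.29  0.23 -0.65  0.16  0.95  0.63] F [ 1.4 -0.7 -3.2] w 0.223 gf 101.6
lip [627.2 110.9  92.3] scoop yaw 53.7 pitch -59.9
[[0.052, -0.005, 0.004, -0.0, 0.002, -0.001],
[-0.0, -0.211, -0.129, -0.05, 0.0, 0.0],
[0.0, -0.211, -0.129, -0.05, -0.0, -0.0],
[0.0, -0.211, -0.129, -0.05, -0.0, -0.0],
[-0.0, -0.211, -0.129, -0.05, 0.0, 0.0]]
```

Emit:
jog_arm(
  commands=[
    [0.04, -0.211, -0.129, -0.05, 0, 0],
    [0, -0.211, -0.129, -0.05, 0, 0],
    [0, -0.211, -0.129, -0.05, 0, 0],
    [0, 0, 0, 0, 0, 0],
    [0, 0, 0, 0, 0, 0],
    [0, 0, 0, 0, 0, 0],
  ],
)

```text
clock: 27.2
position: [582.6, 48.7, 180.4]
tcp_rot: [[-0.804, 0.145, 0.577], [0.595, 0.195, 0.78], [0.001, 0.97, -0.243]]
contact_force: [0.3, 0.7, -3.0]
gripper_width: 0.222
gripper_force: 101.6
```

```bash
cat >> h.py <<'E'
def orange(n,box=None,mn=40):
    from bench import get_image
    e=get_image(n);m=cv2.inRange(hsv(e),np.array([5,150,90]),np.array([20,255,255]));k,L,S,c=cv2.connectedComponentsWithStats(m)
    r=[(int(S[i,4]),c[i].round(1).tolist()) for i in range(1,k) if S[i,4]>mn and (box is None or (box[0]<c[i,0]<box[2] and box[1]<c[i,1]<box[3]))]
    print(n,r);return e,m,r
E
python3 -c "
from h import *
s=sst();e,m,r=orange('wrist',mn=150)
print('crufloor',proj(e,[616.7,101.4,20]).round())
"
```

```text
t 27.2 p [582.6  48.7 180.4] yaw 143.5 z [ 0.577  0.78  -0.243] q [-0.4   0.39 -0.89 -0.46  1.23  0.78] F [ 0.3  0.7 -3. ] w 0.222 gf 101.6
lip [626.2 113.7  91.7] scoop yaw 53.5 pitch -75.9
wrist [(4423, [259.2, 214.0]), (4364, [319.5, 300.0]), (161, [313.5, 229.4])]
crufloor [[108. 204.]]
```

The nuggets look wedged across the scoop. I shake along its axis over the crucible.

Emit:
jog_arm(
  commands=[
    [0, 0.3, 0, 0, 0, 0],
    [0, 0.3, 0, 0, 0, 0],
    [0, -0.6, 0, 0, 0, 0],
    [0, 0, 0, 0, 0, 0],
    [0, 0.6, 0, 0, 0, 0],
    [0, -0.6, 0, 0, 0, 0],
    [0, 0.6, 0, 0, 0, 0],
    [0, -0.6, 0, 0, 0, 0],
    [0, 0, 0, 0, 0, 0],
    [0, 0, 0, 0, 0, 0],
  ],
)

```text
clock: 28.25
position: [582.3, 48.7, 180.3]
tcp_rot: [[-0.804, 0.145, 0.576], [0.594, 0.193, 0.781], [0.002, 0.97, -0.242]]
contact_force: [0.3, -0.1, -0.5]
gripper_width: 0.218
gripper_force: 101.9
```

```bash
python3 -c "
from h import *
s=sst();e,m,r=orange('wrist',mn=150)
"
```

```text
t 28.2 p [582.3  48.7 180.3] yaw 143.5 z [ 0.576  0.781 -0.242] q [-0.4   0.39 -0.89 -0.46  1.23  0.78] F [ 0.3 -0.1 -0.5] w 0.218 gf 101.9
lip [625.8 113.9  91.8] scoop yaw 53.5 pitch -76.0
wrist [(2068, [123.8, 189.0]), (4549, [319.3, 302.8]), (1220, [110.7, 254.6])]
```

```bash
python3 -c "
from h import *
s=sst();e,m,r=orange('wrist',mn=150)
for z in (20,45): print(cast(e,[(123.8,189),(110.7,254.6)],z).round(1).tolist())
orange('top',(300,130,370,200),10);orange('scene',(270,200,370,280),10)
"
```

```text
t 28.3 p [582.4  48.6 180.6] yaw 143.5 z [ 0.577  0.781 -0.241] q [-0.4   0.39 -0.89 -0.46  1.23  0.78] F [ 0.  -0.9 -1.5] w 0.222 gf 101.9
lip [626.1 113.7  92.1] scoop yaw 53.5 pitch -76.0
wrist [(411, [109.3, 165.1]), (1488, [133.7, 196.5]), (4552, [319.4, 303.2]), (1095, [108.4, 254.0])]
[[621.2, 117.7, 20.0], [641.6, 76.7, 20.0]]
[[598.8, 101.9, 45.0], [616.5, 66.3, 45.0]]
top [(173, [348.7, 164.6]), (63, [332.6, 176.3])]
scene [(59, [325.3, 232.8]), (76, [306.0, 240.2]), (74, [323.0, 246.5])]
```

All three nuggets are in the crucible; the scene blobs at (325,233), (306,240) and (323,246) lie inside it. I return for the second column.

```bash
cat >> h.py <<'E'
from scipy.spatial.transform import Slerp
def interp(lip0,R0,lip1,R1,n): # lip-based blend, smooth ends
    sl=Slerp([0,1],Ro.from_matrix([R0,R1]));W=[]
    for i in range(1,n+1):
        f=i/n; f=.7*f+.3*(3*f*f-2*f**3); R=sl(f).as_matrix(); S=np.c_[R[:,1],R[:,0],-R[:,2]]
        W.append((lip0+(lip1-lip0)*f+S@[67,-OX,OZ],R))
    return W
E
python3 -c "
from h import *
from bench import observe
s=observe();l=lip_of(s);R=s['tcp_rot'];S=np.c_[R[:,1],R[:,0],-R[:,2]]
W=[(s['position']+[0,0,z],R) for z in (20,45,60)]
W+=interp(l+[0,0,60],R,tl(22,19.5,110),scoop_pose([0,0,0],TY,0)[1],17)
seq(W,s)
"
```

```text
[[-0.0, 0.388, -0.097, 0.0, 0.0, 0.0],
[-0.0, 0.485, -0.121, 0.0, 0.0, 0.0],
[-0.0, 0.291, -0.072, 0.0, 0.0, 0.0],
[-0.078, 0.027, -0.075, 0.026, -0.012, 0.015],
[-0.095, 0.024, -0.077, 0.029, -0.013, 0.017],
[-0.113, 0.019, -0.075, 0.032, -0.015, 0.019],
[-0.131, 0.014, -0.068, 0.035, -0.016, 0.02],
[-0.15, 0.008, -0.057, 0.037, -0.017, 0.021],
[-0.169, 0.004, -0.043, 0.038, -0.017, 0.022],
[-0.186, 0.0, -0.025, 0.039, -0.018, 0.023],
[-0.201, -0.001, -0.005, 0.04, -0.018, 0.023],
[-0.214, -0.0, 0.016, 0.04, -0.018, 0.023],
[-0.224, 0.003, 0.037, 0.04, -0.018, 0.023],
[-0.23, 0.009, 0.057, 0.039, -0.018, 0.023],
[-0.231, 0.016, 0.075, 0.038, -0.017, 0.022],
[-0.229, 0.024, 0.09, 0.037, -0.017, 0.021],
[-0.221, 0.032, 0.101, 0.035, -0.016, 0.02],
[-0.209, 0.04, 0.107, 0.032, -0.015, 0.019],
[-0.193, 0.045, 0.109, 0.029, -0.013, 0.017],
[-0.173, 0.049, 0.105, 0.026, -0.012, 0.015]]
```

Emit:
jog_arm(
  commands=[
    [0, 0.388, -0.097, 0, 0, 0],
    [0, 0.485, -0.121, 0, 0, 0],
    [0, 0.291, -0.072, 0, 0, 0],
    [-0.078, 0.027, -0.075, 0.026, -0.012, 0.015],
    [-0.095, 0.024, -0.077, 0.029, -0.013, 0.017],
    [-0.113, 0.019, -0.075, 0.032, -0.015, 0.019],
    [-0.131, 0.014, -0.068, 0.035, -0.016, 0.02],
    [-0.15, 0.008, -0.057, 0.037, -0.017, 0.021],
    [-0.169, 0.004, -0.043, 0.038, -0.017, 0.022],
    [-0.186, 0, -0.025, 0.039, -0.018, 0.023],
  ],
)

```text
clock: 29.45
position: [602.9, 2.2, 249.6]
tcp_rot: [[-0.557, 0.633, 0.538], [0.818, 0.308, 0.485], [0.141, 0.71, -0.69]]
contact_force: [0.8, 0.2, -2.8]
gripper_width: 0.219
gripper_force: 101.7
```

Emit:
jog_arm(
  commands=[
    [-0.201, -0.001, -0.005, 0.04, -0.018, 0.023],
    [-0.214, 0, 0.016, 0.04, -0.018, 0.023],
    [-0.224, 0.003, 0.037, 0.04, -0.018, 0.023],
    [-0.23, 0.009, 0.057, 0.039, -0.018, 0.023],
    [-0.231, 0.016, 0.075, 0.038, -0.017, 0.022],
    [-0.229, 0.024, 0.09, 0.037, -0.017, 0.021],
    [-0.221, 0.032, 0.101, 0.035, -0.016, 0.02],
    [-0.209, 0.04, 0.107, 0.032, -0.015, 0.019],
    [-0.193, 0.045, 0.109, 0.029, -0.013, 0.017],
    [-0.173, 0.049, 0.105, 0.026, -0.012, 0.015],
  ],
)

```text
clock: 30.45
position: [657.1, -88.2, 206.9]
tcp_rot: [[-0.081, 0.997, 0.0], [0.997, 0.081, -0.003], [-0.002, -0.0, -1.0]]
contact_force: [-0.5, -0.7, -1.8]
gripper_width: 0.227
gripper_force: 101.6
```

Emit:
jog_arm(
  commands=[
    [0, 0, 0, 0, 0, 0],
    [0, 0, 0, 0, 0, 0],
  ],
)

```text
clock: 30.65
position: [656.9, -87.8, 206.3]
tcp_rot: [[-0.083, 0.997, 0.002], [0.997, 0.083, -0.0], [-0.0, 0.002, -1.0]]
contact_force: [-0.8, 0.1, -0.7]
gripper_width: 0.223
gripper_force: 101.4
```

```bash
python3 -c "
from h import *
s=sst();print(tinv(lip_of(s)).round(1))
plan(*scoop_pose(tl(22,19.5,110),TY,0));plan(*scoop_pose(tl(22,19.5,6.4),TY,0))
e,m,r=orange('wrist',mn=150)
for a,c in r: print(a,c,tinv(cast(e,c,18)[0]).round(1))
g=cv2.inRange(hsv(e),np.array([90,0,100]),np.array([130,90,255]))
for r in (180,200,220): print(r,np.where(g[r,150:330])[0][[0,-1]]+150)
"
```

```text
t 30.6 p [656.9 -87.8 206.3] yaw 94.8 z [ 0.002 -0.    -1.   ] q [-0.13  0.49  0.26  1.34  0.    1.35] F [-0.8  0.1 -0.7] w 0.223 gf 101.4
lip [590.  -89.9 108.7] scoop yaw 4.8 pitch -0.1
[ 22.   19.6 108.7]
turn units [0.0009 0.0002 0.0005] rows>=1 | then shift units [-0.005  0.003 -0.023] mm [-0.2  0.2 -1.1]
turn units [0.0009 0.0002 0.0005] rows>=1 | then shift units [-0.005  0.003  2.049] mm [ -0.2   0.2 102.5]
wrist [(1606, [175.8, 167.4]), (928, [116.3, 169.6]), (1442, [321.0, 300.6])]
1606 [175.8, 167.4] [-39.9  26.   18. ]
928 [116.3, 169.6] [-93.7  24.   18. ]
1442 [321.0, 300.6] [  91.  -111.9   18. ]
180 [183 329]
200 [215 305]
220 [217 297]
```

Emit:
jog_arm(
  commands=[
    [0, 0, 0.2, 0, 0, 0],
    [0, 0, 0.4, 0, 0, 0],
    [0, 0, 0.4, 0, 0, 0],
    [0, 0, 0.4, 0, 0, 0],
    [0, 0, 0.3, 0, 0, 0],
    [0, 0, 0.2, 0, 0, 0],
    [0, 0, 0.1, 0, 0, 0],
    [0, 0, 0.05, 0, 0, 0],
    [0, -0.1, 0, 0, 0, 0],
    [0, -0.16, 0, 0, 0, 0],
  ],
)

```text
clock: 31.7
position: [644.1, -89.6, 104.5]
tcp_rot: [[-0.082, 0.997, 0.002], [0.997, 0.082, -0.002], [-0.002, 0.002, -1.0]]
contact_force: [0.4, -0.9, -1.1]
gripper_width: 0.219
gripper_force: 101.6
```

```bash
python3 -c "
from h import *
s=sst();print(tinv(lip_of(s)).round(1))"
```

```text
t 31.7 p [644.1 -89.6 104.5] yaw 94.7 z [ 0.002 -0.002 -1.   ] q [-0.14  0.52  0.05  1.09 -0.    1.35] F [ 0.4 -0.9 -1.1] w 0.219 gf 101.6
lip [577.2 -91.7   6.9] scoop yaw 4.7 pitch -0.1
[ 9.1 18.9  6.9]
```

Emit:
jog_arm(
  commands=[
    [0, -0.16, 0, 0, 0, 0],
    [0, -0.16, 0, 0, 0, 0],
    [0, -0.16, 0, 0, 0, 0],
    [0, -0.16, 0, 0, 0, 0],
    [0, -0.16, 0, 0, 0, 0],
    [0, -0.16, 0, 0, 0, 0],
    [0, -0.16, 0, 0, 0, 0],
    [0, -0.16, 0, 0, 0, 0],
    [0, -0.16, 0, 0, 0, 0],
    [0, -0.16, 0, 0, 0, 0],
  ],
)

```text
clock: 32.7
position: [563.6, -96.1, 103.8]
tcp_rot: [[-0.082, 0.997, 0.001], [0.997, 0.082, -0.001], [-0.002, 0.001, -1.0]]
contact_force: [0.0, -0.0, -1.9]
gripper_width: 0.22
gripper_force: 101.5
```

Emit:
jog_arm(
  commands=[
    [0, -0.16, 0, 0, 0, 0],
    [0, -0.16, 0, 0, 0, 0],
    [0, -0.1, 0, 0, 0, 0],
    [0, 0, 0, 0, 0, 0],
  ],
)

```text
clock: 33.1
position: [542.3, -97.9, 103.8]
tcp_rot: [[-0.082, 0.997, 0.0], [0.997, 0.082, -0.002], [-0.002, 0.0, -1.0]]
contact_force: [1.2, 0.3, -3.2]
gripper_width: 0.218
gripper_force: 101.4
```

```bash
python3 -c "
from h import *
s=sst();print(tinv(lip_of(s)).round(1))
seq([scoop_pose(tl(-99.5,19.5,6.2),TY,0)]+wallpath(19.5,range(4,41,4)))
orange('wrist',mn=100)"
```

```text
t 33.1 p [542.3 -97.9 103.8] yaw 94.7 z [ 0.    -0.002 -1.   ] q [-0.18  0.37 -0.22  0.98 -0.    1.31] F [ 1.2  0.3 -3.2] w 0.218 gf 101.4
lip [ 475.3 -100.1    6.4] scoop yaw 4.7 pitch -0.0
[-93.1  18.9   6.4]
[[0.008, -0.126, 0.005, 0.0, 0.001, 0.0],
[-0.0, 0.073, -0.025, 0.033, -0.0, 0.0],
[0.0, 0.075, -0.005, 0.033, 0.0, 0.0],
[0.0, 0.069, 0.0, 0.033, -0.0, 0.0],
[-0.0, 0.063, 0.006, 0.033, 0.0, 0.0],
[-0.0, 0.059, 0.013, 0.033, 0.0, -0.0],
[0.0, 0.055, 0.02, 0.033, -0.0, 0.0],
[-0.0, 0.052, 0.028, 0.033, -0.0, -0.0],
[-0.0, 0.051, 0.036, 0.033, 0.0, 0.0],
[0.0, 0.05, 0.045, 0.033, -0.0, -0.0],
[0.0, 0.051, 0.053, 0.033, 0.0, 0.0]]
wrist [(4637, [246.0, 204.5]), (744, [329.5, 287.3])]
```

Emit:
jog_arm(
  commands=[
    [0.008, -0.126, 0.005, 0, 0, 0],
    [0, 0.073, -0.025, 0.033, 0, 0],
    [0, 0.075, -0.005, 0.033, 0, 0],
    [0, 0.069, 0, 0.033, 0, 0],
    [0, 0.063, 0.006, 0.033, 0, 0],
    [0, 0.059, 0.013, 0.033, 0, 0],
    [0, 0.055, 0.02, 0.033, 0, 0],
    [0, 0.052, 0.028, 0.033, 0, 0],
    [0, 0.051, 0.036, 0.033, 0, 0],
    [0, 0.05, 0.045, 0.033, 0, 0],
  ],
)

```text
clock: 34.15
position: [560.4, -96.1, 91.4]
tcp_rot: [[-0.082, 0.81, -0.581], [0.997, 0.066, -0.049], [-0.002, -0.583, -0.812]]
contact_force: [1.5, 1.2, -3.1]
gripper_width: 0.221
gripper_force: 101.6
```

Emit:
jog_arm(
  commands=[
    [0, 0.051, 0.053, 0.033, 0, 0],
    [0, -0.05, -0.06, 0, 0, 0],
    [0, -0.1, -0.12, 0, 0, 0],
    [0, -0.16, -0.19, 0, 0, 0],
    [0, -0.16, -0.19, 0, 0, 0],
    [0, -0.16, -0.19, 0, 0, 0],
    [0, -0.16, -0.19, 0, 0, 0],
    [0, -0.16, -0.19, 0, 0, 0],
    [0, -0.16, -0.19, 0, 0, 0],
    [0, -0.08, -0.09, 0, 0, 0],
  ],
)

```text
clock: 35.15
position: [559.6, -96.0, 181.9]
tcp_rot: [[-0.082, 0.77, -0.633], [0.997, 0.062, -0.054], [-0.002, -0.636, -0.772]]
contact_force: [0.3, 0.4, -3.6]
gripper_width: 0.221
gripper_force: 101.5
```

```bash
python3 -c "
from h import *
from bench import get_image
s=sst();l=lip_of(s);print(tinv(l).round(1))
e,m,r=orange('wrist',mn=100);print('floor row px',proj(e,[tl(-90,19,18),tl(-30,19,18),tl(-60,-20,18)]).round().tolist())
t=get_image('top');np.savez('t12.npz',**t)
c=blob(t,[0,0,0],[180,120,75],(310,138,362,190));print('cru',c.min(0),c.max(0))
g=get_image('scene');np.savez('s12.npz',**g)
c=blob(g,[0,0,0],[180,120,75],(285,205,350,270));print('cru scene',c.min(0),c.max(0))
c=blob(load('scene0.npz'),[0,0,0],[180,120,75],(285,205,350,270));print('cru scene0',c.min(0),c.max(0))
R=s['tcp_rot'];W=[scoop_pose(l,TY,a) for a in (33,26,19,12)]
L=lipw(54,14,150);R0=scoop_pose(l,TY,12)[1];R1=scoop_pose(l,54,0)[1]
seq(W+interp(l,R0,L,R1,16),s)
"
```

```text
t 35.1 p [559.6 -96.  181.9] yaw 94.7 z [-0.633 -0.054 -0.772] q [-0.11  0.88  0.69  2.06 -0.12  1.42] F [ 0.3  0.4 -3.6] w 0.221 gf 101.5
lip [ 446.1 -101.9  149.3] scoop yaw 4.7 pitch 39.5
[-122.5   19.5  149.3]
wrist [(9276, [286.2, 254.3])]
floor row px [[367.0, 177.0], [433.0, 189.0], [395.0, 227.0]]
cru [317. 145.] [361. 189.]
cru scene [294. 213.] [341. 259.]
cru scene0 [294. 213.] [341. 259.]
[[-0.002, -0.228, -0.138, -0.054, 0.001, -0.0],
[0.0, -0.247, -0.149, -0.058, -0.0, -0.0],
[0.0, -0.247, -0.149, -0.058, 0.0, 0.0],
[-0.0, -0.247, -0.149, -0.058, 0.0, 0.0],
[0.25, 0.164, -0.051, -0.004, -0.002, -0.019],
[0.274, 0.194, -0.057, -0.005, -0.002, -0.022],
[0.29, 0.223, -0.061, -0.005, -0.003, -0.024],
[0.298, 0.252, -0.064, -0.006, -0.003, -0.026],
[0.298, 0.278, -0.065, -0.006, -0.003, -0.027],
[0.291, 0.302, -0.065, -0.006, -0.003, -0.028],
[0.278, 0.321, -0.063, -0.007, -0.003, -0.029],
[0.26, 0.337, -0.06, -0.007, -0.003, -0.029],
[0.237, 0.347, -0.056, -0.007, -0.003, -0.029],
[0.211, 0.351, -0.051, -0.007, -0.003, -0.029],
[0.183, 0.349, -0.045, -0.006, -0.003, -0.028],
[0.154, 0.341, -0.039, -0.006, -0.003, -0.027],
[0.126, 0.326, -0.033, -0.006, -0.003, -0.026],
[0.1, 0.305, -0.026, -0.005, -0.003, -0.024],
[0.076, 0.279, -0.021, -0.005, -0.002, -0.022],
[0.055, 0.247, -0.016, -0.004, -0.002, -0.019]]
```

The tray floor shows no nuggets, the scoop weighs three more, and the crucible has not moved. I carry these over.

Emit:
jog_arm(
  commands=[
    [0, -0.228, -0.138, -0.054, 0, 0],
    [0, -0.247, -0.149, -0.058, 0, 0],
    [0, -0.247, -0.149, -0.058, 0, 0],
    [0, -0.247, -0.149, -0.058, 0, 0],
    [0.25, 0.164, -0.051, -0.004, -0.002, -0.019],
    [0.274, 0.194, -0.057, -0.005, -0.002, -0.022],
    [0.29, 0.223, -0.061, -0.005, -0.003, -0.024],
    [0.298, 0.252, -0.064, -0.006, -0.003, -0.026],
    [0.298, 0.278, -0.065, -0.006, -0.003, -0.027],
    [0.291, 0.302, -0.065, -0.006, -0.003, -0.028],
  ],
)

```text
clock: 36.3
position: [587.1, 2.6, 233.0]
tcp_rot: [[-0.384, 0.912, -0.141], [0.923, 0.383, -0.036], [0.021, -0.144, -0.989]]
contact_force: [0.5, 0.7, -3.0]
gripper_width: 0.221
gripper_force: 101.5
```

Emit:
jog_arm(
  commands=[
    [0.278, 0.321, -0.063, -0.007, -0.003, -0.029],
    [0.26, 0.337, -0.06, -0.007, -0.003, -0.029],
    [0.237, 0.347, -0.056, -0.007, -0.003, -0.029],
    [0.211, 0.351, -0.051, -0.007, -0.003, -0.029],
    [0.183, 0.349, -0.045, -0.006, -0.003, -0.028],
    [0.154, 0.341, -0.039, -0.006, -0.003, -0.027],
    [0.126, 0.326, -0.033, -0.006, -0.003, -0.026],
    [0.1, 0.305, -0.026, -0.005, -0.003, -0.024],
    [0.076, 0.279, -0.021, -0.005, -0.002, -0.022],
    [0.055, 0.247, -0.016, -0.004, -0.002, -0.019],
  ],
)

```text
clock: 37.3
position: [668.2, 167.8, 242.1]
tcp_rot: [[-0.811, 0.585, -0.008], [0.585, 0.811, -0.006], [0.003, -0.009, -1.0]]
contact_force: [-0.1, -0.0, -3.9]
gripper_width: 0.221
gripper_force: 101.5
```

```bash
python3 -c "
from h import *
from bench import get_image
s=sst();l=lip_of(s)
e,m,r=orange('wrist',mn=100)
g=get_image('scene');c=blob(g,[0,0,0],[180,120,75],(285,205,350,270));print('cru scene',c.min(0),c.max(0))
L=lipw(54,14,92)
seq([scoop_pose(l+(L-l)*f,54,-10*f) for f in (.3,.7,1)]+[scoop_pose(L,54,p) for p in (-18,-26,-34,-42,-48,-54,-60,-66,-72,-76)],s)
"
```

```text
t 37.3 p [668.2 167.8 242.1] yaw 144.2 z [-0.008 -0.006 -1.   ] q [ 0.25  0.54  0.44  1.48 -0.    0.87] F [-0.1 -0.  -3.9] w 0.221 gf 101.5
lip [625.4 114.9 145.3] scoop yaw 54.2 pitch 0.5
wrist [(1191, [219.7, 142.7]), (105, [257.4, 155.6]), (2479, [271.9, 210.3]), (720, [411.6, 215.2]), (1429, [324.1, 297.9])]
cru scene [294. 205.] [349. 259.]
[[-0.004, -0.132, 0.241, -0.029, -0.001, 0.001],
[-0.007, -0.178, 0.336, -0.033, -0.0, 0.0],
[-0.005, -0.155, 0.249, -0.025, -0.0, -0.0],
[-0.0, -0.284, -0.168, -0.067, -0.0, 0.0],
[0.0, -0.284, -0.168, -0.067, -0.0, 0.0],
[0.0, -0.284, -0.168, -0.067, 0.0, -0.0],
[0.0, -0.284, -0.168, -0.067, -0.0, 0.0],
[-0.0, -0.211, -0.129, -0.05, -0.0, -0.0],
[-0.0, -0.211, -0.129, -0.05, 0.0, 0.0],
[0.0, -0.211, -0.129, -0.05, -0.0, -0.0],
[-0.0, -0.211, -0.129, -0.05, 0.0, 0.0],
[0.0, -0.211, -0.129, -0.05, -0.0, -0.0],
[-0.0, -0.139, -0.089, -0.033, 0.0, 0.0]]
```

Emit:
jog_arm(
  commands=[
    [-0.004, -0.132, 0.241, -0.029, 0, 0],
    [-0.007, -0.178, 0.336, -0.033, 0, 0],
    [-0.005, -0.155, 0.249, -0.025, 0, 0],
    [0, -0.284, -0.168, -0.067, 0, 0],
    [0, -0.284, -0.168, -0.067, 0, 0],
    [0, -0.284, -0.168, -0.067, 0, 0],
    [0, -0.284, -0.168, -0.067, 0, 0],
    [0, -0.211, -0.129, -0.05, 0, 0],
    [0, -0.211, -0.129, -0.05, 0, 0],
    [0, -0.211, -0.129, -0.05, 0, 0],
  ],
)

```text
clock: 38.4
position: [596.6, 66.1, 201.5]
tcp_rot: [[-0.807, 0.292, 0.514], [0.591, 0.399, 0.702], [-0.0, 0.869, -0.494]]
contact_force: [0.7, 0.4, -1.8]
gripper_width: 0.219
gripper_force: 101.7
```

Emit:
jog_arm(
  commands=[
    [0, -0.211, -0.129, -0.05, 0, 0],
    [0, -0.211, -0.129, -0.05, 0, 0],
    [0, -0.139, -0.089, -0.033, 0, 0],
    [0, 0, 0, 0, 0, 0],
    [0, 0, 0, 0, 0, 0],
    [0, 0, 0, 0, 0, 0],
  ],
)

```text
clock: 39.0
position: [581.6, 45.1, 183.3]
tcp_rot: [[-0.808, 0.142, 0.572], [0.589, 0.195, 0.784], [0.0, 0.971, -0.241]]
contact_force: [-0.1, -0.2, -0.8]
gripper_width: 0.222
gripper_force: 102.1
```

```bash
python3 -c "
from h import *
s=sst();orange('wrist',mn=100);orange('scene',(270,200,370,280),10)
"
```

```text
t 39.0 p [581.6  45.1 183.3] yaw 143.9 z [ 0.572  0.784 -0.241] q [-0.41  0.39 -0.87 -0.41  1.24  0.75] F [-0.1 -0.2 -0.8] w 0.222 gf 102.1
lip [624.9 110.4  94.8] scoop yaw 53.9 pitch -76.1
wrist [(295, [110.1, 157.8]), (3133, [116.6, 208.0]), (4607, [319.3, 303.0])]
scene [(73, [325.5, 231.9]), (135, [311.0, 239.5]), (81, [323.0, 245.8])]
```

The scoop is empty (−0.8 N). I return it to the mat.

```bash
python3 -c "
from h import *
from bench import observe
s=observe();l=lip_of(s);R=s['tcp_rot']
W=[(s['position']+[0,0,z],R) for z in (20,50,70)]
W+=interp(l+[0,0,70],R,np.array([378,291,110.]),scoop_pose([0,0,0],-7,0)[1],17)
seq(W,s)
"
```

```text
[[-0.001, 0.388, -0.096, 0.0, 0.0, 0.0],
[-0.001, 0.582, -0.144, 0.0, 0.0, 0.0],
[-0.001, 0.388, -0.096, 0.0, 0.0, 0.0],
[0.274, 0.051, 0.083, 0.025, -0.015, 0.019],
[0.306, 0.046, 0.088, 0.028, -0.017, 0.021],
[0.332, 0.035, 0.089, 0.031, -0.018, 0.023],
[0.351, 0.021, 0.09, 0.033, -0.02, 0.025],
[0.363, 0.002, 0.089, 0.035, -0.021, 0.026],
[0.369, -0.02, 0.088, 0.037, -0.022, 0.028],
[0.368, -0.044, 0.087, 0.038, -0.022, 0.028],
[0.361, -0.068, 0.088, 0.038, -0.023, 0.029],
[0.348, -0.091, 0.09, 0.039, -0.023, 0.029],
[0.331, -0.112, 0.094, 0.038, -0.023, 0.029],
[0.309, -0.13, 0.099, 0.038, -0.022, 0.028],
[0.283, -0.144, 0.105, 0.037, -0.022, 0.028],
[0.256, -0.153, 0.11, 0.035, -0.021, 0.026],
[0.228, -0.156, 0.115, 0.033, -0.02, 0.025],
[0.199, -0.154, 0.117, 0.031, -0.018, 0.023],
[0.171, -0.147, 0.117, 0.028, -0.017, 0.021],
[0.144, -0.135, 0.112, 0.025, -0.015, 0.019]]
```

Emit:
jog_arm(
  commands=[
    [0, 0.388, -0.096, 0, 0, 0],
    [0, 0.582, -0.144, 0, 0, 0],
    [0, 0.388, -0.096, 0, 0, 0],
    [0.274, 0.051, 0.083, 0.025, -0.015, 0.019],
    [0.306, 0.046, 0.088, 0.028, -0.017, 0.021],
    [0.332, 0.035, 0.089, 0.031, -0.018, 0.023],
    [0.351, 0.021, 0.09, 0.033, -0.02, 0.025],
    [0.363, 0.002, 0.089, 0.035, -0.021, 0.026],
    [0.369, -0.02, 0.088, 0.037, -0.022, 0.028],
    [0.368, -0.044, 0.087, 0.038, -0.022, 0.028],
  ],
)

```text
clock: 40.1
position: [515.8, 150.2, 257.3]
tcp_rot: [[-0.491, 0.663, 0.565], [0.854, 0.236, 0.465], [0.175, 0.71, -0.682]]
contact_force: [1.1, 0.1, -2.3]
gripper_width: 0.22
gripper_force: 101.8
```

Emit:
jog_arm(
  commands=[
    [0.361, -0.068, 0.088, 0.038, -0.023, 0.029],
    [0.348, -0.091, 0.09, 0.039, -0.023, 0.029],
    [0.331, -0.112, 0.094, 0.038, -0.023, 0.029],
    [0.309, -0.13, 0.099, 0.038, -0.022, 0.028],
    [0.283, -0.144, 0.105, 0.037, -0.022, 0.028],
    [0.256, -0.153, 0.11, 0.035, -0.021, 0.026],
    [0.228, -0.156, 0.115, 0.033, -0.02, 0.025],
    [0.199, -0.154, 0.117, 0.031, -0.018, 0.023],
    [0.171, -0.147, 0.117, 0.028, -0.017, 0.021],
    [0.144, -0.135, 0.112, 0.025, -0.015, 0.019],
  ],
)

```text
clock: 41.1
position: [443.4, 280.4, 207.4]
tcp_rot: [[0.125, 0.992, 0.002], [0.992, -0.125, -0.006], [-0.006, 0.003, -1.0]]
contact_force: [0.5, -0.6, -1.3]
gripper_width: 0.224
gripper_force: 101.7
```

Emit:
jog_arm(
  commands=[
    [0, 0, 0, 0, 0, 0],
    [0, 0, 0, 0, 0, 0],
  ],
)

```text
clock: 41.3
position: [444.1, 279.5, 206.7]
tcp_rot: [[0.123, 0.992, 0.005], [0.992, -0.123, -0.005], [-0.004, 0.005, -1.0]]
contact_force: [-0.0, 0.0, -1.1]
gripper_width: 0.218
gripper_force: 101.6
```

```bash
python3 -c "
from h import *
from bench import get_image
s=sst();plan(*scoop_pose([378,291,3.5],-7,0))
t=get_image('top');np.savez('t13.npz',**t);g=get_image('scene');np.savez('s13.npz',**g)
for n,d in(('t',t),('s',g)):
  m=cv2.inRange(hsv(d),np.array([5,150,90]),np.array([20,255,255]));k,L,S,c=cv2.connectedComponentsWithStats(m);print(n,[(int(S[i,4]),c[i].round(1).tolist()) for i in range(1,k) if S[i,4]>15 and 230<c[i,0]<460 and 130<c[i,1]<270])
  b={'t':(310,138,362,190),'s':(285,205,350,270)}[n];c=blob(d,[0,0,0],[180,120,75],b);print(c.min(0),c.max(0),'exp',proj(d,[616.7,101.4,72]).round(1))
  b={'t':(215,160,245,192),'s':(425,228,460,268)}[n];c=blob(d,[20,150,120],[32,255,255],b);print('head',rect(cast(d,c,53)))
"
```

```text
t 41.3 p [444.1 279.5 206.7] yaw 82.9 z [ 0.005 -0.005 -1.   ] q [ 0.57  0.26 -0.1   1.21 -0.01  2.26] F [-0.   0.  -1.1] w 0.218 gf 101.6
lip [378.5 290.8 108.9] scoop yaw -7.1 pitch -0.3
turn units [ 0.0024  0.002  -0.0006] rows>=1 | then shift units [-0.004  0.     2.115] mm [ -0.2   0.  105.8]
t [(34, [437.6, 159.8]), (72, [331.4, 163.8]), (181, [343.4, 170.7]), (58, [332.1, 177.0]), (90, [335.2, 214.8]), (98, [403.9, 266.4])]
[317. 145.] [357. 184.] exp [[337.  164.3]]
head (array([615.6, 456.4]), array([12.1,  5.4]), -55.2)
s [(37, [459.4, 133.6]), (16, [443.8, 131.2]), (17, [381.6, 142.8]), (61, [275.7, 152.3]), (44, [331.8, 180.1]), (76, [312.2, 226.0]), (72, [325.4, 231.9]), (155, [311.4, 238.5]), (79, [323.1, 245.7])]
[294. 213.] [341. 259.] exp [[317.2 232.5]]
head (array([586.2, 438.2]), array([69.1, 47.4]), 2.5)
```

```bash
python3 -c "
from h import *
t=load('t13.npz');g=load('s13.npz')
for z in(0,12,30): print(cast(t,(403.9,266.4),z).round(1),cast(g,(275.7,152.3),z).round(1))
for n in('top0','scene0','s7','s8','scene11','s12','t9','t12'):
  d=load(n+'.npz');m=cv2.inRange(hsv(d),np.array([5,150,90]),np.array([20,255,255]));p=proj(d,[361.0,-98,12])[0].round().astype(int);print(n,p,m[p[1]-8:p[1]+8,p[0]-8:p[0]+8].sum()//255)
"
```

```text
[[ 305.5 -108.2    0. ]] [[ 286.8 -112.8    0. ]]
[[ 305.3 -106.1   12. ]] [[ 297.5 -108.3   12. ]]
[[ 305.  -102.9   30. ]] [[ 313.5 -101.7   30. ]]
top0 [401 248] 0
scene0 [274 167] 0
s7 [274 167] 0
s8 [274 167] 0
scene11 [274 167] 0
s12 [274 167] 0
t9 [401 248] 0
t12 [401 248] 0
```

A bronze blob shows at world (303,-106), on the bench: one nugget slipped off during the second carry. I'll fetch it with the scoop, using the stock tray's upright side wall as a backstop. First I locate it from above.

```bash
python3 -c "
from h import *
from bench import observe
s=observe();l=lip_of(s)
p,R=scoop_pose([0,0,0],31.6,0);u=np.array([np.cos(np.radians(31.6)),np.sin(np.radians(31.6)),0])
L=np.array([303,-106,90.])-(36+67)*u
seq(interp(l,s['tcp_rot'],L,R,18),s);print(L)
"
```

```text
[[-0.351, -0.086, 0.017, 0.0, 0.0, -0.013],
[-0.39, -0.109, 0.019, 0.0, 0.0, -0.015],
[-0.422, -0.134, 0.021, 0.0, 0.0, -0.016],
[-0.447, -0.161, 0.022, 0.0, 0.0, -0.018],
[-0.466, -0.189, 0.023, 0.0, 0.0, -0.019],
[-0.478, -0.218, 0.024, 0.0, 0.0, -0.019],
[-0.483, -0.247, 0.025, 0.0, 0.0, -0.02],
[-0.481, -0.275, 0.025, 0.0, 0.0, -0.02],
[-0.474, -0.3, 0.025, 0.0, 0.0, -0.021],
[-0.46, -0.323, 0.025, 0.0, 0.0, -0.021],
[-0.441, -0.342, 0.025, 0.0, 0.0, -0.02],
[-0.418, -0.355, 0.024, 0.0, 0.0, -0.02],
[-0.39, -0.364, 0.023, 0.0, 0.0, -0.019],
[-0.36, -0.366, 0.022, 0.0, 0.0, -0.019],
[-0.327, -0.361, 0.021, 0.0, 0.0, -0.018],
[-0.292, -0.349, 0.02, 0.0, 0.0, -0.016],
[-0.256, -0.33, 0.018, 0.0, 0.0, -0.015],
[-0.219, -0.303, 0.016, 0.0, 0.0, -0.013]]
[ 215.27212578 -159.97054831   90.        ]
```

Emit:
jog_arm(
  commands=[
    [-0.351, -0.086, 0.017, 0, 0, -0.013],
    [-0.39, -0.109, 0.019, 0, 0, -0.015],
    [-0.422, -0.134, 0.021, 0, 0, -0.016],
    [-0.447, -0.161, 0.022, 0, 0, -0.018],
    [-0.466, -0.189, 0.023, 0, 0, -0.019],
    [-0.478, -0.218, 0.024, 0, 0, -0.019],
    [-0.483, -0.247, 0.025, 0, 0, -0.02],
    [-0.481, -0.275, 0.025, 0, 0, -0.02],
    [-0.474, -0.3, 0.025, 0, 0, -0.021],
    [-0.46, -0.323, 0.025, 0, 0, -0.021],
  ],
)

```text
clock: 42.4
position: [350.6, 49.4, 196.2]
tcp_rot: [[-0.255, 0.967, 0.006], [0.967, 0.255, -0.005], [-0.006, 0.004, -1.0]]
contact_force: [0.6, -0.0, -1.9]
gripper_width: 0.223
gripper_force: 101.7
```

Emit:
jog_arm(
  commands=[
    [-0.441, -0.342, 0.025, 0, 0, -0.02],
    [-0.418, -0.355, 0.024, 0, 0, -0.02],
    [-0.39, -0.364, 0.023, 0, 0, -0.019],
    [-0.36, -0.366, 0.022, 0, 0, -0.019],
    [-0.327, -0.361, 0.021, 0, 0, -0.018],
    [-0.292, -0.349, 0.02, 0, 0, -0.016],
    [-0.256, -0.33, 0.018, 0, 0, -0.015],
    [-0.219, -0.303, 0.016, 0, 0, -0.013],
    [0, 0, 0, 0, 0, 0],
    [0, 0, 0, 0, 0, 0],
  ],
)

```text
clock: 43.4
position: [273.0, -127.5, 188.2]
tcp_rot: [[-0.519, 0.855, 0.005], [0.854, 0.519, -0.006], [-0.008, 0.001, -1.0]]
contact_force: [-0.0, -0.0, -1.0]
gripper_width: 0.226
gripper_force: 101.9
```

```bash
python3 -c "
from h import *
s=sst();
e,m,r=orange('wrist',mn=100)
for a,c in r: print(a,c,cast(e,c,12)[0].round(1))
for n in('scene','top'):
  e,m,r=orange(n,mn=25)
  print([cast(e,c,12)[0][:2].round(1).tolist() for a,c in r if 230<cast(e,c,12)[0][0]<400])
"
```

```text
t 43.4 p [ 273.  -127.5  188.2] yaw 121.3 z [ 0.005 -0.006 -1.   ] q [-0.43 -0.12 -0.57  1.12 -0.    0.59] F [-0. -0. -1.] w 0.226 gf 101.9
lip [ 214.5 -159.8   90.7] scoop yaw 31.3 pitch -0.1
wrist [(947, [361.9, 177.6]), (2246, [322.3, 310.7])]
947 [361.9, 177.6] [ 304.1 -106.4   12. ]
2246 [322.3, 310.7] [ 345.2 -240.2   12. ]
scene [(37, [450.3, 129.5]), (61, [275.7, 152.3]), (89, [183.5, 192.6]), (42, [636.5, 218.7]), (74, [312.2, 226.0]), (71, [325.4, 231.9]), (149, [311.4, 238.4]), (78, [323.0, 245.7]), (31, [637.7, 249.3]), (55, [241.7, 283.1]), (113, [349.2, 294.3]), (37, [515.9, 385.1]), (27, [9.0, 392.9]), (28, [29.4, 397.2])]
[[297.5, -108.3], [373.0, 993.5]]
top [(52, [184.4, 45.4]), (79, [285.6, 57.8]), (95, [386.3, 120.3]), (118, [301.8, 123.7]), (100, [74.8, 151.9]), (42, [437.7, 159.5]), (195, [68.1, 175.4]), (71, [331.4, 163.8]), (181, [343.4, 170.7]), (102, [470.1, 183.0]), (58, [332.1, 177.0]), (209, [59.5, 207.1]), (96, [335.4, 214.8]), (41, [58.9, 261.0]), (98, [403.9, 266.4]), (130, [219.4, 289.7]), (90, [291.0, 285.3]), (67, [224.9, 303.7]), (47, [55.4, 308.6])]
[[321.8, 974.4], [305.3, -106.1], [233.8, 466.0], [247.4, 244.4]]
```

Emit:
jog_arm(
  commands=[
    [0, 0, 0.3, 0, 0, 0],
    [0, 0, 0.45, 0, 0, 0],
    [0, 0, 0.45, 0, 0, 0],
    [0, 0, 0.35, 0, 0, 0],
    [0, 0, 0.15, 0, 0, 0],
    [0, 0, 0.07, 0, 0, 0],
    [0, 0, 0, 0, 0, 0],
    [0, 0.1, 0, 0, 0, 0],
    [0, 0.15, 0, 0, 0, 0],
    [0, 0.15, 0, 0, 0, 0],
  ],
)

```text
clock: 44.55
position: [291.8, -117.2, 99.7]
tcp_rot: [[-0.521, 0.854, 0.004], [0.853, 0.521, -0.006], [-0.007, 0.001, -1.0]]
contact_force: [-0.5, -0.2, -1.2]
gripper_width: 0.222
gripper_force: 101.6
```

Emit:
jog_arm(
  commands=[
    [0, 0.2, 0, 0, 0, 0],
    [0, 0.2, 0, 0, 0, 0],
    [0, 0.2, 0, 0, 0, 0],
    [0, 0.2, 0, 0, 0, 0],
    [0, 0.2, 0, 0, 0, 0],
    [0, 0.2, 0, 0, 0, 0],
    [0, 0.2, 0, 0, 0, 0],
    [0, 0.15, 0, 0, 0, 0],
    [0, 0.1, 0, 0, 0, 0],
    [0, 0, 0, 0, 0, 0],
  ],
)

```text
clock: 45.55
position: [361.8, -74.0, 99.3]
tcp_rot: [[-0.522, 0.853, 0.003], [0.853, 0.522, -0.005], [-0.006, 0.0, -1.0]]
contact_force: [-0.7, 0.0, -1.5]
gripper_width: 0.221
gripper_force: 101.9
```

```bash
python3 -c "
from h import *
s=sst();
for n in('wrist','scene','top'):
  e,m,r=orange(n,mn=25)
  print([(a,cast(e,c,12)[0][:2].round(1).tolist()) for a,c in r if 280<cast(e,c,12)[0][0]<560 and -200<cast(e,c,12)[0][1]<90])
"
```

```text
t 45.5 p [361.8 -74.   99.3] yaw 121.5 z [ 0.003 -0.005 -1.   ] q [-0.2   0.09 -0.62  0.86 -0.    0.82] F [-0.7  0.  -1.5] w 0.221 gf 101.9
lip [ 303.2 -106.5    1.8] scoop yaw 31.5 pitch -0.0
wrist [(1735, [357.8, 211.6]), (2094, [322.6, 308.3]), (33, [327.8, 319.0])]
[(1735, [381.6, -59.5]), (2094, [399.9, -131.8]), (33, [407.5, -137.3])]
scene [(33, [460.7, 134.4]), (62, [283.5, 171.9]), (37, [332.4, 178.9]), (92, [183.5, 192.7]), (42, [636.5, 218.7]), (76, [312.2, 226.0]), (71, [325.4, 231.9]), (154, [311.4, 238.5]), (80, [323.0, 245.8]), (31, [637.7, 249.3]), (58, [242.1, 283.2]), (116, [349.1, 294.4]), (35, [515.9, 385.0]), (44, [21.8, 395.6])]
[(62, [375.6, -61.5])]
top [(51, [184.2, 46.2]), (78, [285.4, 58.4]), (94, [386.3, 120.4]), (118, [301.7, 123.8]), (297, [70.4, 167.5]), (37, [437.7, 160.1]), (72, [331.4, 163.8]), (181, [343.4, 170.7]), (102, [470.1, 183.0]), (59, [332.1, 176.9]), (113, [61.1, 199.7]), (97, [335.4, 215.0]), (95, [57.8, 216.0]), (67, [387.0, 241.7]), (45, [60.7, 261.1]), (111, [219.2, 289.5]), (87, [291.0, 285.2]), (59, [224.7, 303.7]), (45, [54.7, 308.6])]
[(67, [381.9, -55.6])]
```

Emit:
jog_arm(
  commands=[
    [0, 0.1, 0, 0, 0, 0],
    [0, 0.2, 0, 0, 0, 0],
    [0, 0.2, 0, 0, 0, 0],
    [0, 0.2, 0, 0, 0, 0],
    [0, 0.2, 0, 0, 0, 0],
    [0, 0.2, 0, 0, 0, 0],
    [0, 0.2, 0, 0, 0, 0],
    [0, 0.2, 0, 0, 0, 0],
    [0, 0.2, 0, 0, 0, 0],
    [0, 0.2, 0, 0, 0, 0],
  ],
)

```text
clock: 46.7
position: [443.0, -24.3, 99.3]
tcp_rot: [[-0.521, 0.853, 0.003], [0.853, 0.521, -0.005], [-0.006, 0.0, -1.0]]
contact_force: [0.0, -1.0, -1.7]
gripper_width: 0.223
gripper_force: 101.7
```

Emit:
jog_arm(
  commands=[
    [0, 0.2, 0, 0, 0, 0],
    [0, 0.2, 0, 0, 0, 0],
    [0, 0.2, 0, 0, 0, 0],
    [0, 0.2, 0, 0, 0, 0],
    [0, 0.1, 0, 0, 0, 0],
    [0, 0.05, 0, 0, 0, 0],
    [0, 0, 0, 0, 0, 0],
  ],
)

```text
clock: 47.4
position: [483.0, 0.1, 99.2]
tcp_rot: [[-0.522, 0.853, 0.003], [0.853, 0.522, -0.005], [-0.006, 0.0, -1.0]]
contact_force: [0.4, 0.1, -2.4]
gripper_width: 0.221
gripper_force: 101.9
```

```bash
cat >> h.py <<'E'
def nug(box=(280,-200,600,60)):
    for n in('wrist','scene','top'):
        from bench import get_image
        e=get_image(n);m=cv2.inRange(hsv(e),np.array([5,150,90]),np.array([20,255,255]));k,L,S,c=cv2.connectedComponentsWithStats(m)
        for i in range(1,k):
            q=cast(e,c[i],12)[0]
            if S[i,4]>20 and box[0]<q[0]<box[2] and box[1]<q[1]<box[3]: print(n,S[i,4],c[i].round(),q[:2].round(1))
E
python3 -c "
from h import *
s=sst();nug()
"
```

```text
t 47.4 p [4.83e+02 1.00e-01 9.92e+01] yaw 121.4 z [ 0.003 -0.005 -1.   ] q [ 0.    0.27 -0.39  0.91 -0.01  1.03] F [ 0.4  0.1 -2.4] w 0.221 gf 101.9
lip [424.3 -32.3   1.8] scoop yaw 31.4 pitch -0.0
wrist 1702 [357. 212.] [502.8  14.1]
wrist 1679 [323. 304.] [519.3 -54.8]
scene 73 [297. 206.] [497.1  13.1]
top 35 [361. 204.] [500.9  23.3]
```

The nugget is at (502,14), where the space is cramped by the stamp and crucible. The open run toward the robot suits a quick shovel thrust, so I line up the lip behind the nugget, facing -x.

```bash
python3 -c "
from h import *
from bench import observe
s=observe();l=lip_of(s);N=np.array([502,13.5,0]);y=-7
S=Ro.from_euler('z',y,degrees=True).as_matrix()
L=N+S@[26,-3,90]
W=[(s['position']+[0,0,z],s['tcp_rot']) for z in (25,60,85)]
seq(W+interp(l+[0,0,85],s['tcp_rot'],L,scoop_pose(L,y,0)[1],9),s)
print(L, 'corner dist', [np.linalg.norm((L+S@[77,k,0])[:2]-CR).round(1) for k in(-30,30)],(L+S@[77,-30,0])[:2])
"
```

```text
[[-0.003, -0.0, -0.5, 0.0, 0.0, 0.0],
[-0.004, -0.0, -0.7, 0.0, 0.0, 0.0],
[-0.003, -0.0, -0.5, 0.0, 0.0, 0.0],
[-0.115, 0.186, -0.005, 0.0, 0.0, 0.028],
[-0.124, 0.224, -0.006, 0.0, 0.0, 0.034],
[-0.12, 0.252, -0.007, 0.0, 0.0, 0.038],
[-0.106, 0.268, -0.007, 0.0, 0.0, 0.04],
[-0.084, 0.271, -0.008, 0.0, 0.0, 0.041],
[-0.059, 0.262, -0.007, 0.0, 0.0, 0.04],
[-0.034, 0.242, -0.007, 0.0, 0.0, 0.038],
[-0.013, 0.211, -0.006, 0.0, 0.0, 0.034],
[0.002, 0.172, -0.005, 0.0, 0.0, 0.028]]
[527.44059191   7.35375862  90.        ] corner dist [np.float64(134.2), np.float64(74.2)] [600.21056529 -31.80656537]
```

Emit:
jog_arm(
  commands=[
    [0, 0, -0.5, 0, 0, 0],
    [0, 0, -0.7, 0, 0, 0],
    [0, 0, -0.5, 0, 0, 0],
    [-0.115, 0.186, -0.005, 0, 0, 0.028],
    [-0.124, 0.224, -0.006, 0, 0, 0.034],
    [-0.12, 0.252, -0.007, 0, 0, 0.038],
    [-0.106, 0.268, -0.007, 0, 0, 0.04],
    [-0.084, 0.271, -0.008, 0, 0, 0.041],
    [-0.059, 0.262, -0.007, 0, 0, 0.04],
    [-0.034, 0.242, -0.007, 0, 0, 0.038],
  ],
)

```text
clock: 48.55
position: [574.7, -3.0, 186.9]
tcp_rot: [[-0.002, 1.0, 0.003], [1.0, 0.002, -0.005], [-0.005, 0.003, -1.0]]
contact_force: [0.2, 0.3, -1.8]
gripper_width: 0.221
gripper_force: 101.8
```

Emit:
jog_arm(
  commands=[
    [-0.013, 0.211, -0.006, 0, 0, 0.034],
    [0.002, 0.172, -0.005, 0, 0, 0.028],
    [0, 0, 0, 0, 0, 0],
    [0, 0, 0, 0, 0, 0],
  ],
)

```text
clock: 48.95
position: [593.1, -3.9, 187.4]
tcp_rot: [[0.122, 0.993, 0.003], [0.993, -0.122, -0.005], [-0.005, 0.003, -1.0]]
contact_force: [-0.7, -0.4, -2.2]
gripper_width: 0.22
gripper_force: 101.9
```

```bash
python3 -c "
from h import *
s=sst();nug()
plan(*scoop_pose([527.4,7.4,1.2],-7,0))
"
```

```text
t 49.0 p [593.1  -3.9 187.4] yaw 83.0 z [ 0.003 -0.005 -1.   ] q [-0.    0.38  0.03  1.22 -0.01  1.69] F [-0.7 -0.4 -2.2] w 0.220 gf 101.9
lip [527.2   7.2  89.7] scoop yaw -7.0 pitch -0.2
wrist 450 [203. 173.] [494.8  15.4]
wrist 1248 [321. 298.] [ 580.5 -120.9]
scene 26 [282. 189.] [443.  -50.2]
scene 27 [301. 206.] [496.1  22.6]
top 90 [364. 203.] [503.9  14.4]
turn units [ 0.0017  0.0023 -0.0003] rows>=1 | then shift units [-0.007  0.012  1.78 ] mm [-0.3  0.6 89. ]
```

Emit:
jog_arm(
  commands=[
    [0, 0.2, 0.3, 0, 0, 0],
    [0, 0.2, 0.4, 0, 0, 0],
    [0, 0, 0.4, 0, 0, 0],
    [0, 0, 0.35, 0, 0, 0],
    [0, 0, 0.2, 0, 0, 0],
    [0, 0, 0.08, 0, 0, 0],
    [0, 0, 0.04, 0, 0, 0],
    [0, 0, 0, 0, 0, 0],
  ],
)

```text
clock: 49.9
position: [614.0, -6.7, 99.5]
tcp_rot: [[0.123, 0.992, 0.004], [0.992, -0.123, -0.005], [-0.005, 0.005, -1.0]]
contact_force: [0.9, 0.4, -1.8]
gripper_width: 0.219
gripper_force: 101.9
```

```bash
python3 -c "
from h import *
s=sst();nug()
"
```

```text
t 49.9 p [614.   -6.7  99.5] yaw 82.9 z [ 0.004 -0.005 -1.   ] q [-0.01  0.47 -0.06  1.03 -0.01  1.69] F [ 0.9  0.4 -1.8] w 0.219 gf 101.9
lip [548.3   4.5   1.7] scoop yaw -7.1 pitch -0.3
wrist 1960 [136. 206.] [501.   13.9]
scene 73 [297. 206.] [497.   11.9]
scene 24 [282. 216.] [540.6 -22.7]
top 79 [363. 203.] [503.8  16.2]
```

Emit:
jog_arm(
  commands=[
    [0, -0.6, 0.012, 0, 0, 0],
    [0, -0.95, 0, 0, 0, 0],
    [0, -0.95, 0, 0, 0, 0],
    [0, -0.8, 0, 0, 0, 0],
    [0, -0.5, -0.04, 0.03, 0, 0],
    [0, -0.3, -0.06, 0.04, 0, 0],
    [0, -0.1, -0.06, 0.04, 0, 0],
    [0, 0, -0.06, 0.04, 0, 0],
    [0, 0, 0, 0, 0, 0],
    [0, 0, 0, 0, 0, 0],
  ],
)

```text
clock: 51.05
position: [407.2, 19.1, 110.1]
tcp_rot: [[0.124, 0.945, -0.302], [0.992, -0.119, 0.033], [-0.005, -0.304, -0.953]]
contact_force: [-0.0, -0.2, -1.4]
gripper_width: 0.221
gripper_force: 101.7
```

```bash
python3 -c "
from h import *
s=sst();nug((100,-300,600,200))
e,m,r=orange('wrist',mn=60)
R=s['tcp_rot'];S=np.c_[R[:,1],R[:,0],-R[:,2]];print('scoop mouth px',proj(e,[lip_of(s)+S@[a,0,12] for a in(5,30,60)]).round().tolist())
"
```

```text
t 51.0 p [407.2  19.1 110.1] yaw 82.9 z [-0.302  0.033 -0.953] q [ 0.02  0.36 -0.27  1.24  0.04  1.71] F [-0.  -0.2 -1.4] w 0.221 gf 101.7
lip [314.9  33.8  37.6] scoop yaw -7.1 pitch 17.7
wrist 56 [375.  12.] [422.9 134.7]
wrist 556 [436.  65.] [453.8 102.6]
wrist 621 [216. 246.] [286.8  -6.3]
wrist 3638 [321. 314.] [367.  -60.3]
scene 55 [331. 181.] [385.9  93.7]
scene 76 [312. 226.] [560.8  72.2]
scene 72 [325. 232.] [573.8 113.8]
top 70 [335. 215.] [466.8 106.8]
wrist [(587, [424.5, 63.8]), (258, [222.5, 248.3]), (3674, [321.1, 313.7])]
scoop mouth px [[222.0, 212.0], [262.0, 211.0], [310.0, 211.0]]
```

Emit:
jog_arm(
  commands=[
    [0, 0, 0, 0, 0, 0],
    [0, 0, 0, 0, 0, 0],
    [0, 0, 0, 0, 0, 0],
  ],
)

```text
clock: 51.55
position: [406.5, 19.2, 110.4]
tcp_rot: [[0.123, 0.945, -0.303], [0.992, -0.119, 0.033], [-0.005, -0.305, -0.952]]
contact_force: [0.1, 0.5, -2.0]
gripper_width: 0.222
gripper_force: 101.7
```

```bash
python3 -c "
from h import *
from bench import get_image
s=sst();nug((50,-400,700,300))
e=get_image('wrist');m=cv2.inRange(hsv(e),np.array([4,120,60]),np.array([22,255,255]));print(cv2.connectedComponentsWithStats(m)[2][1:][:, :].tolist()[:12])
"
```

```text
t 51.5 p [406.5  19.2 110.4] yaw 82.9 z [-0.303  0.033 -0.952] q [ 0.02  0.36 -0.27  1.25  0.04  1.71] F [ 0.1  0.5 -2. ] w 0.222 gf 101.7
lip [314.1  33.9  38.1] scoop yaw -7.1 pitch 17.8
wrist 60 [377.  15.] [422.9 133.6]
wrist 565 [435.  66.] [452.5 102.7]
wrist 419 [219. 246.] [288.5  -6.4]
wrist 3667 [321. 314.] [366.1 -60.7]
scene 22 [384. 143.] [193.6 240.3]
scene 61 [330. 181.] [386.   92.7]
scene 91 [184. 193.] [ 509.4 -343.7]
scene 77 [312. 226.] [561.  72.]
scene 72 [325. 232.] [573.8 113.8]
scene 158 [311. 239.] [602.5  78.9]
scene 81 [323. 246.] [620.2 116. ]
top 74 [331. 164.] [633.5 117.9]
top 244 [341. 172.] [604.9  88.3]
top 109 [470. 183.] [ 569.7 -325.2]
top 69 [335. 215.] [467.  107.2]
top 60 [291. 284.] [250.4 245.6]
[[363, 0, 149, 97, 1057], [408, 1, 1, 1, 1], [420, 0, 2, 3, 3], [428, 1, 3, 4, 5], [431, 0, 1, 1, 1], [433, 1, 2, 1, 2], [437, 0, 1, 1, 1], [440, 1, 1, 1, 1], [442, 1, 2, 2, 2], [444, 0, 5, 4, 7], [451, 0, 1, 2, 2], [455, 1, 1, 1, 1]]
```

Emit:
jog_arm(
  commands=[
    [0, -0.07, -0.2, 0, 0, 0],
    [0, -0.12, -0.37, 0, 0, 0],
    [0, -0.12, -0.37, 0, 0, 0],
    [0, -0.06, -0.2, 0, 0, 0],
    [0, 0, 0, 0, 0, 0],
    [0, 0, 0, 0, 0, 0],
  ],
)

```text
clock: 52.35
position: [406.5, 19.4, 170.0]
tcp_rot: [[0.124, 0.945, -0.303], [0.992, -0.119, 0.033], [-0.005, -0.305, -0.952]]
contact_force: [-0.8, -0.6, -1.8]
gripper_width: 0.22
gripper_force: 101.7
```

```bash
python3 -c "
from h import *
s=sst();nug((50,-400,600,300))
"
```

```text
t 52.4 p [406.5  19.4 170. ] yaw 82.9 z [-0.303  0.033 -0.952] q [ 0.02  0.31 -0.18  1.39  0.04  1.71] F [-0.8 -0.6 -1.8] w 0.220 gf 101.7
lip [314.1  34.1  97.7] scoop yaw -7.1 pitch 17.8
wrist 568 [433.  55.] [450.8 113.4]
wrist 3223 [322. 313.] [ 343.3 -100.9]
scene 31 [334. 178.] [374.4 100.6]
scene 31 [329. 183.] [396.5  90.6]
scene 93 [184. 193.] [ 510.3 -343.6]
scene 76 [312. 226.] [560.8  72.2]
scene 72 [325. 232.] [573.8 113.8]
top 108 [470. 183.] [ 569.7 -325.1]
top 68 [335. 215.] [466.3 107.1]
top 76 [291. 285.] [247.2 244.6]
```

The thrust did not load the nugget; it was pushed to about (288,-6). Next option is to back-push it to the stamp plate's vertical front edge, then scoop it against that fixed plate.

```bash
python3 -c "
from h import *
from bench import observe
s=observe();l=lip_of(s)
L=np.array([225,-85,90.])
seq(interp(l,s['tcp_rot'],L,scoop_pose(L,51.6,0)[1],11),s)
"
```

```text
[[-0.066, -0.134, 0.016, -0.01, -0.005, -0.034],
[-0.069, -0.174, 0.018, -0.011, -0.006, -0.04],
[-0.063, -0.214, 0.02, -0.013, -0.007, -0.045],
[-0.05, -0.253, 0.02, -0.014, -0.007, -0.048],
[-0.029, -0.286, 0.018, -0.014, -0.008, -0.05],
[-0.004, -0.311, 0.014, -0.014, -0.008, -0.051],
[0.025, -0.326, 0.009, -0.014, -0.008, -0.05],
[0.052, -0.327, 0.002, -0.014, -0.007, -0.048],
[0.075, -0.314, -0.004, -0.013, -0.007, -0.045],
[0.09, -0.287, -0.009, -0.011, -0.006, -0.04],
[0.095, -0.247, -0.012, -0.01, -0.005, -0.034]]
```

Emit:
jog_arm(
  commands=[
    [-0.066, -0.134, 0.016, -0.01, -0.005, -0.034],
    [-0.069, -0.174, 0.018, -0.011, -0.006, -0.04],
    [-0.063, -0.214, 0.02, -0.013, -0.007, -0.045],
    [-0.05, -0.253, 0.02, -0.014, -0.007, -0.048],
    [-0.029, -0.286, 0.018, -0.014, -0.008, -0.05],
    [-0.004, -0.311, 0.014, -0.014, -0.008, -0.051],
    [0.025, -0.326, 0.009, -0.014, -0.008, -0.05],
    [0.052, -0.327, 0.002, -0.014, -0.007, -0.048],
    [0.075, -0.314, -0.004, -0.013, -0.007, -0.045],
    [0.09, -0.287, -0.009, -0.011, -0.006, -0.04],
  ],
)

```text
clock: 53.5
position: [280.2, -28.7, 186.3]
tcp_rot: [[-0.74, 0.673, -0.018], [0.673, 0.74, -0.008], [0.008, -0.018, -1.0]]
contact_force: [-0.4, -0.3, -1.0]
gripper_width: 0.219
gripper_force: 101.6
```

Emit:
jog_arm(
  commands=[
    [0.095, -0.247, -0.012, -0.01, -0.005, -0.034],
    [0, 0, 0, 0, 0, 0],
    [0, 0, 0, 0, 0, 0],
  ],
)

```text
clock: 53.8
position: [269.7, -34.7, 187.6]
tcp_rot: [[-0.781, 0.624, 0.004], [0.624, 0.781, 0.001], [-0.002, 0.003, -1.0]]
contact_force: [-0.4, -0.4, -0.9]
gripper_width: 0.226
gripper_force: 101.7
```

```bash
python3 -c "
from h import *
s=sst();nug((50,-300,440,200))
from bench import get_image
d=get_image('scene');c=blob(d,[4,120,60],[22,255,255],(230,100,330,175));print(None if c is None else (len(c),c.mean(0)))
"
```

```text
t 53.8 p [269.7 -34.7 187.6] yaw 141.4 z [ 0.004  0.001 -1.   ] q [-0.13 -0.17 -0.61  1.13  0.    0.54] F [-0.4 -0.4 -0.9] w 0.226 gf 101.7
lip [225.5 -84.8  90. ] scoop yaw 51.4 pitch -0.2
wrist 943 [369. 181.] [ 2.974e+02 -1.000e-01]
wrist 2593 [322. 312.] [ 375.7 -115.5]
wrist 28 [312. 320.] [ 377.2 -129.2]
scene 60 [308. 155.] [290.3  -1.5]
scene 30 [329. 178.] [376.   86.7]
top 30 [333. 230.] [419.5 112.8]
top 28 [456. 235.] [ 403.8 -273.3]
top 81 [369. 269.] [297.2   2.7]
(371, array([277.5309973 , 139.45013477]))
```

Emit:
jog_arm(
  commands=[
    [-0.05, 0, 0.3, 0, 0, 0],
    [0, 0, 0.45, 0, 0, 0],
    [0, 0, 0.45, 0, 0, 0],
    [0, 0, 0.35, 0, 0, 0],
    [0, 0, 0.15, 0, 0, 0],
    [0, 0, 0.06, 0, 0, 0],
    [0, 0, 0, 0, 0, 0],
    [0, 0.15, 0, 0, 0, 0],
    [0, 0.2, 0, 0, 0, 0],
    [0, 0.2, 0, 0, 0, 0],
  ],
)

```text
clock: 55.0
position: [290.1, -13.9, 100.2]
tcp_rot: [[-0.783, 0.622, 0.005], [0.622, 0.783, 0.001], [-0.003, 0.004, -1.0]]
contact_force: [-0.5, -0.8, -0.9]
gripper_width: 0.224
gripper_force: 101.8
```

Emit:
jog_arm(
  commands=[
    [0, 0.2, 0, 0, 0, 0],
    [0, 0.2, 0, 0, 0, 0],
    [0, 0.2, 0, 0, 0, 0],
    [0, 0.2, 0, 0, 0, 0],
    [0, 0.2, 0, 0, 0, 0],
    [0, 0.2, 0, 0, 0, 0],
    [0, 0.2, 0, 0, 0, 0],
    [0, 0.2, 0, 0, 0, 0],
    [0, 0.2, 0, 0, 0, 0],
    [0, 0.2, 0, 0, 0, 0],
  ],
)

```text
clock: 56.0
position: [351.7, 64.5, 100.0]
tcp_rot: [[-0.783, 0.622, 0.004], [0.622, 0.783, 0.001], [-0.002, 0.003, -1.0]]
contact_force: [0.1, -1.0, -2.0]
gripper_width: 0.222
gripper_force: 101.8
```

Emit:
jog_arm(
  commands=[
    [0, 0.2, 0, 0, 0, 0],
    [0, 0.15, 0, 0, 0, 0],
    [0, 0.1, 0, 0, 0, 0],
    [0, 0.05, 0, 0, 0, 0],
    [0, 0, 0, 0, 0, 0],
  ],
)

```text
clock: 56.5
position: [366.9, 83.5, 100.1]
tcp_rot: [[-0.783, 0.622, 0.004], [0.622, 0.783, 0.001], [-0.002, 0.003, -1.0]]
contact_force: [0.4, 0.2, -2.0]
gripper_width: 0.219
gripper_force: 101.8
```

```bash
python3 -c "
from h import *
s=sst();nug((50,-300,440,180))
"
```

```text
t 56.5 p [366.9  83.5 100.1] yaw 141.6 z [ 0.004  0.001 -1.   ] q [ 0.22  0.1  -0.61  0.86  0.    0.89] F [ 0.4  0.2 -2. ] w 0.219 gf 101.8
lip [322.8  33.3   2.5] scoop yaw 51.6 pitch -0.2
wrist 1713 [359. 204.] [377.1 107.6]
wrist 1998 [322. 308.] [422.3  42.5]
scene 34 [338. 177.] [368.4 114.4]
scene 33 [328. 182.] [394.   85.7]
```

```bash
python3 -c "
from h import *
from bench import observe
s=observe();l=lip_of(s)
L=np.array([352,106,92.]);W=[(s['position']+[0,0,z],s['tcp_rot']) for z in (25,60,90)]
seq(W+interp(l+[0,0,90],s['tcp_rot'],L,scoop_pose(L,180,0)[1],17),s)
"
```

```text
[[-0.001, 0.001, -0.5, 0.0, 0.0, 0.0],
[-0.002, 0.002, -0.7, 0.0, 0.0, 0.0],
[-0.001, 0.002, -0.6, 0.0, 0.0, 0.0],
[0.152, 0.067, 0.001, -0.0, 0.0, -0.047],
[0.164, 0.076, 0.001, -0.0, 0.0, -0.053],
[0.17, 0.084, 0.001, -0.0, 0.0, -0.058],
[0.171, 0.09, 0.001, -0.0, 0.0, -0.063],
[0.168, 0.092, 0.001, -0.0, 0.0, -0.066],
[0.161, 0.092, 0.001, -0.0, 0.0, -0.069],
[0.152, 0.089, 0.001, -0.0, 0.0, -0.071],
[0.141, 0.082, 0.001, -0.0, 0.0, -0.072],
[0.129, 0.072, 0.001, -0.0, 0.0, -0.072],
[0.118, 0.06, 0.001, -0.0, 0.0, -0.072],
[0.107, 0.046, 0.001, -0.0, 0.0, -0.071],
[0.098, 0.032, 0.001, -0.0, 0.0, -0.069],
[0.09, 0.018, 0.001, -0.0, 0.0, -0.066],
[0.083, 0.005, 0.001, -0.0, 0.0, -0.063],
[0.078, -0.006, 0.001, -0.0, 0.0, -0.058],
[0.072, -0.014, 0.0, -0.0, 0.0, -0.053],
[0.066, -0.019, 0.0, -0.0, 0.0, -0.047]]
```

Emit:
jog_arm(
  commands=[
    [0, 0, -0.5, 0, 0, 0],
    [0, 0, -0.7, 0, 0, 0],
    [0, 0, -0.6, 0, 0, 0],
    [0.152, 0.067, 0, 0, 0, -0.048],
    [0.164, 0.076, 0, 0, 0, -0.054],
    [0.17, 0.084, 0, 0, 0, -0.059],
    [0.171, 0.09, 0, 0, 0, -0.063],
    [0.168, 0.092, 0, 0, 0, -0.066],
    [0.161, 0.092, 0, 0, 0, -0.069],
    [0.152, 0.089, 0, 0, 0, -0.071],
  ],
)

```text
clock: 57.65
position: [321.9, 128.0, 190.0]
tcp_rot: [[-0.972, -0.233, 0.004], [-0.233, 0.972, 0.001], [-0.004, 0.0, -1.0]]
contact_force: [-0.2, 0.6, -1.6]
gripper_width: 0.222
gripper_force: 101.7
```

Emit:
jog_arm(
  commands=[
    [0.141, 0.082, 0, 0, 0, -0.071],
    [0.129, 0.072, 0, 0, 0, -0.071],
    [0.118, 0.06, 0, 0, 0, -0.071],
    [0.107, 0.046, 0, 0, 0, -0.071],
    [0.098, 0.032, 0, 0, 0, -0.069],
    [0.09, 0.018, 0, 0, 0, -0.066],
    [0.083, 0.005, 0, 0, 0, -0.063],
    [0.078, -0.006, 0, 0, 0, -0.059],
    [0.072, -0.014, 0, 0, 0, -0.053],
    [0.066, -0.019, 0, 0, 0, -0.047],
  ],
)

```text
clock: 58.65
position: [284.4, 108.9, 189.9]
tcp_rot: [[0.005, -1.0, 0.004], [-1.0, -0.005, 0.001], [-0.001, -0.004, -1.0]]
contact_force: [0.1, -0.2, -1.1]
gripper_width: 0.215
gripper_force: 101.7
```

Emit:
jog_arm(
  commands=[
    [0, 0, 0, 0, 0, 0],
    [0, 0, 0, 0, 0, 0],
  ],
)

```text
clock: 58.85
position: [284.6, 109.1, 189.9]
tcp_rot: [[-0.002, -1.0, 0.004], [-1.0, 0.002, 0.001], [-0.001, -0.004, -1.0]]
contact_force: [-0.1, 0.3, -1.0]
gripper_width: 0.22
gripper_force: 101.7
```

```bash
python3 -c "
from h import *
s=sst();nug((50,-300,440,180))
plan(*scoop_pose([352,106,1.3],180,0))
from bench import get_image
d=get_image('wrist');np.savez('w20.npz',**d);h=hsv(d)
m=cv2.inRange(h,np.array([100,20,20]),np.array([130,140,110]))
for x in range(300,460,20):
  P=proj(d,[[x,y,12] for y in (80,100,120,140)]).round().astype(int);print(x,P.tolist(),[h[p[1],p[0]].tolist() if 0<=p[1]<400 and 0<=p[0]<640 else None for p in P])
"
```

```text
t 58.9 p [284.6 109.1 189.9] yaw -90.1 z [ 0.004  0.001 -1.   ] q [ 0.37 -0.11 -0.56  1.12 -0.   -1.2 ] F [-0.1  0.3 -1. ] w 0.220 gf 101.7
lip [352.  105.6  92.7] scoop yaw 179.9 pitch 0.2
wrist 328 [207. 179.] [385.2 107.1]
scene 67 [333. 179.] [377.6  99.6]
top 28 [334. 230.] [419.3 111.8]
top 46 [452. 234.] [ 405.4 -261.3]
top 81 [335. 242.] [380.6 108.2]
turn units [-0.0017  0.0005 -0.0003] rows>=1 | then shift units [-0.004 -0.006  1.823] mm [-0.2 -0.3 91.2]
300 [[303, 148], [303, 170], [304, 192], [304, 214]] [[20, 103, 164], [90, 14, 162], [87, 14, 162], [13, 166, 72]]
320 [[280, 148], [280, 170], [281, 192], [282, 214]] [[20, 99, 162], [93, 16, 160], [84, 16, 163], [86, 11, 164]]
340 [[256, 148], [258, 170], [259, 192], [260, 214]] [[20, 98, 162], [86, 11, 161], [83, 14, 165], [86, 13, 161]]
360 [[233, 148], [235, 170], [236, 192], [238, 214]] [[20, 97, 179], [86, 11, 156], [86, 13, 160], [90, 13, 161]]
380 [[210, 148], [212, 170], [214, 192], [216, 214]] [[20, 97, 171], [14, 72, 184], [12, 81, 176], [22, 49, 168]]
400 [[186, 148], [189, 170], [191, 192], [194, 214]] [[20, 97, 169], [19, 96, 164], [19, 101, 172], [20, 97, 169]]
420 [[163, 148], [166, 170], [169, 192], [172, 214]] [[105, 25, 82], [23, 152, 174], [23, 149, 174], [105, 30, 84]]
440 [[140, 148], [143, 170], [147, 192], [150, 214]] [[106, 32, 88], [4, 255, 72], [0, 230, 72], [179, 177, 75]]
```

Emit:
jog_arm(
  commands=[
    [0.02, 0, 0.3, 0, 0, 0],
    [0, 0, 0.45, 0, 0, 0],
    [0, 0, 0.45, 0, 0, 0],
    [0, 0, 0.35, 0, 0, 0],
    [0, 0, 0.17, 0, 0, 0],
    [0, 0, 0.08, 0, 0, 0],
    [0, 0, 0.02, 0, 0, 0],
    [0, 0, 0, 0, 0, 0],
    [0, -0.12, 0, 0, 0, 0],
    [0, -0.12, 0, 0, 0, 0],
  ],
)

```text
clock: 60.05
position: [298.0, 108.5, 99.4]
tcp_rot: [[0.001, -1.0, 0.005], [-1.0, -0.001, 0.001], [-0.001, -0.005, -1.0]]
contact_force: [-0.7, -0.1, -1.5]
gripper_width: 0.223
gripper_force: 101.9
```

```bash
python3 -c "
from h import *
s=sst();nug((50,-300,440,180))"
```

```text
t 60.0 p [298.  108.5  99.4] yaw -89.9 z [ 0.005  0.001 -1.   ] q [ 0.35 -0.   -0.72  0.85 -0.   -1.22] F [-0.7 -0.1 -1.5] w 0.223 gf 101.9
lip [365.4 105.2   2.3] scoop yaw -179.9 pitch 0.3
wrist 1867 [191. 213.] [380.5 107.4]
wrist 2738 [319. 312.] [299.1 179.6]
wrist 46 [319. 306.] [299.2 174.9]
scene 34 [327. 183.] [396.   84.6]
scene 23 [339. 179.] [375.6 117.3]
top 29 [333. 230.] [419.  112.2]
top 27 [456. 234.] [ 404.4 -273.2]
top 55 [334. 240.] [387.8 109.7]
```

Emit:
jog_arm(
  commands=[
    [0, -0.12, 0, 0, 0, 0],
    [0, -0.12, 0, 0, 0, 0],
    [0, -0.12, 0, 0, 0, 0],
    [0, -0.12, 0, 0, 0, 0],
    [0, -0.12, 0, 0, 0, 0],
    [0, 0, 0, 0, 0, 0],
  ],
)

```text
clock: 60.8
position: [324.5, 108.0, 97.7]
tcp_rot: [[0.001, -1.0, -0.003], [-1.0, -0.001, 0.001], [-0.001, 0.003, -1.0]]
contact_force: [-6.5, 0.9, -4.0]
gripper_width: 0.221
gripper_force: 101.5
```

```bash
python3 -c "
from h import *
s=sst();nug((50,-300,440,180))"
```

```text
t 60.8 p [324.5 108.   97.7] yaw -89.9 z [-0.003  0.001 -1.   ] q [ 0.32  0.05 -0.67  0.85  0.   -1.25] F [-6.5  0.9 -4. ] w 0.221 gf 101.5
lip [3.911e+02 1.046e+02 1.000e-01] scoop yaw -179.9 pitch -0.2
wrist 1727 [203. 220.] [398.4 110.2]
wrist 2121 [319. 307.] [324.6 174.2]
top 21 [456. 235.] [ 402.8 -273. ]
```

Emit:
jog_arm(
  commands=[
    [0, -0.06, 0, 0, 0, 0.015],
    [0, -0.06, 0, 0, 0, -0.03],
    [0, -0.06, 0, 0, 0, 0.03],
    [0, -0.06, 0, 0, 0, -0.03],
    [0, -0.04, 0, 0, 0, 0.015],
    [0, 0, 0, 0, 0, 0],
  ],
)

```text
clock: 61.55
position: [339.5, 108.6, 98.6]
tcp_rot: [[-0.001, -1.0, -0.0], [-1.0, 0.001, 0.002], [-0.002, 0.0, -1.0]]
contact_force: [-7.5, 2.6, -1.2]
gripper_width: 0.222
gripper_force: 102.0
```

```bash
python3 -c "
from h import *
s=sst();nug((50,-300,440,180))"
```

```text
t 61.5 p [339.5 108.6  98.6] yaw -90.1 z [-0.     0.002 -1.   ] q [ 0.31  0.07 -0.64  0.86  0.   -1.26] F [-7.5  2.6 -1.2] w 0.222 gf 102.0
lip [406.4 105.3   1.1] scoop yaw 179.9 pitch -0.0
wrist 1821 [234. 225.] [394.7 114.8]
wrist 1862 [319. 305.] [340.5 174.1]
scene 23 [326. 182.] [391.2  80.3]
```

The nugget is now on the scoop floor, 12 mm behind the lip. I tilt the lip up and lift.

```bash
python3 -c "
from h import *
from bench import observe
s=observe();l=lip_of(s);W=[scoop_pose(l+[2,0,0.3],180,0)]
for th in range(5,41,5):
  t=np.radians(th);W.append(scoop_pose([l[0]+2-77*(1-np.cos(t)),l[1],l[2]+1+77*np.sin(t)],180,th))
seq(W,s);print((W[-1][1].T@[0,0,1]).round(3))
"
```

```text
[[-0.004, -0.04, -0.006, 0.0, 0.001, -0.0],
[0.0, 0.171, -0.024, 0.042, 0.0, -0.0],
[0.0, 0.171, -0.01, 0.042, -0.0, 0.0],
[0.0, 0.171, -0.01, 0.042, 0.0, 0.0],
[0.0, 0.171, -0.01, 0.042, -0.0, -0.0],
[0.0, 0.171, -0.01, 0.042, 0.0, 0.0],
[0.0, 0.171, -0.01, 0.042, 0.0, 0.0],
[0.0, 0.171, -0.01, 0.042, 0.0, 0.0],
[0.0, 0.171, -0.01, 0.042, 0.0, 0.0]]
[ 0.    -0.643 -0.766]
```

Emit:
jog_arm(
  commands=[
    [0, -0.04, -0.006, 0, 0, 0],
    [0, 0.171, -0.024, 0.042, 0, 0],
    [0, 0.171, -0.01, 0.042, 0, 0],
    [0, 0.171, -0.01, 0.042, 0, 0],
    [0, 0.171, -0.01, 0.042, 0, 0],
    [0, 0, 0, 0, 0, 0],
  ],
)

```text
clock: 62.3
position: [306.1, 107.3, 96.4]
tcp_rot: [[0.001, -0.937, 0.348], [-1.0, -0.001, 0.001], [-0.0, -0.348, -0.937]]
contact_force: [-1.0, 0.2, -3.0]
gripper_width: 0.218
gripper_force: 102.1
```

```bash
python3 -c "
from h import *
s=sst();nug((50,-300,440,180));print((s['tcp_rot'].T@[0,0,1]).round(3))"
```

```text
t 62.3 p [306.1 107.3  96.4] yaw -89.9 z [ 0.348  0.001 -0.937] q [ 0.48 -0.2  -0.97  0.48 -0.16 -1.12] F [-1.   0.2 -3. ] w 0.218 gf 102.1
lip [402.8 104.   28.4] scoop yaw -179.9 pitch 20.4
wrist 1771 [244. 227.] [395.7 124. ]
wrist 1943 [321. 305.] [336.9 174.8]
scene 53 [337. 172.] [347.  105.3]
scene 31 [328. 183.] [394.1  85.6]
top 23 [447. 233.] [ 408.  -243.5]
top 23 [457. 235.] [ 402.7 -274.9]
top 63 [335. 247.] [366.9 107.3]
[-0.    -0.348 -0.937]
```

Emit:
jog_arm(
  commands=[
    [0, -0.05, -0.14, 0, 0, 0],
    [0, -0.1, -0.27, 0, 0, 0],
    [0, -0.1, -0.27, 0, 0, 0],
    [0, -0.1, -0.27, 0, 0, 0],
    [0, -0.1, -0.27, 0, 0, 0],
    [0, -0.1, -0.27, 0, 0, 0],
    [0, -0.05, -0.14, 0, 0, 0],
    [0, 0, 0, 0, 0, 0],
    [0, 0, 0, 0, 0, 0],
  ],
)

```text
clock: 63.35
position: [309.0, 108.2, 184.1]
tcp_rot: [[0.001, -0.938, 0.348], [-1.0, -0.0, 0.001], [-0.001, -0.348, -0.938]]
contact_force: [1.1, -0.6, -2.8]
gripper_width: 0.218
gripper_force: 102.5
```

```bash
python3 -c "
from h import *
s=sst();l=lip_of(s);e,m,r=orange('wrist',mn=200)
R=s['tcp_rot'];S=np.c_[R[:,1],R[:,0],-R[:,2]];print('floor px',proj(e,[l+S@[a,0,12] for a in(5,20,40)]).round().tolist())
L=lipw(54,14,150);A=np.array([430,-10,175.])
W=interp(l,R,A,scoop_pose(A,115,14)[1],12)
seq(W,s)
"
```

```text
t 63.4 p [309.  108.2 184.1] yaw -90.0 z [ 0.348  0.001 -0.938] q [ 0.48 -0.31 -0.77  0.79 -0.16 -1.12] F [ 1.1 -0.6 -2.8] w 0.218 gf 102.5
lip [405.7 104.8 116.1] scoop yaw -180.0 pitch 20.3
wrist [(295, [92.6, 136.9]), (513, [99.5, 169.8]), (404, [198.1, 186.8]), (973, [293.7, 207.0]), (447, [41.7, 234.3]), (1955, [319.9, 305.3])]
floor px [[222.0, 212.0], [245.0, 212.0], [277.0, 212.0]]
[[0.013, -0.077, -0.066, -0.003, 0.01, 0.033],
[0.011, -0.102, -0.073, -0.003, 0.012, 0.039],
[0.007, -0.129, -0.077, -0.004, 0.013, 0.043],
[-0.0, -0.156, -0.078, -0.004, 0.014, 0.046],
[-0.011, -0.181, -0.077, -0.004, 0.015, 0.048],
[-0.025, -0.203, -0.074, -0.004, 0.015, 0.049],
[-0.042, -0.22, -0.071, -0.004, 0.015, 0.049],
[-0.058, -0.229, -0.066, -0.004, 0.015, 0.048],
[-0.073, -0.231, -0.061, -0.004, 0.014, 0.046],
[-0.085, -0.223, -0.056, -0.004, 0.013, 0.043],
[-0.091, -0.206, -0.05, -0.003, 0.012, 0.039],
[-0.09, -0.18, -0.043, -0.003, 0.01, 0.033]]
```

Emit:
jog_arm(
  commands=[
    [0.013, -0.077, -0.066, -0.003, 0.01, 0.033],
    [0.011, -0.102, -0.073, -0.003, 0.012, 0.039],
    [0.007, -0.129, -0.077, -0.004, 0.013, 0.043],
    [0, -0.156, -0.078, -0.004, 0.014, 0.046],
    [-0.011, -0.181, -0.077, -0.004, 0.015, 0.048],
    [-0.025, -0.203, -0.074, -0.004, 0.015, 0.049],
    [-0.042, -0.22, -0.071, -0.004, 0.015, 0.049],
    [-0.058, -0.229, -0.066, -0.004, 0.015, 0.048],
    [-0.073, -0.231, -0.061, -0.004, 0.014, 0.046],
    [-0.085, -0.223, -0.056, -0.004, 0.013, 0.043],
  ],
)

```text
clock: 64.4
position: [378.8, 82.0, 243.7]
tcp_rot: [[-0.828, -0.54, 0.154], [-0.561, 0.801, -0.207], [-0.012, -0.258, -0.966]]
contact_force: [-0.6, 1.1, -1.7]
gripper_width: 0.22
gripper_force: 102.3
```

Emit:
jog_arm(
  commands=[
    [-0.091, -0.206, -0.05, -0.003, 0.012, 0.039],
    [-0.09, -0.18, -0.043, -0.003, 0.01, 0.033],
    [0, 0, 0, 0, 0, 0],
  ],
)

```text
clock: 64.7
position: [396.7, 71.9, 253.3]
tcp_rot: [[-0.905, -0.412, 0.109], [-0.426, 0.878, -0.219], [-0.006, -0.245, -0.97]]
contact_force: [-0.7, 0.5, -2.6]
gripper_width: 0.221
gripper_force: 102.4
```

```bash
python3 -c "
from h import *
s=sst();l=lip_of(s);e,m,r=orange('wrist',mn=200)
L=lipw(54,14,150);R=s['tcp_rot']
seq(interp(l,R,L,scoop_pose(L,54,12)[1],14),s)
"
```

```text
t 64.7 p [396.7  71.9 253.3] yaw -154.8 z [ 0.109 -0.219 -0.97 ] q [ 0.35  0.   -0.31  1.23 -0.25 -0.09] F [-0.7  0.5 -2.6] w 0.221 gf 102.4
lip [431.7  -9.8 175.2] scoop yaw 115.2 pitch 14.2
wrist [(299, [5.6, 141.6]), (5049, [314.9, 260.7]), (225, [380.7, 245.4])]
[[-0.348, 0.027, 0.02, -0.001, 0.006, 0.027],
[-0.396, 0.046, 0.019, -0.001, 0.007, 0.031],
[-0.433, 0.071, 0.017, -0.001, 0.008, 0.034],
[-0.459, 0.099, 0.013, -0.001, 0.009, 0.037],
[-0.474, 0.129, 0.008, -0.001, 0.009, 0.039],
[-0.476, 0.161, 0.002, -0.001, 0.01, 0.04],
[-0.468, 0.19, -0.004, -0.001, 0.01, 0.041],
[-0.449, 0.216, -0.01, -0.001, 0.01, 0.041],
[-0.421, 0.237, -0.015, -0.001, 0.01, 0.04],
[-0.385, 0.25, -0.019, -0.001, 0.009, 0.039],
[-0.344, 0.256, -0.021, -0.001, 0.009, 0.037],
[-0.3, 0.252, -0.022, -0.001, 0.008, 0.034],
[-0.253, 0.239, -0.022, -0.001, 0.007, 0.031],
[-0.207, 0.216, -0.021, -0.001, 0.006, 0.027]]
```

Emit:
jog_arm(
  commands=[
    [-0.348, 0.027, 0.02, -0.001, 0.006, 0.027],
    [-0.396, 0.046, 0.019, -0.001, 0.007, 0.031],
    [-0.433, 0.071, 0.017, -0.001, 0.008, 0.034],
    [-0.459, 0.099, 0.013, -0.001, 0.009, 0.037],
    [-0.474, 0.129, 0.008, -0.001, 0.009, 0.039],
    [-0.476, 0.161, 0.002, -0.001, 0.01, 0.04],
    [-0.468, 0.19, -0.004, -0.001, 0.01, 0.041],
    [-0.449, 0.216, -0.01, -0.001, 0.01, 0.041],
    [-0.421, 0.237, -0.015, -0.001, 0.01, 0.04],
    [-0.385, 0.25, -0.019, -0.001, 0.009, 0.039],
  ],
)

```text
clock: 65.75
position: [606.3, 162.4, 236.9]
tcp_rot: [[-0.938, 0.338, -0.072], [0.346, 0.915, -0.206], [-0.004, -0.218, -0.976]]
contact_force: [0.6, -0.9, -3.1]
gripper_width: 0.219
gripper_force: 102.3
```

Emit:
jog_arm(
  commands=[
    [-0.344, 0.256, -0.021, -0.001, 0.009, 0.037],
    [-0.3, 0.252, -0.022, -0.001, 0.008, 0.034],
    [-0.253, 0.239, -0.022, -0.001, 0.007, 0.031],
    [-0.207, 0.216, -0.021, -0.001, 0.006, 0.027],
    [0, 0, 0, 0, 0, 0],
    [0, 0, 0, 0, 0, 0],
  ],
)

```text
clock: 66.35
position: [676.3, 180.6, 230.9]
tcp_rot: [[-0.81, 0.574, -0.123], [0.587, 0.792, -0.171], [-0.0, -0.21, -0.978]]
contact_force: [-0.2, 0.2, -2.5]
gripper_width: 0.217
gripper_force: 102.3
```

```bash
python3 -c "
from h import *
from bench import get_image
s=sst();l=lip_of(s);orange('wrist',mn=200)
g=get_image('scene');c=blob(g,[0,0,0],[180,120,75],(285,222,350,270));print('cru scene',c.min(0),c.max(0))
L=lipw(54,14,94)
seq([scoop_pose(l+(L-l)*f,54,12-22*f) for f in (.3,.7,1)]+[scoop_pose(L,54,p) for p in (-18,-26,-34,-42,-48,-54,-60,-66,-72,-76)],s)
"
```

```text
t 66.3 p [676.3 180.6 230.9] yaw 144.1 z [-0.123 -0.171 -0.978] q [ 0.31  0.71  0.71  1.73 -0.12  0.95] F [-0.2  0.2 -2.5] w 0.217 gf 102.3
lip [623.  113.  149.8] scoop yaw 54.1 pitch 12.1
wrist [(697, [257.9, 132.8]), (742, [228.5, 151.9]), (3244, [317.1, 273.6]), (884, [446.9, 226.6])]
cru scene [294. 222.] [349. 259.]
[[-0.013, -0.162, 0.183, -0.056, 0.0, 0.001],
[-0.014, -0.265, 0.262, -0.073, 0.0, 0.0],
[-0.01, -0.247, 0.193, -0.055, -0.0, -0.0],
[-0.0, -0.284, -0.168, -0.067, -0.0, 0.0],
[0.0, -0.284, -0.168, -0.067, -0.0, 0.0],
[0.0, -0.284, -0.168, -0.067, 0.0, -0.0],
[0.0, -0.284, -0.168, -0.067, -0.0, 0.0],
[-0.0, -0.211, -0.129, -0.05, -0.0, -0.0],
[-0.0, -0.211, -0.129, -0.05, 0.0, 0.0],
[0.0, -0.211, -0.129, -0.05, -0.0, -0.0],
[-0.0, -0.211, -0.129, -0.05, 0.0, 0.0],
[0.0, -0.211, -0.129, -0.05, -0.0, -0.0],
[-0.0, -0.139, -0.089, -0.033, 0.0, 0.0]]
```

Emit:
jog_arm(
  commands=[
    [-0.013, -0.162, 0.183, -0.056, 0, 0],
    [-0.014, -0.265, 0.262, -0.071, 0, 0],
    [-0.01, -0.247, 0.193, -0.056, 0, 0],
    [0, -0.284, -0.168, -0.067, 0, 0],
    [0, -0.284, -0.168, -0.067, 0, 0],
    [0, -0.284, -0.168, -0.067, 0, 0],
    [0, -0.211, -0.129, -0.05, 0, 0],
    [0, -0.211, -0.129, -0.05, 0, 0],
    [0, -0.211, -0.129, -0.05, 0, 0],
    [0, -0.211, -0.129, -0.05, 0, 0],
  ],
)

```text
clock: 67.45
position: [600.5, 74.2, 209.5]
tcp_rot: [[-0.808, 0.319, 0.495], [0.589, 0.444, 0.675], [-0.005, 0.837, -0.547]]
contact_force: [1.4, -0.2, -2.4]
gripper_width: 0.219
gripper_force: 102.8
```

Emit:
jog_arm(
  commands=[
    [0, -0.211, -0.129, -0.05, 0, 0],
    [0, -0.211, -0.129, -0.05, 0, 0],
    [0, -0.211, -0.129, -0.05, 0, 0],
    [0, 0, 0, 0, 0, 0],
    [0, 0, 0, 0, 0, 0],
    [0, 0, 0, 0, 0, 0],
  ],
)

```text
clock: 68.05
position: [585.3, 50.2, 190.5]
tcp_rot: [[-0.808, 0.164, 0.567], [0.59, 0.227, 0.775], [-0.002, 0.96, -0.28]]
contact_force: [-0.2, 0.1, -1.5]
gripper_width: 0.219
gripper_force: 102.8
```

```bash
python3 -c "
from h import *
s=sst();l=lip_of(s);e,m,r=orange('wrist',mn=100)
R=s['tcp_rot'];S=np.c_[R[:,1],R[:,0],-R[:,2]];print('floor px',proj(e,[l+S@[a,0,12] for a in(5,20,40,60)]).round().tolist())
nug((200,-200,700,170))
W=[(s['position']+[0,0,z],R) for z in (20,50,70)]
W+=interp(l+[0,0,70],R,np.array([378,291,110.]),scoop_pose([0,0,0],-7,0)[1],17)
seq(W,s)
"
```

```text
t 68.0 p [585.3  50.2 190.5] yaw 143.9 z [ 0.567  0.775 -0.28 ] q [-0.39  0.34 -0.83 -0.29  1.2   0.72] F [-0.2  0.1 -1.5] w 0.219 gf 102.8
lip [626.6 112.5  98.9] scoop yaw 53.9 pitch -73.7
wrist [(3304, [96.1, 214.7]), (1501, [126.6, 192.1]), (4578, [319.4, 302.9])]
floor px [[220.0, 211.0], [244.0, 211.0], [276.0, 211.0], [308.0, 211.0]]
wrist 3335 [ 95. 214.] [625.8  94.2]
wrist 1510 [126. 192.] [636.1 122.6]
scene 53 [329. 181.] [387.1  86.8]
scene 195 [308. 198.] [463.8  37.8]
scene 72 [325. 232.] [574.4 114. ]
scene 192 [309. 238.] [601.4  72. ]
scene 82 [323. 246.] [620.1 116.2]
top 388 [344. 169.] [615.9  78.3]
top 66 [335. 215.] [466.4 106.5]
[[-0.001, 0.384, -0.112, 0.0, 0.0, 0.0],
[-0.001, 0.576, -0.168, 0.0, 0.0, 0.0],
[-0.001, 0.384, -0.112, 0.0, 0.0, 0.0],
[0.272, 0.045, 0.081, 0.024, -0.014, 0.019],
[0.303, 0.039, 0.086, 0.027, -0.016, 0.022],
[0.329, 0.028, 0.088, 0.03, -0.018, 0.024],
[0.348, 0.012, 0.088, 0.032, -0.019, 0.025],
[0.36, -0.007, 0.088, 0.034, -0.02, 0.027],
[0.365, -0.029, 0.088, 0.036, -0.021, 0.028],
[0.364, -0.053, 0.088, 0.037, -0.021, 0.029],
[0.357, -0.077, 0.089, 0.037, -0.022, 0.029],
[0.344, -0.1, 0.091, 0.037, -0.022, 0.029],
[0.326, -0.121, 0.096, 0.037, -0.022, 0.029],
[0.303, -0.139, 0.101, 0.037, -0.021, 0.029],
[0.278, -0.152, 0.106, 0.036, -0.021, 0.028],
[0.251, -0.16, 0.112, 0.034, -0.02, 0.027],
[0.223, -0.163, 0.116, 0.032, -0.019, 0.025],
[0.195, -0.16, 0.118, 0.03, -0.018, 0.024],
[0.167, -0.152, 0.118, 0.027, -0.016, 0.022],
[0.139, -0.139, 0.113, 0.024, -0.014, 0.019]]
```

The last nugget is in and the scoop is empty. I return the scoop to the mat.

Emit:
jog_arm(
  commands=[
    [0, 0.384, -0.112, 0, 0, 0],
    [0, 0.576, -0.168, 0, 0, 0],
    [0, 0.384, -0.112, 0, 0, 0],
    [0.272, 0.045, 0.081, 0.024, -0.014, 0.019],
    [0.303, 0.039, 0.086, 0.027, -0.016, 0.022],
    [0.329, 0.028, 0.088, 0.03, -0.018, 0.024],
    [0.348, 0.012, 0.088, 0.032, -0.019, 0.025],
    [0.36, -0.007, 0.088, 0.034, -0.02, 0.027],
    [0.365, -0.029, 0.088, 0.036, -0.021, 0.028],
    [0.364, -0.053, 0.088, 0.037, -0.021, 0.029],
  ],
)

```text
clock: 69.25
position: [519.3, 153.1, 259.8]
tcp_rot: [[-0.49, 0.678, 0.548], [0.854, 0.247, 0.458], [0.175, 0.693, -0.7]]
contact_force: [1.2, 0.1, -1.5]
gripper_width: 0.22
gripper_force: 102.7
```

Emit:
jog_arm(
  commands=[
    [0.357, -0.077, 0.089, 0.037, -0.022, 0.029],
    [0.344, -0.1, 0.091, 0.037, -0.022, 0.029],
    [0.326, -0.121, 0.096, 0.037, -0.022, 0.029],
    [0.303, -0.139, 0.101, 0.037, -0.021, 0.029],
    [0.278, -0.152, 0.106, 0.036, -0.021, 0.028],
    [0.251, -0.16, 0.112, 0.034, -0.02, 0.027],
    [0.223, -0.163, 0.116, 0.032, -0.019, 0.025],
    [0.195, -0.16, 0.118, 0.03, -0.018, 0.024],
    [0.167, -0.152, 0.118, 0.027, -0.016, 0.022],
    [0.139, -0.139, 0.113, 0.024, -0.014, 0.019],
  ],
)

```text
clock: 70.25
position: [443.3, 280.3, 208.0]
tcp_rot: [[0.125, 0.992, -0.0], [0.992, -0.125, 0.004], [0.004, -0.001, -1.0]]
contact_force: [0.7, 0.7, -2.7]
gripper_width: 0.222
gripper_force: 102.6
```

Emit:
jog_arm(
  commands=[
    [0, 0, 0, 0, 0, 0],
    [0, 0, 0, 0, 0, 0],
  ],
)

```text
clock: 70.45
position: [443.9, 279.6, 207.6]
tcp_rot: [[0.123, 0.992, 0.003], [0.992, -0.123, 0.005], [0.005, 0.002, -1.0]]
contact_force: [-0.1, -0.6, -1.0]
gripper_width: 0.221
gripper_force: 102.5
```

```bash
python3 -c "
from h import *
from bench import get_image
s=sst();plan(*scoop_pose([378,291,3.5],-7,0))
nug((200,-200,720,220))
for n in('top','scene'):
  d=get_image(n);np.savez(n+'30.npz',**d)
  b={'top':(310,138,362,190),'scene':(285,205,350,270)}[n];c=blob(d,[0,0,0],[180,120,75],b);print(n,c.min(0),c.max(0))
  b={'top':(200,150,260,215),'scene':(405,208,480,288)}[n];c=blob(d,[20,150,120],[32,255,255],b);print('head',rect(cast(d,c,53)))
"
```

```text
t 70.5 p [443.9 279.6 207.6] yaw 82.9 z [ 0.003  0.005 -1.   ] q [ 0.56  0.25 -0.11  1.21  0.    2.25] F [-0.1 -0.6 -1. ] w 0.221 gf 102.5
lip [378.1 291.8 110. ] scoop yaw -7.1 pitch -0.1
turn units [ 0.0009 -0.0026 -0.0006] rows>=1 | then shift units [-0.003  0.004  2.133] mm [ -0.2   0.2 106.7]
wrist 33 [117. 269.] [230.6 211.4]
wrist 1406 [321. 302.] [429.9 147.1]
wrist 449 [522. 316.] [638.3 104. ]
wrist 548 [510. 339.] [626.5  76.8]
scene 59 [331. 181.] [385.4  92.8]
scene 289 [310. 234.] [589.4  73.3]
scene 73 [325. 232.] [574.1 113.8]
scene 80 [323. 246.] [620.  116.1]
top 72 [331. 164.] [633.2 117.7]
top 284 [342. 172.] [607.   84.1]
top 91 [336. 215.] [466.5 105.1]
top 29 [334. 230.] [418.7 111.8]
top [317. 145.] [357. 184.]
head (array([614.4, 453.1]), array([19.7,  7.9]), -75.6)
scene [294. 213.] [341. 259.]
head (array([586.1, 438.2]), array([68.8, 47.4]), 2.5)
```

Emit:
jog_arm(
  commands=[
    [0, 0, 0.3, 0, 0, 0],
    [0, 0, 0.5, 0, 0, 0],
    [0, 0, 0.5, 0, 0, 0],
    [0, 0, 0.4, 0, 0, 0],
    [0, 0, 0.25, 0, 0, 0],
    [0, 0, 0.12, 0, 0, 0],
    [0, 0, 0.06, 0, 0, 0],
    [0, 0, 0.01, 0, 0, 0],
    [0, 0, 0, 0, 0, 0],
  ],
)

```text
clock: 71.6
position: [444.5, 280.0, 101.1]
tcp_rot: [[0.125, 0.992, 0.003], [0.992, -0.125, 0.005], [0.006, 0.002, -1.0]]
contact_force: [-0.4, -0.0, -2.2]
gripper_width: 0.222
gripper_force: 102.6
```

Emit:
jog_arm(
  commands=[
    [0, 0, 0, 0, 0, 0],
    [0, 0, 0, 0, 0, 0],
    [0, 0, 0, 0, 0, 0],
    [0, 0, 0, 0, 0, 0],
    [0, 0, 0, 0, 0, 0],
    [0, 0, 0, 0, 0, 0],
    [0, 0, 0, 0, 0, 0],
    [0, 0, -0.2, 0, 0, 0],
    [0, 0, -0.4, 0, 0, 0],
    [0, 0, -0.6, 0, 0, 0],
  ],
  jaw=1,
)

```text
clock: 72.6
position: [443.3, 279.1, 160.5]
tcp_rot: [[0.125, 0.992, -0.0], [0.992, -0.125, 0.003], [0.003, -0.001, -1.0]]
contact_force: [0.4, -0.4, 0.3]
gripper_width: 1.0
gripper_force: 0.0
```

```bash
python3 -c "
from h import *
s=st()
plan([523,436,220],down(92))
plan([523,436,220],down(2))
"
```

```text
t 72.6 p [443.3 279.1 160.5] yaw 82.8 z [-0.     0.003 -1.   ] q [ 0.56  0.28 -0.19  1.1   0.    2.26] F [ 0.4 -0.4  0.3] w 1.000 gf 0.0
turn units [-0.0003 -0.0017 -0.0766] rows>=2 | then shift units [ 3.081  1.704 -1.189] mm [154.1  85.2 -59.5]
turn units [-0.0015 -0.001   0.6734] rows>=10 | then shift units [ 1.704 -3.081 -1.189] mm [  85.2 -154.1  -59.5]
```

Emit:
jog_arm(
  commands=[
    [0, 0, -0.4, 0, 0, 0],
    [0, 0, -0.4, 0, 0, -0.069],
    [0, 0, 0, 0, 0, -0.069],
    [0, 0, 0, 0, 0, -0.069],
    [0, 0, 0, 0, 0, -0.069],
    [0, 0, 0, 0, 0, -0.069],
    [0, 0, 0, 0, 0, -0.069],
    [0, 0, 0, 0, 0, -0.069],
    [0, 0, 0, 0, 0, -0.069],
    [0, 0, 0, 0, 0, -0.069],
  ],
)

```text
clock: 73.6
position: [444.0, 279.4, 201.2]
tcp_rot: [[-0.925, 0.38, 0.002], [0.38, 0.925, 0.005], [-0.0, 0.006, -1.0]]
contact_force: [-0.3, 0.0, -0.6]
gripper_width: 1.003
gripper_force: 0.0
```

Emit:
jog_arm(
  commands=[
    [0, 0, 0, 0, 0, -0.069],
    [0, 0, 0, 0, 0, -0.069],
    [0, 0, 0, 0, 0, -0.069],
    [-0.3, 0.5, 0, 0, 0, 0],
    [-0.3, 0.6, 0, 0, 0, 0],
    [-0.3, 0.6, 0, 0, 0, 0],
    [-0.3, 0.6, 0, 0, 0, 0],
    [-0.3, 0.5, 0, 0, 0, 0],
    [-0.28, 0.27, 0, 0, 0, 0],
    [0, 0, 0, 0, 0, 0],
  ],
)

```text
clock: 74.6
position: [528.1, 437.8, 200.9]
tcp_rot: [[-0.999, -0.039, 0.002], [-0.039, 0.999, 0.005], [-0.002, 0.005, -1.0]]
contact_force: [0.2, -0.1, 0.0]
gripper_width: 0.999
gripper_force: 0.0
```

```bash
python3 -c "
from h import *
from bench import get_image
s=st()
d=get_image('scene');c=blob(d,[20,150,120],[32,255,255],(395,208,490,298));print('head s',rect(cast(d,c,53)))
w=get_image('wrist');np.savez('w31.npz',**w);c=blob(w,[20,150,120],[32,255,255],(0,0,640,400));print('head w',c.min(0),c.max(0),rect(cast(w,c,53)))
t=get_image('top');c=blob(t,[90,0,90],[130,90,255],(262,205,300,250));
if c is not None: print('scoop',rect(cast(t,c,5)))
plan([526,436,28],down(182.3))
"
```

```text
t 74.6 p [528.1 437.8 200.9] yaw -177.8 z [ 0.002  0.005 -1.   ] q [0.69 0.53 0.32 1.35 0.   0.65] F [ 0.2 -0.1  0. ] w 0.999 gf 0.0
head s (array([586. , 438.2]), array([69.5, 47.4]), 2.5)
head w [289. 202.] [347. 289.] (array([578. , 437.5]), array([80.4, 49. ]), 1.5)
scoop (array([440.3, 265.9]), array([22.4, 12.7]), 0.7)
turn units [ 0.002   0.0007 -0.0012] rows>=1 | then shift units [0.013 0.01  3.469] mm [  0.6   0.5 173.5]
```

Emit:
jog_arm(
  commands=[
    [0.013, 0.01, 0.4, 0, 0, 0],
    [0, 0, 0.6, 0, 0, 0],
    [0, 0, 0.6, 0, 0, 0],
    [0, 0, 0.6, 0, 0, 0],
    [0, 0, 0.5, 0, 0, 0],
    [0, 0, 0.4, 0, 0, 0],
    [0, 0, 0.2, 0, 0, 0],
    [0, 0, 0.12, 0, 0, 0],
    [0, 0, 0.05, 0, 0, 0],
    [0, 0, 0, 0, 0, 0],
  ],
)

```text
clock: 75.75
position: [527.0, 437.5, 28.6]
tcp_rot: [[-0.999, -0.038, 0.002], [-0.038, 0.999, 0.005], [-0.003, 0.005, -1.0]]
contact_force: [0.0, -0.0, 0.1]
gripper_width: 1.0
gripper_force: 0.0
```

Emit:
jog_arm(
  commands=[
    [0, 0, 0, 0, 0, 0],
    [0, 0, 0, 0, 0, 0],
    [0, 0, 0, 0, 0, 0],
    [0, 0, 0, 0, 0, 0],
    [0, 0, 0, 0, 0, 0],
    [0, 0, 0, 0, 0, 0],
    [0, 0, 0, 0, 0, 0],
    [0, 0, 0, 0, 0, 0],
  ],
  jaw=-1,
  force=120,
)

```text
clock: 76.55
position: [526.8, 437.5, 28.3]
tcp_rot: [[-0.999, -0.038, 0.002], [-0.038, 0.999, 0.005], [-0.002, 0.005, -1.0]]
contact_force: [-0.5, -0.8, 6.6]
gripper_width: 0.238
gripper_force: 118.4
```

Emit:
jog_arm(
  commands=[
    [0, 0, -0.1, 0, 0, 0],
    [0, 0, -0.3, 0, 0, 0],
    [0, 0, -0.5, 0, 0, 0],
    [0, 0, -0.6, 0, 0, 0],
    [0, 0, -0.6, 0, 0, 0],
    [0, 0, -0.6, 0, 0, 0],
    [0, 0, -0.5, 0, 0, 0],
    [0, 0, -0.3, 0, 0, 0],
    [0, 0, 0, 0, 0, 0],
  ],
)

```text
clock: 77.45
position: [527.1, 437.1, 205.0]
tcp_rot: [[-0.999, -0.038, 0.004], [-0.038, 0.999, 0.007], [-0.004, 0.007, -1.0]]
contact_force: [0.1, 0.1, -3.8]
gripper_width: 0.234
gripper_force: 117.6
```

```bash
python3 -c "
from h import *
s=st()
"
```

```text
t 77.5 p [527.1 437.1 205. ] yaw -177.8 z [ 0.004  0.007 -1.   ] q [0.69 0.53 0.32 1.35 0.   0.65] F [ 0.1  0.1 -3.8] w 0.234 gf 117.6
```

Emit:
jog_arm(
  commands=[
    [0.11, -0.27, 0, 0, 0, 0],
    [0.22, -0.54, 0, 0, 0, 0],
    [0.25, -0.6, 0, 0, 0, 0],
    [0.25, -0.6, 0, 0, 0, 0],
    [0.25, -0.6, 0, 0, 0, 0],
    [0.25, -0.6, 0, 0, 0, 0],
    [0.25, -0.6, 0, 0, 0, 0],
    [0.25, -0.6, 0, 0, 0, 0],
    [0.25, -0.6, 0, 0, 0, 0],
    [0.25, -0.6, 0, 0, 0, 0],
  ],
)

```text
clock: 78.45
position: [419.2, 150.5, 199.9]
tcp_rot: [[-0.999, -0.038, -0.0], [-0.038, 0.999, 0.004], [0.0, 0.004, -1.0]]
contact_force: [0.2, -0.3, -3.3]
gripper_width: 0.236
gripper_force: 117.7
```

Emit:
jog_arm(
  commands=[
    [0.2, -0.5, 0.1, 0, 0, 0],
    [0.13, -0.28, 0.2, 0, 0, 0],
    [0, 0, 0.2, 0, 0, 0],
    [0, 0, 0, 0, 0, 0],
    [0, 0, 0, 0, 0, 0],
  ],
)

```text
clock: 78.95
position: [405.7, 112.9, 175.6]
tcp_rot: [[-0.999, -0.038, 0.001], [-0.038, 0.999, 0.005], [-0.001, 0.005, -1.0]]
contact_force: [0.1, -0.8, -2.8]
gripper_width: 0.239
gripper_force: 117.9
```

```bash
python3 -c "
from h import *
from bench import get_image
s=st();p=s['position']
for n in('scene','top'):
  d=get_image(n);b={'scene':(250,100,420,230),'top':(290,150,400,260)}[n]
  c=blob(d,[20,150,120],[32,255,255],b);print(n,c.min(0),c.max(0),rect(cast(d,c,p[2]+25)))
  x=proj(load(n+'0.npz'),[456.5,109,100]);print('punch px',x)
  c=blob(d,[14,120,90],[28,255,255],(318,170,345,215) if n=='scene' else (322,203,350,234));print(None if c is None else (c.min(0),c.max(0)))
plan([406.5,107,140],down(182.2))
"
```

```text
t 79.0 p [405.7 112.9 175.6] yaw -177.8 z [ 0.001  0.005 -1.   ] q [ 0.27  0.1  -0.38  1.08  0.    0.23] F [ 0.1 -0.8 -2.8] w 0.239 gf 117.9
scene [321. 150.] [342. 170.] (array([466.2, 115.2]), array([69.3, 48.2]), 2.2)
punch px [[330.86054019 180.85268964]]
(array([318., 170.]), array([338., 194.]))Traceback (most recent call last):
  File "<string>", line 7, in <module>
    c=blob(d,[20,150,120],[32,255,255],b);print(n,c.min(0),c.max(0),rect(cast(d,c,p[2]+25)))
                                                  ^^^^^
AttributeError: 'NoneType' object has no attribute 'min'
```

Emit:
jog_arm(
  commands=[
    [0, -0.11, 0.2, 0, 0, 0],
    [0, 0, 0.4, 0, 0, 0],
    [0, 0, 0.3, 0, 0, 0],
    [0, 0, 0.1, 0, 0, 0],
    [0, 0, 0.08, 0, 0, 0],
    [0, 0, 0.06, 0, 0, 0],
    [0, 0, 0.06, 0, 0, 0],
    [0, 0, 0.04, 0, 0, 0],
    [0, 0, 0.02, 0, 0, 0],
    [0, 0, 0, 0, 0, 0],
  ],
)

```text
clock: 80.05
position: [406.0, 107.2, 113.2]
tcp_rot: [[-0.999, -0.038, 0.002], [-0.038, 0.999, 0.005], [-0.002, 0.005, -1.0]]
contact_force: [-3.4, -1.5, 3.3]
gripper_width: 0.233
gripper_force: 119.2
```

```bash
python3 -c "
from h import *
from bench import get_image
s=st();p=s['position']
d=get_image('scene');c=blob(d,[20,150,120],[32,255,255],(250,100,420,230));print(c.min(0),c.max(0),rect(cast(d,c,p[2]+25)))
"
```

```text
t 80.0 p [406.  107.2 113.2] yaw -177.8 z [ 0.002  0.005 -1.   ] q [ 0.26  0.16 -0.5   0.91  0.    0.22] F [-3.4 -1.5  3.3] w 0.233 gf 119.2
[320. 165.] [340. 185.] (array([465.9, 109.2]), array([68.9, 48.4]), 1.4)
```

Emit:
jog_arm(
  commands=[
    [0, 0, 0.06, 0, 0, 0],
    [0, 0, 0.06, 0, 0, 0],
    [0, 0, 0, 0, 0, 0],
  ],
)

```text
clock: 80.4
position: [404.8, 106.9, 109.2]
tcp_rot: [[-0.999, -0.038, 0.002], [-0.038, 0.999, 0.005], [-0.002, 0.005, -1.0]]
contact_force: [-21.4, -4.0, 44.5]
gripper_width: 0.236
gripper_force: 128.6
```

Emit:
jog_arm(
  commands=[
    [0, 0, 0.05, 0, 0, 0],
    [0, 0, 0, 0, 0, 0],
    [0, 0, 0, 0, 0, 0],
  ],
)

```text
clock: 80.7
position: [404.4, 106.9, 106.8]
tcp_rot: [[-0.999, -0.038, 0.001], [-0.038, 0.999, 0.005], [-0.001, 0.005, -1.0]]
contact_force: [-23.7, -5.5, 46.4]
gripper_width: 0.234
gripper_force: 132.6
```

```bash
python3 -c "
from h import *
from bench import get_image
s=st();p=s['position']
d=get_image('scene');c=blob(d,[20,150,120],[32,255,255],(250,100,420,230));print(c.min(0),c.max(0),rect(cast(d,c,p[2]+25)))
"
```

```text
t 80.7 p [404.4 106.9 106.8] yaw -177.8 z [ 0.001  0.005 -1.   ] q [ 0.26  0.16 -0.51  0.9   0.    0.22] F [-23.7  -5.5  46.4] w 0.234 gf 132.6
[321. 164.] [340. 181.] (array([452. , 107.5]), array([62. , 48.6]), 0.7)
```

The force jumped to 46 N, well past the 9 N spring, so the punch is on its stop. I raise and carry the mallet back over the mat.

Emit:
jog_arm(
  commands=[
    [0, 0, -0.2, 0, 0, 0],
    [0, 0, -0.3, 0, 0, 0],
    [0, 0, -0.5, 0, 0, 0],
    [0, 0, -0.6, 0, 0, 0],
    [0, 0, -0.4, 0, 0, 0],
    [-0.1, 0.2, -0.1, 0, 0, 0],
    [-0.2, 0.5, 0, 0, 0, 0],
    [-0.25, 0.6, 0, 0, 0, 0],
    [-0.25, 0.6, 0, 0, 0, 0],
    [-0.25, 0.6, 0, 0, 0, 0],
  ],
)

```text
clock: 81.75
position: [454.0, 235.6, 209.0]
tcp_rot: [[-0.999, -0.038, 0.001], [-0.038, 0.999, 0.005], [-0.001, 0.005, -1.0]]
contact_force: [-0.2, 0.4, -3.5]
gripper_width: 0.236
gripper_force: 125.2
```

Emit:
jog_arm(
  commands=[
    [-0.25, 0.6, 0, 0, 0, 0],
    [-0.25, 0.6, 0, 0, 0, 0],
    [-0.25, 0.6, 0, 0, 0, 0],
    [-0.25, 0.6, 0, 0, 0, 0],
    [-0.25, 0.6, 0, 0, 0, 0],
    [-0.25, 0.6, 0, 0, 0, 0],
    [-0.2, 0.4, 0, 0, 0, 0],
    [-0.1, 0.2, 0, 0, 0, 0],
    [0, 0, 0, 0, 0, 0],
  ],
)

```text
clock: 82.65
position: [535.6, 449.1, 208.6]
tcp_rot: [[-0.999, -0.039, 0.0], [-0.039, 0.999, 0.004], [-0.0, 0.004, -1.0]]
contact_force: [0.0, -0.1, -3.8]
gripper_width: 0.241
gripper_force: 125.1
```

```bash
python3 -c "
from h import *
from bench import get_image
s=st();p=s['position'];plan([526,434,34],down(182.2))
d=get_image('scene');t=get_image('top');np.savez('scene33.npz',**d);np.savez('top33.npz',**t)
c=blob(d,[20,150,120],[32,255,255],(400,100,560,270));print('head',c.min(0),c.max(0),rect(cast(d,c,p[2]+25)))
a=cv2.resize(d['img'][140:280,250:430],(540,420),interpolation=cv2.INTER_CUBIC)
w=get_image('wrist');b=cv2.resize(w['img'],(256,160));c=cv2.resize(t['img'][135:235,290:390],(256,256),interpolation=cv2.INTER_CUBIC)
cv2.imwrite('pics/f1.png',np.hstack([a,np.vstack([b,c,np.zeros((4,256,3),np.uint8)])])[:,:,::-1])
"
```

```text
t 82.7 p [535.6 449.1 208.6] yaw -177.8 z [ 0.     0.004 -1.   ] q [0.7  0.56 0.38 1.39 0.   0.66] F [ 0.  -0.1 -3.8] w 0.241 gf 125.1
turn units [0.002  0.0002 0.0004] rows>=1 | then shift units [ 0.203 -0.295  3.492] mm [ 10.2 -14.7 174.6]
head [454. 195.] [476. 218.] (array([585.4, 453. ]), array([63.9, 49.6]), 2.9)
```

View pics/f1.png

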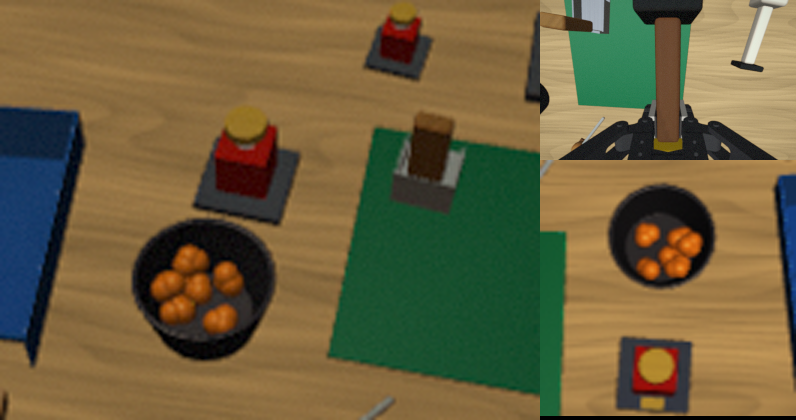

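The picture shows all six nuggets in the crucible (205,290), the scoop standing on the mat and the punch up. Next I set the mallet down.

Emit:
jog_arm(
  commands=[
    [0.1, -0.15, 0.3, 0, 0, 0],
    [0.1, -0.15, 0.5, 0, 0, 0],
    [0, 0, 0.6, 0, 0, 0],
    [0, 0, 0.6, 0, 0, 0],
    [0, 0, 0.5, 0, 0, 0],
    [0, 0, 0.4, 0, 0, 0],
    [0, 0, 0.2, 0, 0, 0],
    [0, 0, 0.1, 0, 0, 0],
    [0, 0, 0.1, 0, 0, 0],
    [0, 0, 0, 0, 0, 0],
  ],
)

```text
clock: 83.8
position: [526.5, 432.3, 46.6]
tcp_rot: [[-0.999, -0.038, 0.002], [-0.038, 0.999, 0.005], [-0.002, 0.005, -1.0]]
contact_force: [-0.6, 0.5, -2.9]
gripper_width: 0.234
gripper_force: 125.2
```

Emit:
jog_arm(
  commands=[
    [0, 0, 0.04, 0, 0, 0],
    [0, 0, 0.04, 0, 0, 0],
    [0, 0, 0.04, 0, 0, 0],
    [0, 0, 0.04, 0, 0, 0],
    [0, 0, 0.04, 0, 0, 0],
    [0, 0, 0.04, 0, 0, 0],
    [0, 0, 0, 0, 0, 0],
  ],
  force=40,
)

```text
clock: 84.5
position: [527.6, 432.8, 35.3]
tcp_rot: [[-0.999, -0.037, 0.004], [-0.037, 0.999, 0.006], [-0.004, 0.006, -1.0]]
contact_force: [4.7, -1.4, 5.3]
gripper_width: 0.235
gripper_force: 126.1
```

```bash
python3 -c "
from h import *
s=st()"
```

```text
t 84.5 p [527.6 432.8  35.3] yaw -177.9 z [ 0.004  0.006 -1.   ] q [0.69 0.63 0.04 0.98 0.   0.65] F [ 4.7 -1.4  5.3] w 0.235 gf 126.1
```

Butt contact at 35 mm shows the mallet is a little head-up. I press on slowly so it levels, then release.

Emit:
jog_arm(
  commands=[
    [0, 0, 0.03, 0, 0, 0],
    [0, 0, 0.03, 0, 0, 0],
    [0, 0, 0.03, 0, 0, 0],
    [0, 0, 0.03, 0, 0, 0],
    [0, 0, 0.02, 0, 0, 0],
    [0, 0, 0, 0, 0, 0],
  ],
)

```text
clock: 85.1
position: [528.3, 433.3, 29.0]
tcp_rot: [[-0.999, -0.037, 0.006], [-0.037, 0.999, 0.007], [-0.006, 0.007, -1.0]]
contact_force: [6.3, -0.6, 8.8]
gripper_width: 0.233
gripper_force: 126.9
```

Emit:
jog_arm(
  commands=[
    [0, 0, 0, 0, 0, 0],
    [0, 0, 0, 0, 0, 0],
    [0, 0, 0, 0, 0, 0],
    [0, 0, 0, 0, 0, 0],
    [0, 0, 0, 0, 0, 0],
    [0, 0, 0, 0, 0, 0],
    [0, 0, 0, 0, 0, 0],
    [0, 0, 0, 0, 0, 0],
  ],
  jaw=1,
)

```text
clock: 85.9
position: [526.4, 432.4, 27.2]
tcp_rot: [[-0.999, -0.038, 0.002], [-0.038, 0.999, 0.005], [-0.002, 0.005, -1.0]]
contact_force: [0.4, -0.2, 0.4]
gripper_width: 1.0
gripper_force: 0.0
```

Emit:
jog_arm(
  commands=[
    [0, 0, -0.1, 0, 0, 0],
    [0, 0, -0.3, 0, 0, 0],
    [0, 0, -0.6, 0, 0, 0],
    [0, 0, -0.7, 0, 0, 0],
    [0, 0, -0.7, 0, 0, 0],
    [0, 0, -0.7, 0, 0, 0],
    [0, 0, -0.6, 0, 0, 0],
    [0, 0, -0.4, 0, 0, 0],
    [0, 0, 0, 0, 0, 0],
  ],
  force=60,
)

```text
clock: 86.8
position: [527.0, 432.2, 236.2]
tcp_rot: [[-0.999, -0.038, 0.006], [-0.038, 0.999, 0.009], [-0.007, 0.008, -1.0]]
contact_force: [0.7, 0.4, 0.4]
gripper_width: 1.006
gripper_force: 0.0
```

```bash
python3 -c "
from h import *
from bench import get_image
s=st()
d=get_image('scene');c=blob(d,[20,150,120],[32,255,255],(395,208,490,298));print('head s',rect(cast(d,c,53)))
c=blob(d,[3,60,20],[18,255,120],(425,190,460,240));print('handle',rect(cast(d,c,36)))
plan([555,-303,215],down(3.4));plan([555,-303,215],down(183.4))
"
```

```text
t 86.8 p [527.  432.2 236.2] yaw -177.8 z [ 0.006  0.009 -1.   ] q [0.69 0.51 0.37 1.42 0.   0.65] F [0.7 0.4 0.4] w 1.006 gf 0.0
head s (array([586.3, 435.5]), array([69.1, 47.4]), 2.5)
handle (array([487. , 429.9]), array([104.2,  22.8]), 1.7)
turn units [ 0.0033 -0.0049  1.4897] rows>=22 | then shift units [-0.304 14.703  0.38 ] mm [-15.2 735.2  19. ]
turn units [ 0.0032  0.0021 -0.0103] rows>=1 | then shift units [  0.304 -14.703   0.38 ] mm [  15.2 -735.2   19. ]
```

Emit:
jog_arm(
  commands=[
    [0.02, -0.4, 0, 0, 0, -0.01],
    [0.02, -0.8, 0, 0, 0, 0],
    [0.02, -0.8, 0, 0, 0, 0],
    [0.02, -0.8, 0, 0, 0, 0],
    [0.02, -0.8, 0, 0, 0, 0],
    [0.02, -0.8, 0, 0, 0, 0],
    [0.02, -0.8, 0, 0, 0, 0],
    [0.02, -0.8, 0, 0, 0, 0],
    [0.02, -0.8, 0, 0, 0, 0],
    [0.02, -0.8, 0, 0, 0, 0],
  ],
)

```text
clock: 87.85
position: [537.1, 49.8, 229.2]
tcp_rot: [[-0.998, -0.059, -0.0], [-0.059, 0.998, 0.005], [-0.0, 0.005, -1.0]]
contact_force: [0.6, 0.3, 1.4]
gripper_width: 1.001
gripper_force: 0.0
```

Emit:
jog_arm(
  commands=[
    [0.02, -0.8, 0, 0, 0, 0],
    [0.02, -0.8, 0, 0, 0, 0],
    [0.02, -0.8, 0, 0, 0, 0],
    [0.02, -0.8, 0, 0, 0, 0],
    [0.02, -0.8, 0, 0, 0, 0],
    [0, -0.8, 0, 0, 0, 0],
    [0, -0.8, 0, 0, 0, 0],
    [0, -0.8, 0, 0, 0, 0],
    [0, -0.5, 0, 0, 0, 0],
    [0, -0.2, 0, 0, 0, 0],
  ],
)

```text
clock: 88.85
position: [553.0, -305.4, 226.9]
tcp_rot: [[-0.998, -0.056, -0.0], [-0.056, 0.998, 0.006], [0.0, 0.006, -1.0]]
contact_force: [0.7, 0.1, -0.7]
gripper_width: 0.996
gripper_force: 0.0
```

```bash
python3 -c "
from h import *
from bench import get_image
s=st()
d=get_image('wrist');np.savez('w40.npz',**d);pp=proj(d,[555,-303,81])[0];print('bar px exp',pp)
x,y=pp.astype(int);c=blob(d,[3,90,60],[18,255,255],(max(0,x-110),max(0,y-110),x+110,min(400,y+110)));print('bar w',rect(cast(d,c,81)),len(c))
d=get_image('scene');pp=proj(d,[555,-303,81])[0].astype(int);x,y=pp;c=blob(d,[3,110,60],[16,255,255],(x-22,y-28,x+22,y+28));print('bar s',rect(cast(d,c,81)),len(c))
plan([555,-303,215],down(183.4));
"
```

```text
t 88.8 p [ 553.  -305.4  226.9] yaw -176.8 z [-0.     0.006 -1.   ] q [-0.51  0.43  0.22  1.36  0.   -0.56] F [ 0.7  0.1 -0.7] w 0.996 gf 0.0
bar px exp [321.54560957 192.85555226]
bar w (array([ 554.6, -304.6]), array([93.4, 11.9]), 3.6) 247
bar s (array([ 555.4, -302.2]), array([91.4, 14.6]), 4.3) 56
turn units [ 0.0028  0.0001 -0.0011] rows>=1 | then shift units [-0.037  0.017  0.247] mm [-1.8  0.8 12.4]
```

Emit:
jog_arm(
  commands=[
    [-0.04, 0.025, 0.4, 0.003, 0, 0],
    [0, 0, 0.6, 0, 0, 0],
    [0, 0, 0.6, 0, 0, 0],
    [0, 0, 0.6, 0, 0, 0],
    [0, 0, 0.4, 0, 0, 0],
    [0, 0, 0.25, 0, 0, 0],
    [0, 0, 0.13, 0, 0, 0],
    [0, 0, 0.06, 0, 0, 0],
    [0, 0, 0, 0, 0, 0],
  ],
)

```text
clock: 89.85
position: [556.4, -301.8, 77.3]
tcp_rot: [[-0.998, -0.059, 0.003], [-0.059, 0.998, -0.002], [-0.003, -0.002, -1.0]]
contact_force: [0.4, 1.0, 0.1]
gripper_width: 1.004
gripper_force: 0.0
```

Emit:
jog_arm(
  commands=[
    [0, 0, 0, 0, 0, 0],
    [0, 0, 0, 0, 0, 0],
    [0, 0, 0, 0, 0, 0],
    [0, 0, 0, 0, 0, 0],
    [0, 0, 0, 0, 0, 0],
    [0, 0, 0, 0, 0, 0],
    [0, 0, 0, 0, 0, 0],
    [0, 0, 0, 0, 0, 0],
  ],
  jaw=-1,
)

```text
clock: 90.65
position: [556.1, -302.2, 76.8]
tcp_rot: [[-0.998, -0.059, 0.002], [-0.059, 0.998, -0.002], [-0.002, -0.002, -1.0]]
contact_force: [-0.6, -2.1, 0.7]
gripper_width: 0.152
gripper_force: 61.5
```

```bash
python3 -c "
from h import *
s=st();print('grip z over tray origin',s['position'][2]-3)"
```

```text
t 90.7 p [ 556.1 -302.2   76.8] yaw -176.6 z [ 0.002 -0.002 -1.   ] q [-0.5   0.52 -0.04  1.01 -0.   -0.56] F [-0.6 -2.1  0.7] w 0.152 gf 61.5
grip z over tray origin 73.83945684317254
```

Emit:
jog_arm(
  commands=[
    [0, 0, -0.1, 0, 0, 0],
    [0, 0, -0.3, 0, 0, 0],
    [0, 0, -0.5, 0, 0, 0],
    [0, 0, -0.6, 0, 0, 0],
    [0, 0, -0.6, 0, 0, 0],
    [0, 0, -0.5, 0, 0, 0],
    [0, 0, -0.3, 0, 0, 0],
    [0, 0, 0, 0, 0, 0],
    [0, 0, 0, 0, 0, 0],
  ],
)

```text
clock: 91.55
position: [555.5, -301.4, 221.1]
tcp_rot: [[-0.998, -0.059, 0.001], [-0.059, 0.998, -0.001], [-0.001, -0.001, -1.0]]
contact_force: [-0.3, 0.0, -3.1]
gripper_width: 0.152
gripper_force: 61.1
```

```bash
python3 -c "
from h import *
s=st();plan([569.5,-112.5,215],down(180+4.6))"
```

```text
t 91.5 p [ 555.5 -301.4  221.1] yaw -176.6 z [ 0.001 -0.001 -1.   ] q [-0.5   0.43  0.2   1.34 -0.   -0.56] F [-0.3  0.  -3.1] w 0.152 gf 61.1
turn units [-0.0005  0.0007 -0.0102] rows>=1 | then shift units [-0.582  3.744  0.123] mm [-29.1 187.2   6.1]
```

Emit:
jog_arm(
  commands=[
    [-0.03, 0.25, 0, 0, 0, -0.005],
    [-0.09, 0.5, 0, 0, 0, -0.005],
    [-0.09, 0.6, 0, 0, 0, 0],
    [-0.1, 0.6, 0, 0, 0, 0],
    [-0.1, 0.6, 0, 0, 0, 0],
    [-0.09, 0.6, 0, 0, 0, 0],
    [-0.06, 0.4, 0, 0, 0, 0],
    [-0.04, 0.2, 0.1, 0, 0, 0],
    [0, 0, 0.3, 0, 0, 0],
    [0, 0, 0.3, 0, 0, 0],
  ],
)

```text
clock: 92.55
position: [571.0, -111.9, 185.2]
tcp_rot: [[-0.997, -0.081, 0.001], [-0.081, 0.997, -0.001], [-0.001, -0.001, -1.0]]
contact_force: [-1.0, 0.5, -2.7]
gripper_width: 0.15
gripper_force: 61.0
```

Emit:
jog_arm(
  commands=[
    [0, 0, 0.3, 0, 0, 0],
    [0, 0, 0, 0, 0, 0],
    [0, 0, 0, 0, 0, 0],
  ],
)

```text
clock: 92.85
position: [570.9, -112.6, 171.0]
tcp_rot: [[-0.997, -0.079, 0.001], [-0.079, 0.997, -0.001], [-0.0, -0.001, -1.0]]
contact_force: [0.8, -0.5, -2.9]
gripper_width: 0.151
gripper_force: 60.9
```

```bash
python3 -c "
from h import *
from bench import get_image
s=st();plan([570.5,-112,120.5],down(184.6))
z=s['position'][2]-73.8
d=get_image('wrist');np.savez('w41.npz',**d)
h=hsv(d);m=cv2.inRange(h,np.array([100,120,30]),np.array([130,255,255]));ys,xs=np.where(m);print('blue px',len(xs),(xs.min(),xs.max(),ys.min(),ys.max()) if len(xs) else None)
c=blob(d,[3,90,60],[18,255,255],(200,100,450,330));print('bar',rect(cast(d,c,z+78)))
g=get_image('scene');m=cv2.inRange(hsv(g),np.array([100,120,30]),np.array([130,255,255]));m[:,:190]=0;m[:,300:]=0;m[:160]=0
ys,xs=np.where(m);print('scene blue',len(xs),xs.min(),xs.max(),ys.min(),ys.max())
"
```

```text
t 92.8 p [ 570.9 -112.6  171. ] yaw -175.4 z [ 0.001 -0.001 -1.   ] q [-0.19  0.37 -0.03  1.17 -0.   -0.27] F [ 0.8 -0.5 -2.9] w 0.151 gf 60.9
turn units [-0.0006  0.0002 -0.0004] rows>=1 | then shift units [0.006 0.012 1.009] mm [ 0.3  0.6 50.5]
blue px 5 (np.int64(130), np.int64(538), np.int64(297), np.int64(391))
bar (array([ 553.7, -114.1]), array([65.9, 13.8]), 4.0)
scene blue 634 218 275 177 259
```

Emit:
jog_arm(
  commands=[
    [0, 0, 0.2, 0, 0, 0],
    [0, 0, 0.3, 0, 0, 0],
    [0, 0, 0.25, 0, 0, 0],
    [0, 0, 0.15, 0, 0, 0],
    [0, 0, 0.08, 0, 0, 0],
    [0, 0, 0.03, 0, 0, 0],
    [0, 0, 0, 0, 0, 0],
  ],
)

```text
clock: 93.65
position: [571.6, -112.7, 121.1]
tcp_rot: [[-0.997, -0.079, 0.002], [-0.08, 0.997, -0.002], [-0.002, -0.002, -1.0]]
contact_force: [-0.5, 0.5, -2.6]
gripper_width: 0.147
gripper_force: 61.0
```

```bash
python3 -c "
from h import *
s=st()"
```

```text
t 93.7 p [ 571.6 -112.7  121.1] yaw -175.4 z [ 0.002 -0.002 -1.   ] q [-0.19  0.4  -0.11  1.05 -0.   -0.27] F [-0.5  0.5 -2.6] w 0.147 gf 61.0
```

Emit:
jog_arm(
  commands=[
    [0, 0, 0.02, 0, 0, 0],
    [0, 0, 0.02, 0, 0, 0],
    [0, 0, 0, 0, 0, 0],
    [0, 0, 0, 0, 0, 0],
  ],
)

```text
clock: 94.05
position: [571.8, -112.8, 119.4]
tcp_rot: [[-0.997, -0.08, 0.003], [-0.08, 0.997, -0.002], [-0.003, -0.002, -1.0]]
contact_force: [0.2, -2.2, 0.7]
gripper_width: 0.148
gripper_force: 61.3
```

Emit:
jog_arm(
  commands=[
    [0, 0, 0, 0, 0, 0],
    [0, 0, 0, 0, 0, 0],
    [0, 0, 0, 0, 0, 0],
    [0, 0, 0, 0, 0, 0],
    [0, 0, 0, 0, 0, 0],
    [0, 0, 0, 0, 0, 0],
    [0, 0, -0.2, 0, 0, 0],
    [0, 0, -0.5, 0, 0, 0],
    [0, 0, -0.6, 0, 0, 0],
    [0, 0, -0.6, 0, 0, 0],
  ],
  jaw=1,
)

```text
clock: 95.05
position: [571.1, -112.4, 215.7]
tcp_rot: [[-0.997, -0.08, 0.002], [-0.08, 0.997, -0.001], [-0.002, -0.002, -1.0]]
contact_force: [0.2, 0.1, -0.1]
gripper_width: 1.002
gripper_force: 0.0
```

Emit:
jog_arm(
  commands=[
    [0, 0, -0.6, 0, 0, 0],
    [0, 0, -0.6, 0, 0, 0],
    [0, 0, -0.4, 0, 0, 0],
    [0.2, -0.5, 0, 0, 0, 0],
    [0.3, -0.8, 0, 0, 0, 0],
    [0.3, -0.8, 0, 0, 0, 0],
    [0.3, -0.8, 0, 0, 0, 0],
    [0.3, -0.6, 0, 0, 0, 0],
    [0, 0, 0, 0, 0, 0],
    [0, 0, 0, 0, 0, 0],
  ],
)

```text
clock: 96.05
position: [514.9, -293.0, 294.7]
tcp_rot: [[-0.997, -0.078, 0.003], [-0.078, 0.997, -0.001], [-0.002, -0.002, -1.0]]
contact_force: [1.7, 1.0, -0.2]
gripper_width: 0.999
gripper_force: 0.0
```

```bash
python3 -c "
from h import *
from bench import get_image
s=st()
for n in('top','scene'):
  d=get_image(n);np.savez(n+'50.npz',**d);z=load(n+'0.npz')
  B=dict(top=dict(bar=(395,155,420,198),cru=(310,138,362,190),punch=(322,203,350,234),head=(215,160,245,192),hand=(268,205,290,228)),scene=dict(bar=(232,180,255,222),cru=(285,205,350,265),punch=(318,173,345,215),head=(425,228,460,268),hand=(380,172,405,202)))[n]
  C=dict(bar=([3,90,60],[18,255,255],123),cru=([0,0,0],[180,120,75],72),punch=([14,120,90],[28,255,255],100),head=([20,150,120],[32,255,255],53),hand=([3,80,30],[18,255,255],127))
  for k,(lo,hi,h) in C.items():
    for q,dd in(('was',z),('now',d)):
      c=blob(dd,lo,hi,B[k]);print(n,k,q,None if c is None else rect(cast(dd,c,h)))
  df=cv2.absdiff(d['img'],z['img']).max(2)
  for k,p in dict(clamp=[783,-67,24],jar=[335,-345,60],graver=[760,220,15],grav2=[700,260,15]).items():
    x,y=proj(d,p)[0].astype(int);print(k,(df[y-12:y+12,x-12:x+12]>60).sum())
"
```

```text
t 96.0 p [ 514.9 -293.   294.7] yaw -175.5 z [ 0.003 -0.001 -1.   ] q [-0.52  0.35  0.25  1.47  0.   -0.6 ] F [ 1.7  1.  -0.2] w 0.999 gf 0.0
top bar was (array([ 568.5, -110.9]), array([91.6, 13.6]), 4.6)
top bar now (array([ 571.6, -112.1]), array([91.7, 13.4]), 4.8)
top cru was (array([616.7, 101.4]), array([124., 124.]), 89.8)
top cru now (array([616.7, 101.4]), array([124., 124.]), 89.8)
top punch was (array([456.6, 109.4]), array([39.1, 35.8]), -0.2)
top punch now (array([456.6, 109.4]), array([39.1, 35.8]), -0.2)
top head was (array([586.1, 438. ]), array([68.1, 47.3]), 1.7)
top head now (array([586.2, 434.8]), array([68.3, 47.3]), 1.7)
top hand was (array([440. , 280.9]), array([38.2, 23.5]), 89.9)
top hand now (array([443.2, 282.7]), array([42. , 22.4]), 78.6)
clamp 0
jar 243
graver 0
grav2 0
scene bar was (array([ 568.6, -110.3]), array([92.9, 13.2]), 5.9)
scene bar now (array([ 571.9, -111.6]), array([92.2, 13.8]), 6.2)
scene cru was (array([620.3,  99.5]), array([138.2, 129.3]), -22.0)
scene cru now (array([619.4, 105.3]), array([139.5, 128.3]), 49.8)
scene punch was (array([463.9, 111.5]), array([76.8, 75.3]), 11.8)
scene punch now (array([463.9, 111.5]), array([76.8, 75.3]), 11.8)
scene head was (array([586.2, 438.1]), array([68.4, 47.3]), 2.5)
scene head now (array([586.3, 435.5]), array([68.4, 47.4]), 2.5)
scene hand was (array([463.3, 282.6]), array([96.9, 67.3]), 6.8)
scene hand now (array([464.9, 282.8]), array([100.1,  67.3]), 6.8)
clamp 0
jar 8
graver 0
grav2 0
```

Every object reads as expected, and the jar difference in the top view is just the arm covering it. Handing in.

```bash
python3 -c "
from bench import hand_in
print(hand_in())"
```

```text
the job is handed in; nothing more can be done
None
```

I handed the job in at about 96 s of the 210 s; `hand_in()` returned no verdict. The last pictures show all six nuggets in the upright crucible (one slipped onto the bench and was recovered with the scoop), the punch back up after being driven to its stop, the scoop and mallet on the mat, the sorting tray back on the stock tray, and the graver, ring clamp and jar where they were.

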